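# Clamp and clean a batch of aluminium housings in the wash nest

## Robot

A 6-joint arm with a two-finger parallel gripper is mounted at the origin on the work surface. World frame = base frame: x ahead of the robot, y to its left, z up, the work surface at z = 0. Lengths are in m, angles in rad, forces in N, time in s.
With the tool pointing down it reaches from about 0.35 to 0.775 m from the base axis. Payload 5.5 kg.
Tool frame: the origin (TCP) lies at the centre of the arm's flange, where the gripper is bolted on; the fingertips stand 173 mm ahead of it and the grasp point (between the pads) lies 155 mm ahead of it (nose_length is the distance from the TCP to the fingertips, in m); z points along the fingers, x is the direction in which the jaws open and shut, and the axes are right-handed (so a half turn about z gives the same grasp; the last joint's range is limited). The gripper opens to 85 mm and grips with 20 to 120 N. Pads are 22 mm wide; open, the fingers measure 114 mm over their backs; the gripper's body (76 mm by 85 mm) begins 54 mm behind the grasp point. The pads swing forward as they close: fully open they stand 13 mm farther back than shut.
Start: joints at [1.115, 0.313, 0.046, 1.304, 0, 1.431], TCP at [0.179, 0.547, 0.405] pointing down, gripper open.
Joint ranges: [-2.76, 2.76], [-0.86, 1.69], [-1.03, 1.26], [-2.2, 2.34], [-1.47, 1.5], [-3.14, 3.14]. Speed limits (rad/s): [2.57, 2.57, 3.14, 3.14, 3.14, 3.14].

## Interface

Orientations are given as a rotation vector (axis times angle).
In Python, from rig import * gives the robot as it stands.
- The arm moves only by the shell command python3 -m pendant 'ROWS' [FORCE]. ROWS is JSON, a list of rows, each an object of numbers: "tx", "ty", "tz": the shift along the tool's x, y, z in cm; "rx", "ry", "rz": the turn, a rotation vector about the tool's x, y, z in rad; "hand": the closure, from 0 (fully open) to 1 (shut). A call has 1 to 8 rows; each row is the pose to reach, as a shift and turn from the pose measured when the call began, along the tool's axes at that moment; what a row does not reach only later rows make up. A row lasts 1/12 s, in which the tool goes at most 41.7 mm and 7.16 degrees, less where a joint would pass 70% of its speed; a pose out of reach is approached as far as the arm can. A call with a gripper value outside its range is refused whole. The fingers move at their own pace and stop on an object; FORCE is the grip in N (left out, the last holds). Time passes only in rows, so rows that repeat a pose let the fingers close. It gives the time, the measured TCP pose, the force and the opening at its end, in the units of the state.
- observe(): the state, without advancing time (a new reading comes with each control period).
- capture(name): name is "scene" or "side" or "wrist"; returns the picture (420x560x3 uint8, red, green, blue); there is no depth.
- camera_model(name): a dict with "fx", "fy", "cx", "cy" (pixels), "extrinsics" (4x4, takes a point from world to camera coordinates). Camera axes: x right, y down, z forward; pixel columns grow to the right and rows downward; lengths in m; the calibration is good to about 2 mm. A picture is of the moment at which its call begins: read the wrist's pose just before it. camera_model takes no time and is no camera call; for the wrist camera it gives the pose at the moment of the call.
- hand_in(): hands the job in, once; it reports no verdict.
The state is a dict: "time_s": time; "joint_pos": joint angles; "dq": joint speeds; "joint_torque": joint torques, N m; "tool_pos": TCP position; "tool_rot": TCP orientation; "force": force on the tool from outside, world axes, zero at the start; "wrist_torque": the same for the moment, N m; "opening": finger opening in m.
Only numpy, scipy, OpenCV 4.12 (cv2) and the standard library are available. Lean on these libraries where they do the work, as an engineer would, in place of code of your own. Each camera call takes 0.05 s, during which the arm holds its last target.

## Task

Lay every aluminium housing from the bench flat in a pocket of its own in the wash nest's sliding carriage, which must first be pulled out from under the overhang, then push the carriage fully home under the overhang and swing the toggle clamp over onto the housings. With them clamped, and only then, press the cleaner canister's cap right down and let it come up again. Then swing the clamp fully back open, pull the carriage right out, and put all the housings flat in the green tray, not stacked, leaving the clamp open, the carriage out and the other things on the bench alone.

Things in the scene. Friction and masses are not known exactly. Their poses are not given: they have to be found in the camera images.
- housing1: one of up to three identical plain aluminium housings (two or three are present; None at all times if absent): a square extruded bar 100 x 28 x 28 mm, 0.13 kg, dark groove along each long face; all four long faces are alike. Origin at its centre (14 mm above what it lies on), x axis along its length. Starts on the bench at the robot's left.
- housing2: one of up to three identical plain aluminium housings (two or three are present; None at all times if absent): a square extruded bar 100 x 28 x 28 mm, 0.13 kg, dark groove along each long face; all four long faces are alike. Origin at its centre (14 mm above what it lies on), x axis along its length. Starts on the bench at the robot's left.
- housing3: one of up to three identical plain aluminium housings (two or three are present; None at all times if absent): a square extruded bar 100 x 28 x 28 mm, 0.13 kg, dark groove along each long face; all four long faces are alike. Origin at its centre (14 mm above what it lies on), x axis along its length. Starts on the bench at the robot's left.
- nest: fixed wash nest on the bench, an aluminium base plate 150 x 460 mm, 12 mm thick; its pose varies. Origin on the bench. Its y axis (robot's left when yaw is 0) is the direction in which the carriage slides home; its x points away from the robot.
- overhang (a point): middle of the underside of the grey overhang, a bar along nest x, 22 mm wide in y, that crosses above the carriage's path: underside 69 mm and top 81 mm above the bench, 11 mm above housings lying in the pockets. It hangs from a post at the far side and ends 72 mm to the robot's side of this point. What is under it cannot be reached from above.
- carriage (a joint): slide of the black carriage in m: 0 = right out (pockets clear of the overhang, loading place), 0.205 = fully home against the stop, under the clamp. Stays where left, friction about 1.5 N. Starts part-way in.
- carriage_mid (a point): centre of the carriage's pocket floor, 30 mm above the bench, axes as the nest's. Three pockets, centred at y = -56, 0 and +56 mm from it, each 112 mm long in x and 36 mm wide in y, separated and edged by ridges 10 mm high; a housing lies in a pocket along x. The carriage is 126 x 170 mm.
- carriage_grip (a point): a point on the carriage's pull post 10 mm below its top: an upright black round post 18 mm in diameter at the carriage's robot side, standing from 28 to 88 mm above the bench; it passes clear of the overhang's end.
- clamp (a joint): angle of the toggle clamp's arm in rad: 0 = lying flat on the housings in the carriage (with no housing it goes to -0.08), 1.65 = fully open, upright. Its over-centre spring, with the arm's weight, drives it shut below about 0.95 and open above about 1.1 (up to about 0.7 N m at the ends). Starts open.
- clamp_grip (a point): grip point of the clamp: a round black bar 16 mm in diameter, 95 mm long, parallel to nest x, at the end of the clamp's arm; the point is 55 mm to the far (+x) side of the arm, 33 mm from the bar's end. It may be pinched from above across nest y and carried round the hinge with the tool always pointing down: it turns between the fingers.
- clamp_hinge (a point): point on the clamp's hinge axis (the axis is parallel to nest x), level in x with the grip point, 72 mm above the bench. With the clamp at 0 the grip point is 188 mm to nest -y and 44 mm above it; as the joint grows it rises and swings over to nest +y (radius 193 mm).
- canister: fixed cleaner canister on the far side of the nest: upright aluminium bottle, 62 mm in diameter, with a white sprung nozzle cap whose nozzle points to the nest. Origin under its centre.
- cap (a joint): how far the canister's cap is pressed down in m: 0 = up, 0.008 = stop. Springs back; force about 3 N to start, 8 N at 0.008.
- cap_top (a point): centre of the cap's top (36 mm in diameter), 182 mm above the bench when up.
- tray: fixed green drain tray, outside 205 (x) x 145 (y) x 35 mm high, walls and floor 5 mm. Origin under its centre on the bench. Its floor takes three housings side by side, e.g. lying along y at x = -56, 0 and +56 mm.
- tape_roll: bystander: cardboard roll, 100 mm across, 24 mm high. Leave alone.
- carton: bystander: small carton 120 x 90 x 70 mm. Leave alone.
- driver: bystander: screwdriver lying on the bench. Leave alone.
Not all that is in view belongs to the job. Several things look just like the canister: the one meant starts farthest from the robot's base.

How it is judged:
On the way, in this order (a step that is already met when the one before it is completed fails the run):
1. every housing seated in the carriage, carriage fully home, clamp still open (x of housing1 in the frame of carriage_mid between -0.015 and 0.015 m and y of housing1 in the frame of carriage_mid between -0.075 and 0.075 m and z of housing1 in the frame of carriage_mid between 0.009 and 0.0185 m and x of housing2 in the frame of carriage_mid between -0.015 and 0.015 m and y of housing2 in the frame of carriage_mid between -0.075 and 0.075 m and z of housing2 in the frame of carriage_mid between 0.009 and 0.0185 m and x of housing3 in the frame of carriage_mid between -0.015 and 0.015 m and y of housing3 in the frame of carriage_mid between -0.075 and 0.075 m and z of housing3 in the frame of carriage_mid between 0.009 and 0.0185 m and value of joint carriage above 0.197 m and value of joint clamp above 1.45 rad), for 0.2 s.
2. clamp swung over and lying flat on the housings, carriage home (x of housing1 in the frame of carriage_mid between -0.015 and 0.015 m and y of housing1 in the frame of carriage_mid between -0.075 and 0.075 m and z of housing1 in the frame of carriage_mid between 0.009 and 0.0185 m and x of housing2 in the frame of carriage_mid between -0.015 and 0.015 m and y of housing2 in the frame of carriage_mid between -0.075 and 0.075 m and z of housing2 in the frame of carriage_mid between 0.009 and 0.0185 m and x of housing3 in the frame of carriage_mid between -0.015 and 0.015 m and y of housing3 in the frame of carriage_mid between -0.075 and 0.075 m and z of housing3 in the frame of carriage_mid between 0.009 and 0.0185 m and value of joint carriage above 0.197 m and value of joint clamp between -0.04 and 0.06 rad), for 0.3 s.
3. canister cap pressed right down while clamped (value of joint cap above 0.006 m and value of joint clamp between -0.04 and 0.06 rad and value of joint carriage above 0.197 m), for 0.05 s.
4. cap let up again while still clamped (value of joint cap below 0.001 m and value of joint clamp between -0.04 and 0.06 rad and value of joint carriage above 0.197 m), for 0.1 s.
5. clamp swung fully back open (value of joint clamp above 1.45 rad), for 0.2 s.
6. carriage pulled right out (value of joint carriage below 0.01 m), for 0.1 s.
At the end, for the whole second after the job is handed in: Every housing lies flat and still on the tray's floor (centre inside the tray, 10 to 26 mm above its underside), the clamp is open (above 1.45 rad), the carriage right out (within 10 mm) and the cap up (within 1 mm) (x of housing1 in the frame of tray between -0.1 and 0.1 m and y of housing1 in the frame of tray between -0.07 and 0.07 m and z of housing1 in the frame of tray between 0.01 and 0.026 m and linear speed of each of housing1, housing2, housing3 below 0.03 m/s and x of housing2 in the frame of tray between -0.1 and 0.1 m and y of housing2 in the frame of tray between -0.07 and 0.07 m and z of housing2 in the frame of tray between 0.01 and 0.026 m and x of housing3 in the frame of tray between -0.1 and 0.1 m and y of housing3 in the frame of tray between -0.07 and 0.07 m and z of housing3 in the frame of tray between 0.01 and 0.026 m and value of joint clamp above 1.45 rad and value of joint carriage below 0.01 m and value of joint cap below 0.001 m); the robot touches nothing.
It fails at once if cap pressed more than 4 mm while the clamp is not shut (value of joint cap above 0.004 m and value of joint clamp above 0.12 rad).
It fails at once if a bystander moved by more than 30 mm (distance of any of tape_roll, carton, driver from where it was at the start of the episode above 0.03 m).
Of housing1, housing2, housing3 only 2 to 3 are there at a start; the rules pass over those that are not, and their reading is None.
At some moment in a run one of housing1, housing2, housing3 may be knocked a few centimetres aside while the robot is not near it.
Once in a run the grip may slacken for a moment while it holds something.
It also fails if it takes over 210 s, if anything falls off the work surface, if the arm or the gripper's body presses on something with over 40 N, if the wrist force passes 120 N, or if a joint passes its speed limit or range.

## Working session

There is one attempt and no reset: what is moved stays moved. The work goes in short steps, Python scripts to look and compute and a shell command to move; the robot and the scene stay as the last step left them, time stands still between calls to the robot, and variables do not carry over. Pictures are saved under pics/ and viewed, and the job is handed in when it is done.

```bash
ls; mkdir -p pics; python3 - <<'E'
from rig import *
import cv2
print(observe())
for n in ("scene","side","wrist"):
    m=camera_model(n); print(n,m)
    cv2.imwrite(f"pics/a_{n}.png",capture(n)[:,:,::-1])
E
```

```text
pics
{'time_s': 0.0, 'joint_pos': array([ 1.11539575e+00,  3.13995709e-01,  4.49763195e-02,  1.30358325e+00,
       -4.93040634e-06,  1.43117782e+00]), 'dq': array([ 4.03714608e-04,  4.42039744e-04, -1.51718513e-04, -7.60954997e-05,
        4.78897350e-04,  7.75130049e-04]), 'joint_torque': array([ 5.10592799e-04, -4.80630255e+01,  2.98534030e+01,  1.94238068e-02,
        6.86060787e-06, -4.20471594e-06]), 'tool_pos': array([0.17850527, 0.54638515, 0.40381016]), 'tool_rot': array([ 2.54240958e+00,  1.84401868e+00, -2.50198984e-03]), 'force': array([-0.16336107, -0.69315324, -0.3656268 ]), 'wrist_torque': array([ 0.015377  , -0.00430311,  0.00358073]), 'opening': 0.08537786783177156}
scene {'fx': 378.86186261203187, 'fy': 378.86186261203187, 'cx': 280.5681268873467, 'cy': 219.40215348114634, 'extrinsics': array([[ 0.79421946,  0.60752643,  0.01127356, -0.45209305],
       [ 0.34272266, -0.43256674, -0.83392278, -0.04837614],
       [-0.50175356,  0.6661814 , -0.55176599,  1.25802518],
       [ 0.        ,  0.        ,  0.        ,  1.        ]])}
side {'fx': 448.4525056805882, 'fy': 448.4525056805882, 'cx': 273.49114675919117, 'cy': 211.89374737845816, 'extrinsics': array([[-0.9985305 , -0.05381336,  0.006401  ,  0.56178788],
       [-0.04526463,  0.76323959, -0.64452808,  0.06491164],
       [ 0.02979872, -0.64387068, -0.76455384,  1.27254814],
       [ 0.        ,  0.        ,  0.        ,  1.        ]])}
wrist {'fx': 348.9553801918738, 'fy': 348.9553801918738, 'cx': 283.23025178443345, 'cy': 210.1556951885715, 'extrinsics': array([[ 0.30994952,  0.9507507 , -0.00209818, -0.57534026],
       [ 0.89787104, -0.29198331,  0.32950468, -0.04253451],
       [ 0.31266417, -0.10401372, -0.94415161,  0.38061251],
       [ 0.        ,  0.        ,  0.        ,  1.        ]])}
```

View pics/a_scene.png

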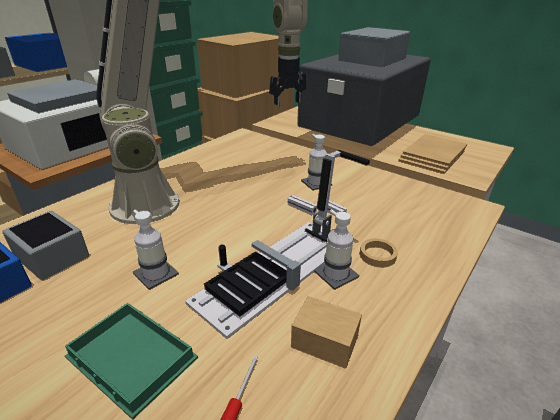

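View pics/a_side.png

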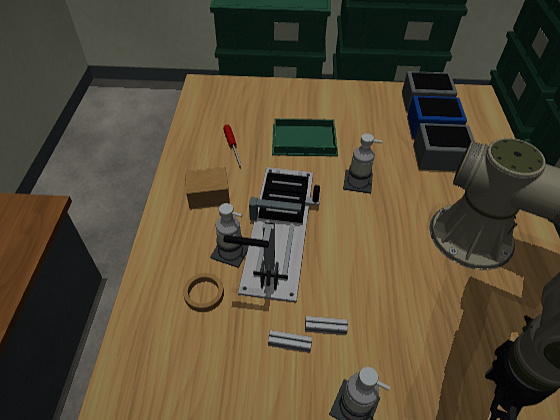

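View pics/a_wrist.png

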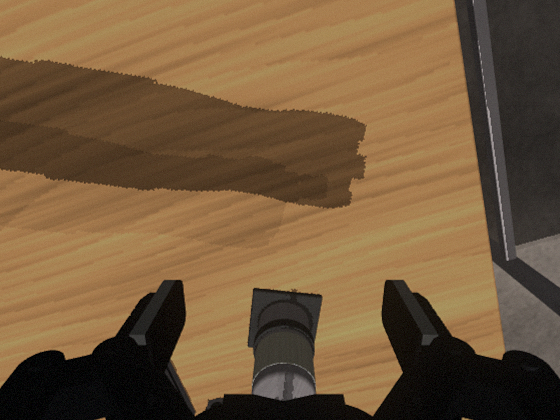

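```bash
cat > h.py <<'E'
from rig import *
import numpy as np, cv2
from scipy.spatial.transform import Rotation as R
def ray(m,u,v):
    E=np.array(m["extrinsics"]); d=np.array([(u-m["cx"])/m["fx"],(v-m["cy"])/m["fy"],1.])
    return -E[:3,:3].T@E[:3,3], E[:3,:3].T@d
def onz(m,u,v,z):
    c,d=ray(m,u,v); return c+d*(z-c[2])/d[2]
def tri(m1,p1,m2,p2):
    c1,d1=ray(m1,*p1);c2,d2=ray(m2,*p2)
    s=np.linalg.lstsq(np.c_[d1,-d2],c2-c1,rcond=None)[0]
    a=c1+d1*s[0];b=c2+d2*s[1]
    return (a+b)/2,np.linalg.norm(a-b)
def proj(m,p):
    E=np.array(m["extrinsics"]);q=E[:3,:3]@np.asarray(p)+E[:3,3]
    return np.array([m["fx"]*q[0]/q[2]+m["cx"],m["fy"]*q[1]/q[2]+m["cy"]])
def crop(img,x0,y0,x1,y1,s,name):
    c=cv2.resize(img[y0:y1,x0:x1],None,fx=s,fy=s,interpolation=cv2.INTER_CUBIC)
    cv2.imwrite("pics/"+name+".png",c[:,:,::-1])
def go(p,jaw=None,L=0.155):
    """moves (cm / rad) in tool axes so that grasp point is at world p, jaw axis at angle jaw (deg, mod 180), tool down"""
    o=observe(); R0=R.from_rotvec(o["tool_rot"]); M=R0.as_matrix()
    a0=np.degrees(np.arctan2(M[1,0],M[0,0]))
    if jaw is None: a=a0
    else: a=a0+((jaw-a0+90)%180-90)
    x=np.array([np.cos(np.radians(a)),np.sin(np.radians(a)),0]);z=np.array([0,0,-1.])
    T=np.c_[x,np.cross(z,x),z]
    tcp=np.asarray(p)-z*L
    t=M.T@(tcp-o["tool_pos"])*100
    r=R.from_matrix(M.T@T).as_rotvec()
    print("t_cm",t.round(2),"r",r.round(3),"a0 %.1f a %.1f"%(a0,a),"q6 %.2f"%o["joint_pos"][5])
def st():
    o=observe();M=R.from_rotvec(o["tool_rot"]).as_matrix()
    g=o["tool_pos"]+M[:,2]*.155
    print("t %.2f"%o["time_s"],"grasp",g.round(4),"jaw %.1f"%np.degrees(np.arctan2(M[1,0],M[0,0])),"tilt",M[:2,2].round(3),"F",np.array(o["force"]).round(1),"open %.4f"%o["opening"],"q",o["joint_pos"].round(2))
E
python3 - <<'E'
from h import *
s=cv2.imread("pics/a_side.png")[:,:,::-1];c=cv2.imread("pics/a_scene.png")[:,:,::-1]
crop(s,180,110,400,310,3.5,"b_side1");crop(s,230,300,400,420,4.5,"b_side2");crop(c,180,140,380,340,3,"b_scene")
m=camera_model("side")
for p in [(229,235),(361,165),(358,395)]: print(onz(m,*p,.1))
for p in [(290,341),(326,325)]: print(onz(m,*p,.02))
E
```

```text
[0.67038405 0.11619966 0.1       ]
[ 0.31607308 -0.16124139  0.1       ]
[0.36899973 0.49613905 0.1       ]
[0.50511953 0.35539709 0.02      ]
[0.42055204 0.3103544  0.02      ]
```

View pics/b_side1.png

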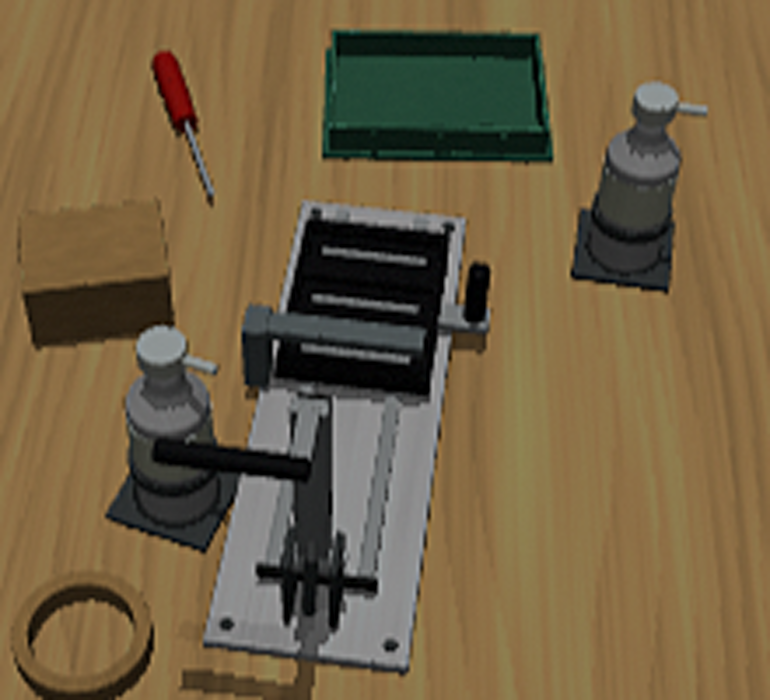

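View pics/b_side2.png

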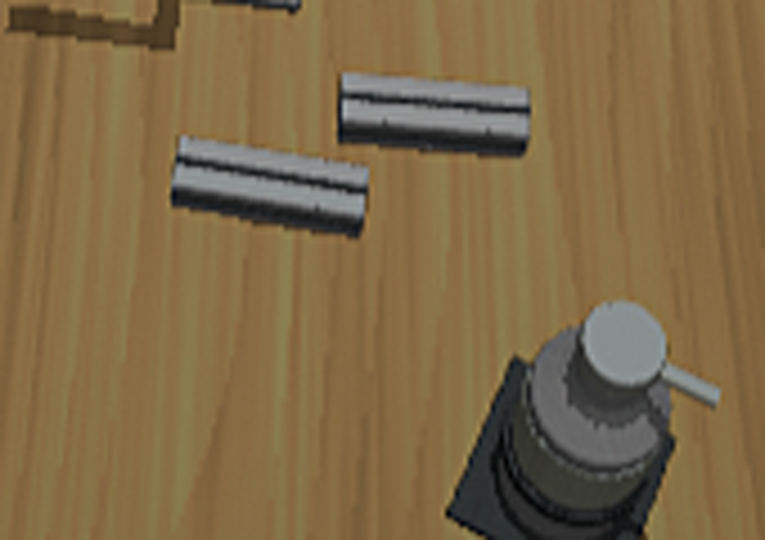

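View pics/b_scene.png

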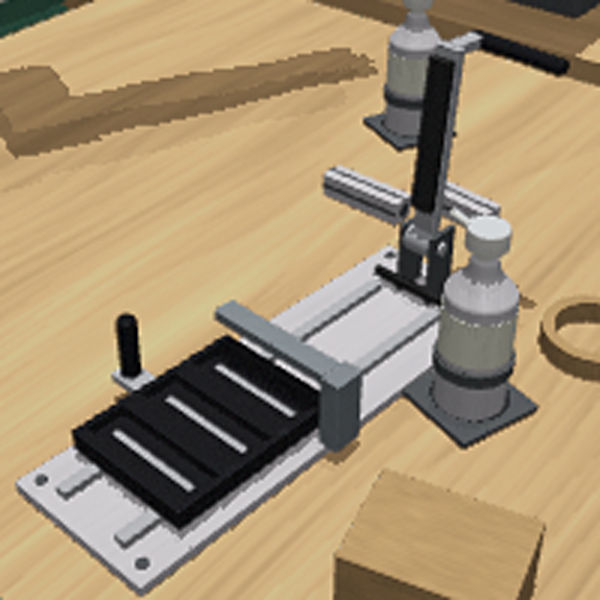

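```bash
python3 - <<'E'
from h import *
s=camera_model("side");c=camera_model("scene")
f=lambda p:(p[0]/3.5+180,p[1]/3.5+110)
f2=lambda p:(p[0]/4.5+230,p[1]/4.5+300)
g=lambda p:(p[0]/3+180,p[1]/3+140)
for n,p in dict(A=f((163,347)),B=f((656,98)),C=f2((624,343))).items():
    q=onz(s,*p,.182);print("can",n,q.round(3),np.hypot(*q[:2]))
print("tri A",tri(s,f((163,347)),c,g((488,232))))
P=[onz(s,*f(p),.012) for p in [(302,203),(466,215),(408,670),(205,645)]]
P2=[onz(c,*g(p),.012) for p in [(145,587),(20,484)]]
print("nest side",np.round(P,3),"scene",np.round(P2,3))
d=(P[3]+P[2]-P[0]-P[1]);print("len",np.linalg.norm(d)/2,"yaw",np.degrees(np.arctan2(-d[0],d[1])),"ctr",np.mean(P,0))
d=P[0]-P[1];print("w",np.linalg.norm(d),"yaw",np.degrees(np.arctan2(d[1],d[0])))
print("post",tri(s,f((478,268)),c,g((126,319))))
print("overhang end top",tri(s,f((424,330)),c,g((222,306))), "far", tri(s,f((255,310)),c,g((337,383))))
for H in [[(180,135),(370,168),(362,200),(177,175)]]: pass
# housing top faces corners (z=.028)
for T in ([(180,135),(370,168),(366,200),(175,172)],[(341,72),(529,88),(530,118),(341,102)]):
    Q=[onz(s,*f2(p),.028) for p in T];print(np.round(Q,3),np.mean(Q,0).round(4)); 
    d=Q[0]+Q[3]-Q[1]-Q[2]; print(np.linalg.norm(d)/2,np.degrees(np.arctan2(d[1],d[0])))
T=[(328,158),(326,33),(546,158),(540,33)]
for p in [(323,155),(552,158)]: print("tray base front",onz(s,*f(p),0))
for p in [(333,30),(540,33)]: print("tray rim back",onz(s,*f(p),.035))
for p in [(325,128),(551,130)]: print("tray rim front",onz(s,*f(p),.035))
print("clampbar side",tri(s,f((160,448)),c,g((565,68))),tri(s,f((310,468)),c,g((480,40))))
E
```

```text
can A [0.673 0.1   0.182] 0.6798910685778992
can B [ 0.309 -0.185  0.182] 0.3604232323484533
can C [0.361 0.488 0.182] 0.6074030888793991
tri A (array([0.67483307, 0.09543683, 0.17608851]), np.float64(0.00279131607006114))
nest side [[ 0.598 -0.222  0.012]
 [ 0.449 -0.216  0.012]
 [ 0.492  0.247  0.012]
 [ 0.638  0.235  0.012]] scene [[ 0.602 -0.225  0.012]
 [ 0.457 -0.213  0.012]]
len 0.4618365871261951 yaw -5.178884017415348 ctr [0.54411478 0.01109648 0.012     ]
w 0.148755988697638 yaw -2.4921324278397434
post (array([ 0.44576146, -0.07880173,  0.0868142 ]), np.float64(0.0012928040548764153))
overhang end top (array([ 0.48990034, -0.01219163,  0.08237564]), np.float64(0.004998011039005492)) far (array([ 0.62343865, -0.02920985,  0.07914963]), np.float64(0.0025409714874040125))
[[0.553 0.334 0.028]
 [0.454 0.347 0.028]
 [0.456 0.365 0.028]
 [0.554 0.355 0.028]] [0.5044 0.3503 0.028 ]
0.09921002235561706 -6.414544115755889
[[0.469 0.294 0.028]
 [0.37  0.297 0.028]
 [0.37  0.314 0.028]
 [0.469 0.311 0.028]] [0.4196 0.3041 0.028 ]
0.09951776883847686 -2.0297808162637687
tray base front [ 0.58278094 -0.30011123  0.        ]
tray base front [ 0.36665124 -0.3091074   0.        ]
tray rim back [ 0.58101418 -0.44323093  0.035     ]
tray rim back [ 0.37705437 -0.45119204  0.035     ]
tray rim front [ 0.58100344 -0.298811    0.035     ]
tray rim front [ 0.37163132 -0.30883929  0.035     ]
clampbar side (array([0.65391451, 0.2427257 , 0.25616753]), np.float64(0.005095010348123009)) (array([0.56506934, 0.25240963, 0.2546115 ]), np.float64(0.009039460145542882))
```

```bash
python3 - <<'E'
from h import *
st(); go((.446,-.079,.2),84.8)
go((.446,-.079,.078),84.8)
s=cv2.imread("pics/a_side.png")[:,:,::-1]
crop(s,200,180,300,280,5,"c_can")
E
```

```text
t 0.15 grasp [0.1784 0.5462 0.249 ] jaw 71.9 tilt [-0.001 -0.001] F [-0.8  0.6 -0.7] open 0.0854 q [1.12 0.31 0.05 1.3  0.   1.43]
t_cm [-51.14  44.85   4.96] r [-0.     0.001 -0.225] a0 71.9 a 84.8 q6 1.43
t_cm [-51.12  44.85  17.16] r [-0.     0.001 -0.225] a0 71.9 a 84.8 q6 1.43
```

View pics/c_can.png

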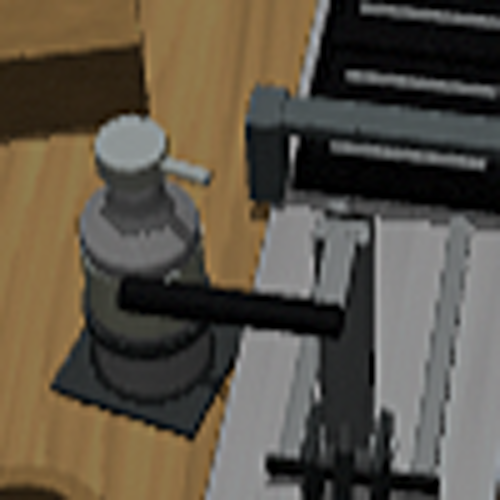

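Things that could be taken for the canister, in side pixels: (229,235) at r = 0.68 m, (358,395) at 0.61 m and (361,165) at 0.36 m. I choose (229,235). The crop shows its white cap at about (226,209), with the nozzle pointing to the nest. Two housings are visible at side (290,341) and (326,325). I'll start with the post.

```bash
python3 -m pendant '[{"tx":-51.1,"ty":44.8,"tz":4.9,"rz":-0.225},{"tx":-51.1,"ty":44.8,"tz":4.9,"rz":-0.225},{"tx":-51.1,"ty":44.8,"tz":4.9,"rz":-0.225},{"tx":-51.1,"ty":44.8,"tz":4.9,"rz":-0.225},{"tx":-51.1,"ty":44.8,"tz":4.9,"rz":-0.225},{"tx":-51.1,"ty":44.8,"tz":4.9,"rz":-0.225},{"tx":-51.1,"ty":44.8,"tz":4.9,"rz":-0.225},{"tx":-51.1,"ty":44.8,"tz":4.9,"rz":-0.225}]' 40; python3 - <<'E'
from h import *
st(); go((.446,-.079,.2),84.8)
E
```

```text
t 0.15 grasp [0.1784 0.5462 0.249 ] jaw 71.9 tilt [-0.001 -0.001] F [-0.8  0.6 -0.7] open 0.0854 q [1.12 0.31 0.05 1.3  0.   1.43]
t_cm [-51.14  44.85   4.96] r [-0.     0.001 -0.225] a0 71.9 a 84.8 q6 1.43schema error: expected keys tx, ty, tz, rx, ry, rz, hand
```

```bash
python3 -m pendant '[{"tx":-51.1,"ty":44.8,"tz":4.9,"rx":0,"ry":0,"rz":-0.225,"hand":0},{"tx":-51.1,"ty":44.8,"tz":4.9,"rx":0,"ry":0,"rz":-0.225,"hand":0},{"tx":-51.1,"ty":44.8,"tz":4.9,"rx":0,"ry":0,"rz":-0.225,"hand":0},{"tx":-51.1,"ty":44.8,"tz":4.9,"rx":0,"ry":0,"rz":-0.225,"hand":0},{"tx":-51.1,"ty":44.8,"tz":4.9,"rx":0,"ry":0,"rz":-0.225,"hand":0},{"tx":-51.1,"ty":44.8,"tz":4.9,"rx":0,"ry":0,"rz":-0.225,"hand":0},{"tx":-51.1,"ty":44.8,"tz":4.9,"rx":0,"ry":0,"rz":-0.225,"hand":0},{"tx":-51.1,"ty":44.8,"tz":4.9,"rx":0,"ry":0,"rz":-0.225,"hand":0}]' 40; python3 - <<'E'
from h import *
st(); go((.446,-.079,.2),84.8)
E
```

```text
time_s: 0.82
tool_pos: [0.3092, 0.239, 0.3805]
tool_rot: [2.319, 2.119, -0.002]
force: [0.7, -0.0, -0.2]
opening: 0.085
t 0.82 grasp [0.3091 0.2388 0.2255] jaw 84.8 tilt [-0.    -0.001] F [ 0.7 -0.  -0.2] open 0.0850 q [ 0.45 -0.03 -0.42  1.18 -0.    0.54]
t_cm [-30.44  16.49   2.58] r [-0.     0.001  0.001] a0 84.8 a 84.8 q6 0.54
```

```bash
python3 -m pendant '[{"tx":-30.4,"ty":16.5,"tz":2.6,"rx":0,"ry":0,"rz":0,"hand":0},{"tx":-30.4,"ty":16.5,"tz":2.6,"rx":0,"ry":0,"rz":0,"hand":0},{"tx":-30.4,"ty":16.5,"tz":2.6,"rx":0,"ry":0,"rz":0,"hand":0},{"tx":-30.4,"ty":16.5,"tz":2.6,"rx":0,"ry":0,"rz":0,"hand":0},{"tx":-30.4,"ty":16.5,"tz":2.6,"rx":0,"ry":0,"rz":0,"hand":0},{"tx":-30.4,"ty":16.5,"tz":2.6,"rx":0,"ry":0,"rz":0,"hand":0},{"tx":-30.4,"ty":16.5,"tz":2.6,"rx":0,"ry":0,"rz":0,"hand":0},{"tx":-30.4,"ty":16.5,"tz":2.6,"rx":0,"ry":0,"rz":0,"hand":0}]' 40; python3 -m pendant '[{"tx":0,"ty":0,"tz":0,"rx":0,"ry":0,"rz":0,"hand":0}]'; python3 - <<'E'
from h import *
st(); go((.446,-.079,.2),84.8)
crop(capture("wrist"),0,0,560,420,1,"d_w"); m=camera_model("wrist")
print(proj(m,(.446,-.079,.088)))
E
```

```text
time_s: 1.48
tool_pos: [0.4403, -0.0669, 0.3558]
tool_rot: [2.319, 2.118, -0.001]
force: [0.5, 0.4, 0.6]
opening: 0.0855
time_s: 1.57
tool_pos: [0.4428, -0.0724, 0.3553]
tool_rot: [2.324, 2.108, -0.002]
force: [0.0, 0.2, -0.0]
opening: 0.0853
t 1.57 grasp [ 0.4432 -0.073   0.2003] jaw 84.4 tilt [ 0.002 -0.004] F [ 0.   0.2 -0. ] open 0.0853 q [-0.34  0.09 -0.36  1.12 -0.   -0.24]
t_cm [-0.63  0.38  0.03] r [ 0.002  0.004 -0.007] a0 84.4 a 84.8 q6 -0.24
[270.59752361 221.28411298]
```

View pics/d_w.png

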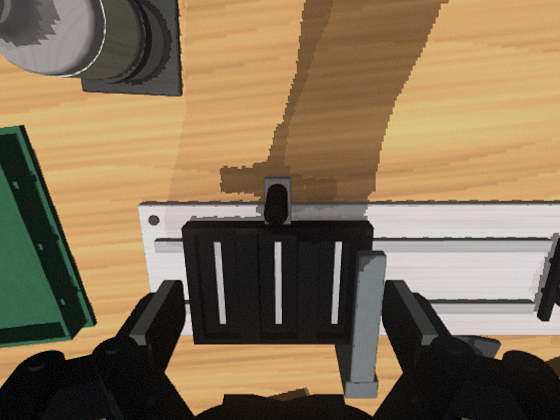

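```bash
python3 -m pendant '[{"tx":-0.2,"ty":0.4,"tz":4,"rx":0,"ry":0,"rz":0,"hand":0},{"tx":-0.2,"ty":0.4,"tz":8,"rx":0,"ry":0,"rz":0,"hand":0},{"tx":-0.2,"ty":0.4,"tz":12.2,"rx":0,"ry":0,"rz":0,"hand":0},{"tx":-0.2,"ty":0.4,"tz":12.2,"rx":0,"ry":0,"rz":0,"hand":0.3},{"tx":-0.2,"ty":0.4,"tz":12.2,"rx":0,"ry":0,"rz":0,"hand":1},{"tx":-0.2,"ty":0.4,"tz":12.2,"rx":0,"ry":0,"rz":0,"hand":1},{"tx":-0.2,"ty":0.4,"tz":12.2,"rx":0,"ry":0,"rz":0,"hand":1},{"tx":-0.2,"ty":0.4,"tz":12.2,"rx":0,"ry":0,"rz":0,"hand":1}]' 40;python3 -m pendant '[{"tx":0,"ty":0,"tz":0,"rx":0,"ry":0,"rz":0,"hand":1},{"tx":0,"ty":0,"tz":0,"rx":0,"ry":0,"rz":0,"hand":1},{"tx":0,"ty":0,"tz":0,"rx":0,"ry":0,"rz":0,"hand":1},{"tx":0,"ty":0,"tz":0,"rx":0,"ry":0,"rz":0,"hand":1}]' 40; python3 -c "
from h import *
st()"
```

```text
time_s: 2.28
tool_pos: [0.4466, -0.0731, 0.2358]
tool_rot: [2.321, 2.108, 0.001]
force: [0.3, 0.6, 0.7]
opening: 0.0253
time_s: 2.62
tool_pos: [0.4468, -0.0731, 0.2366]
tool_rot: [2.32, 2.108, 0.002]
force: [-3.0, 1.2, 4.7]
opening: 0.0166
t 2.62 grasp [ 0.4476 -0.0737  0.0817] jaw 84.5 tilt [ 0.005 -0.004] F [-3.   1.2  4.7] open 0.0166 q [-0.34  0.2  -0.54  0.82 -0.   -0.24]
```

```bash
python3 -m pendant '[{"tx":-1,"ty":0,"tz":0,"rx":0,"ry":0,"rz":0,"hand":1},{"tx":-2,"ty":0,"tz":0,"rx":0,"ry":0,"rz":0,"hand":1},{"tx":-3,"ty":0,"tz":0,"rx":0,"ry":0,"rz":0,"hand":1},{"tx":-3,"ty":0,"tz":0,"rx":0,"ry":0,"rz":0,"hand":1}]' 40; python3 -c "
from h import *
st()"
```

```text
time_s: 2.95
tool_pos: [0.4438, -0.1049, 0.2367]
tool_rot: [2.322, 2.105, 0.0]
force: [-0.0, -0.9, -2.5]
opening: 0.0165
t 2.95 grasp [ 0.4446 -0.1058  0.0817] jaw 84.4 tilt [ 0.005 -0.006] F [-0.  -0.9 -2.5] open 0.0165 q [-0.41  0.21 -0.53  0.82 -0.   -0.31]
```

```bash
python3 -m pendant '[{"tx":-0.5,"ty":0,"tz":0,"rx":0,"ry":0,"rz":0,"hand":1},{"tx":-1,"ty":0,"tz":0,"rx":0,"ry":0,"rz":0,"hand":1},{"tx":-1.5,"ty":0,"tz":0,"rx":0,"ry":0,"rz":0,"hand":1},{"tx":-1.5,"ty":0,"tz":0,"rx":0,"ry":0,"rz":0,"hand":1}]' 40; python3 -c "
from h import *
st()"
```

```text
time_s: 3.28
tool_pos: [0.4424, -0.1158, 0.2366]
tool_rot: [-2.321, -2.112, -0.024]
force: [7.5, 30.5, 4.4]
opening: 0.0165
t 3.28 grasp [ 0.4438 -0.1139  0.0816] jaw 84.6 tilt [0.009 0.013] F [ 7.5 30.5  4.4] open 0.0165 q [-0.44  0.21 -0.53  0.83  0.02 -0.34]
```

```bash
python3 -m pendant '[{"tx":0.1,"ty":0,"tz":0,"rx":0,"ry":0,"rz":0,"hand":1},{"tx":0.1,"ty":0,"tz":0,"rx":0,"ry":0,"rz":0,"hand":0},{"tx":0.1,"ty":0,"tz":0,"rx":0,"ry":0,"rz":0,"hand":0},{"tx":0.1,"ty":0,"tz":0,"rx":0,"ry":0,"rz":0,"hand":0},{"tx":0.1,"ty":0,"tz":-4,"rx":0,"ry":0,"rz":0,"hand":0},{"tx":0.1,"ty":0,"tz":-8,"rx":0,"ry":0,"rz":0,"hand":0},{"tx":0.1,"ty":0,"tz":-12,"rx":0,"ry":0,"rz":0,"hand":0},{"tx":0.1,"ty":0,"tz":-16,"rx":0,"ry":0,"rz":0,"hand":0}]' 40; python3 -c "
from h import *
st()
crop(capture('wrist'),0,0,560,420,1,'e_w')
st()
crop(capture('side'),0,0,560,420,1,'e_s')
crop(capture('scene'),0,0,560,420,1,'e_c')
"
```

```text
time_s: 3.95
tool_pos: [0.4406, -0.1173, 0.3986]
tool_rot: [-2.323, -2.111, -0.023]
force: [0.2, -0.8, -0.3]
opening: 0.0855
t 3.95 grasp [ 0.4419 -0.1154  0.2436] jaw 84.5 tilt [0.009 0.012] F [ 0.2 -0.8 -0.3] open 0.0855 q [-0.44  0.08 -0.26  1.23  0.01 -0.35]
t 4.00 grasp [ 0.4452 -0.117   0.2516] jaw 84.5 tilt [0.02  0.007] F [ 2.9 -1.3  4.6] open 0.0854 q [-0.44  0.08 -0.24  1.24  0.01 -0.35]
```

View pics/e_w.png

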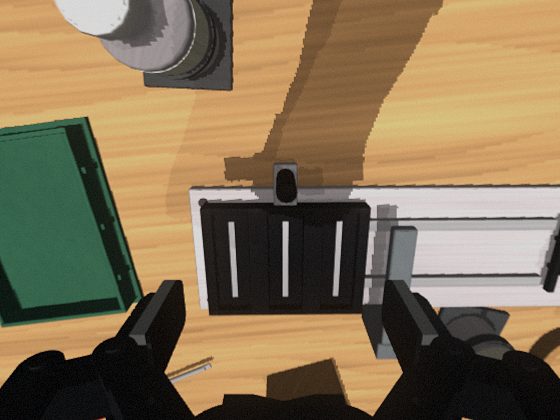

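View pics/e_s.png

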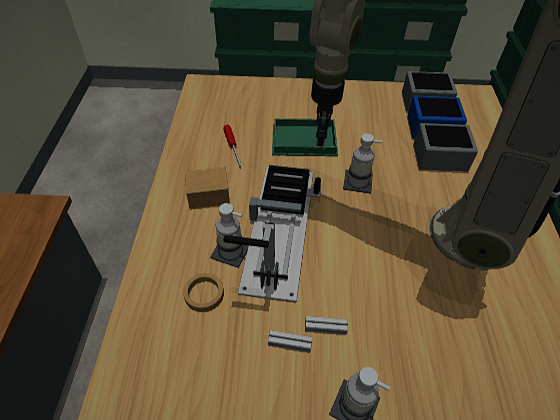

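```bash
python3 -m pendant '[{"tx":0,"ty":0,"tz":0,"rx":-0.007,"ry":-0.02,"rz":0,"hand":0},{"tx":0,"ty":0,"tz":0,"rx":-0.007,"ry":-0.02,"rz":0,"hand":0},{"tx":0,"ty":0,"tz":0,"rx":-0.007,"ry":-0.02,"rz":0,"hand":0}]' 40; python3 - <<'E'
from h import *
st()
m=camera_model("wrist");im=capture("wrist");st()
crop(im,170,140,400,340,3,"f_w")
g=im.max(2).astype(np.uint8)
np.save("f.npy",im); np.save("fm.npy",m,allow_pickle=True)
E
```

```text
time_s: 4.35
tool_pos: [0.4416, -0.1179, 0.3992]
tool_rot: [2.309, 2.098, 0.01]
force: [0.9, 0.3, -0.5]
opening: 0.0856
t 4.35 grasp [ 0.4446 -0.1196  0.2442] jaw 84.5 tilt [ 0.019 -0.011] F [ 0.9  0.3 -0.5] open 0.0856 q [-0.44  0.08 -0.26  1.21 -0.   -0.34]
t 4.40 grasp [ 0.4445 -0.1195  0.2441] jaw 84.5 tilt [ 0.019 -0.011] F [-0.2 -0.6 -0.2] open 0.0855 q [-0.44  0.08 -0.26  1.21 -0.   -0.34]
```

View pics/f_w.png

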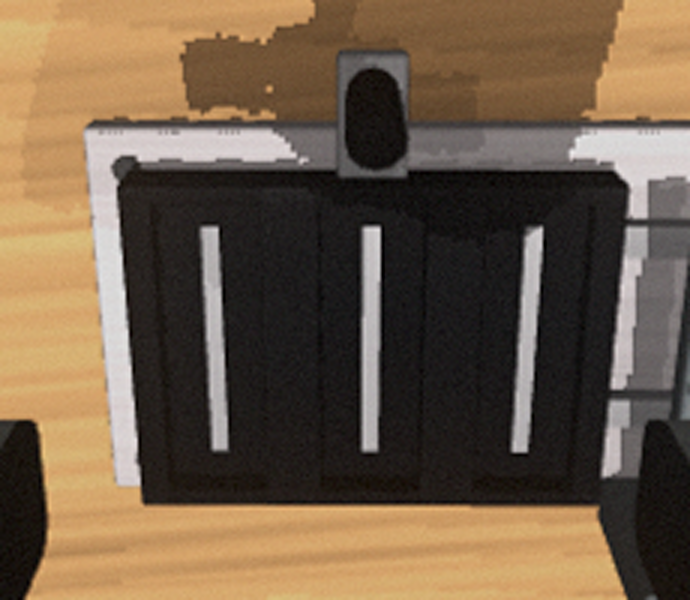

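```bash
python3 - <<'E'
from h import *
m=np.load("fm.npy",allow_pickle=True).item()
f=lambda p:(p[0]/3+170,p[1]/3+140)
for a,b in [((209,226),(222,452)),((371,226),(369,452)),((534,226),(519,452))]:
    A=onz(m,*f(a),.03);B=onz(m,*f(b),.03);d=B-A
    print(A.round(4),B.round(4),((A+B)/2).round(4),np.linalg.norm(d).round(4),np.degrees(np.arctan2(d[1],d[0])))
P=[onz(m,*f(p),.04) for p in [(120,185),(625,185),(600,503),(143,502)]]
print(np.round(P,4),np.mean(P,0))
P=[onz(m,*f(p),.012) for p in [(85,122),(118,487)]];print(np.round(P,4))
im=np.load("f.npy")
# strips by mask
g=im[:,:,:].min(2); mask=((g>90)&(im.max(2)-im.min(2)<30)).astype(np.uint8)
n,l,s,c=cv2.connectedComponentsWithStats(mask)
for i in range(1,n):
    if 200<s[i,4]<3000: print(s[i],c[i],onz(m,*c[i],.03).round(4))
E
```

```text
[ 0.483  -0.1693  0.03  ] [ 0.5736 -0.1771  0.03  ] [ 0.5283 -0.1732  0.03  ] 0.0909 -4.874482774737207
[ 0.4881 -0.1138  0.03  ] [ 0.5785 -0.1222  0.03  ] [ 0.5333 -0.118   0.03  ] 0.0907 -5.327297089553585
[ 0.4932 -0.058   0.03  ] [ 0.5834 -0.0664  0.03  ] [ 0.5383 -0.0622  0.03  ] 0.0906 -5.287879087129234
[[ 0.4622 -0.1948  0.04  ]
 [ 0.4774 -0.0294  0.04  ]
 [ 0.6013 -0.0387  0.04  ]
 [ 0.5861 -0.2072  0.04  ]] [ 0.5317551 -0.1175286  0.04     ]
[[ 0.447  -0.2105  0.012 ]
 [ 0.5977 -0.2245  0.012 ]]
[  72    0   69   28 1379] [107.38216099  10.8680203 ] [ 0.2878 -0.2557  0.03  ]
[ 198  182   84  120 2042] [225.27424094 215.25710088] [ 0.4816 -0.1842  0.03  ]
[237 215   9  75 444] [241.05855856 251.76576577] [ 0.5249 -0.1737  0.03  ]
[290 215   7  76 429] [293.24475524 250.91142191] [ 0.5289 -0.1177  0.03  ]
[340 215  11  76 443] [345.30699774 252.32505643] [ 0.5356 -0.0622  0.03  ]
[370 273  14  26 254] [376.39370079 286.44488189] [ 0.5812 -0.0292  0.03  ]
```

```bash
python3 - <<'E'
from h import *
go((.43,.32,.25),86)
E
```

```text
t_cm [43.47 -5.31 -1.1 ] r [ 0.02   0.009 -0.026] a0 84.5 a 86.0 q6 -0.34
```

```bash
python3 -m pendant '[{"tx":43.5,"ty":-5.3,"tz":-1.1,"rx":0.02,"ry":0.01,"rz":-0.026,"hand":0},{"tx":43.5,"ty":-5.3,"tz":-1.1,"rx":0.02,"ry":0.01,"rz":-0.026,"hand":0},{"tx":43.5,"ty":-5.3,"tz":-1.1,"rx":0.02,"ry":0.01,"rz":-0.026,"hand":0},{"tx":43.5,"ty":-5.3,"tz":-1.1,"rx":0.02,"ry":0.01,"rz":-0.026,"hand":0},{"tx":43.5,"ty":-5.3,"tz":-1.1,"rx":0.02,"ry":0.01,"rz":-0.026,"hand":0},{"tx":43.5,"ty":-5.3,"tz":-1.1,"rx":0.02,"ry":0.01,"rz":-0.026,"hand":0},{"tx":43.5,"ty":-5.3,"tz":-1.1,"rx":0.02,"ry":0.01,"rz":-0.026,"hand":0},{"tx":43.5,"ty":-5.3,"tz":-1.1,"rx":0.02,"ry":0.01,"rz":-0.026,"hand":0}]' 40;python3 -c "
from h import *
go((.43,.32,.25),86)"
```

```text
time_s: 5.07
tool_pos: [0.4322, 0.2172, 0.4029]
tool_rot: [-2.296, -2.142, 0.002]
force: [1.1, -1.3, 0.4]
opening: 0.0855
t_cm [10.24 -0.93 -0.21] r [-0.002  0.     0.   ] a0 86.0 a 86.0 q6 0.37
```

```bash
python3 -m pendant '[{"tx":10.2,"ty":-0.9,"tz":-0.2,"rx":0,"ry":0,"rz":0,"hand":0},{"tx":10.2,"ty":-0.9,"tz":-0.2,"rx":0,"ry":0,"rz":0,"hand":0},{"tx":10.2,"ty":-0.9,"tz":-0.2,"rx":0,"ry":0,"rz":0,"hand":0},{"tx":10.2,"ty":-0.9,"tz":-0.2,"rx":0,"ry":0,"rz":0,"hand":0},{"tx":10.2,"ty":-0.9,"tz":-0.2,"rx":0,"ry":0,"rz":0,"hand":0},{"tx":10.2,"ty":-0.9,"tz":-0.2,"rx":0,"ry":0,"rz":0,"hand":0}]' 40;python3 - <<'E'
from h import *
st();m=camera_model("wrist");im=capture("wrist")
crop(im,0,0,560,420,1,"g_w")
hsv=cv2.cvtColor(im,cv2.COLOR_RGB2HSV)
mask=((hsv[:,:,1]<60)&(hsv[:,:,2]>90)).astype(np.uint8)
mask=cv2.morphologyEx(mask,cv2.MORPH_CLOSE,np.ones((9,9)))
cs,_=cv2.findContours(mask,cv2.RETR_EXTERNAL,cv2.CHAIN_APPROX_NONE)
for c in cs:
    if cv2.contourArea(c)>1500:
        b=cv2.boxPoints(cv2.minAreaRect(c)); W=np.array([onz(m,*p,.028) for p in b]); ctr=W.mean(0)
        e=[W[1]-W[0],W[2]-W[1]];e=max(e,key=np.linalg.norm)
        print(cv2.contourArea(c),b.mean(0),ctr.round(4),[np.linalg.norm(W[i+1]-W[i]).round(4) for i in (0,1)],np.degrees(np.arctan2(e[1],e[0])))
E
```

```text
time_s: 5.57
tool_pos: [0.43, 0.3192, 0.4038]
tool_rot: [-2.296, -2.142, 0.006]
force: [0.2, -0.4, -0.4]
opening: 0.0856
t 5.57 grasp [0.4294 0.319  0.2488] jaw 86.0 tilt [-0.004 -0.002] F [ 0.2 -0.4 -0.4] open 0.0856 q [ 0.49  0.24 -0.06  1.28  0.    0.56]
17920.5 [111.99148 285.37482] [0.544  0.1176 0.028 ] [np.float64(0.1471), np.float64(0.241)] 84.7201157772829
1944.5 [319.5853 242.5088] [0.5048 0.3538 0.028 ] [np.float64(0.0981), np.float64(0.0262)] 171.91947269152482
4312.0 [509.2968   93.04829] [0.364  0.5362 0.028 ] [np.float64(0.0832), np.float64(0.0794)] 170.46174224487552
```

View pics/g_w.png

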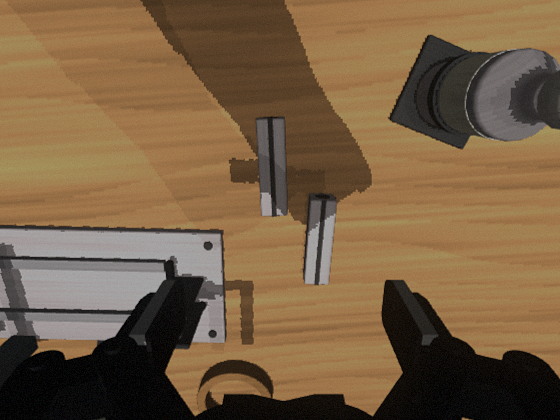

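```bash
python3 - <<'E'
from h import *
m=camera_model("wrist")
for p in [(257,119),(285,118),(287,215),(263,216),(273,166)]: print(onz(m,*p,.028).round(4))
go((.420,.304,.12),90-3.5);go((.420,.304,.029),90-3.5)
E
```

```text
[0.3698 0.2985 0.028 ]
[0.3708 0.3253 0.028 ]
[0.4694 0.3207 0.028 ]
[0.4688 0.2954 0.028 ]
[0.4164 0.3101 0.028 ]
t_cm [-1.53 -0.87 12.92] r [-0.003  0.001 -0.009] a0 86.0 a 86.5 q6 0.56
t_cm [-1.51 -0.84 22.02] r [-0.003  0.001 -0.009] a0 86.0 a 86.5 q6 0.56
```

```bash
python3 -m pendant '[{"tx":-1.1,"ty":-0.9,"tz":4,"rx":0,"ry":0,"rz":-0.03,"hand":0},{"tx":-1.1,"ty":-0.9,"tz":8,"rx":0,"ry":0,"rz":-0.03,"hand":0},{"tx":-1.1,"ty":-0.9,"tz":12,"rx":0,"ry":0,"rz":-0.03,"hand":0},{"tx":-1.1,"ty":-0.9,"tz":16,"rx":0,"ry":0,"rz":-0.03,"hand":0},{"tx":-1.1,"ty":-0.9,"tz":20,"rx":0,"ry":0,"rz":-0.03,"hand":0},{"tx":-1.1,"ty":-0.9,"tz":22,"rx":0,"ry":0,"rz":-0.03,"hand":0},{"tx":-1.1,"ty":-0.9,"tz":22,"rx":0,"ry":0,"rz":-0.03,"hand":0},{"tx":-1.1,"ty":-0.9,"tz":22,"rx":0,"ry":0,"rz":-0.03,"hand":0.6}]' 50;python3 -m pendant '[{"tx":0,"ty":0,"tz":0,"rx":0,"ry":0,"rz":0,"hand":0.8},{"tx":0,"ty":0,"tz":0,"rx":0,"ry":0,"rz":0,"hand":1},{"tx":0,"ty":0,"tz":0,"rx":0,"ry":0,"rz":0,"hand":1},{"tx":0,"ty":0,"tz":0,"rx":0,"ry":0,"rz":0,"hand":1},{"tx":0,"ty":0,"tz":0,"rx":0,"ry":0,"rz":0,"hand":1}]' 50;python3 -c "
from h import *
st()"
```

```text
time_s: 6.28
tool_pos: [0.4195, 0.3067, 0.1836]
tool_rot: [-2.266, -2.172, 0.01]
force: [1.3, -0.3, 0.1]
opening: 0.0755
time_s: 6.7
tool_pos: [0.4204, 0.3071, 0.1855]
tool_rot: [-2.267, -2.173, 0.004]
force: [-0.9, -0.1, 5.5]
opening: 0.0266
t 6.70 grasp [0.4199 0.3069 0.0305] jaw 87.6 tilt [-0.003 -0.001] F [-0.9 -0.1  5.5] open 0.0266 q [ 0.48  0.39 -0.43  0.76  0.    0.52]
```

Gripped. I'll lift it and carry it to the -56 pocket.

```bash
python3 -m pendant '[{"tx":0,"ty":0,"tz":-4,"rx":0,"ry":0,"rz":0,"hand":1},{"tx":0,"ty":0,"tz":-8,"rx":0,"ry":0,"rz":0,"hand":1},{"tx":0,"ty":0,"tz":-12,"rx":0,"ry":0,"rz":0,"hand":1},{"tx":-4,"ty":0,"tz":-14,"rx":0,"ry":0,"rz":0,"hand":1},{"tx":-8,"ty":0,"tz":-14,"rx":0,"ry":0,"rz":0,"hand":1},{"tx":-12,"ty":0,"tz":-14,"rx":0,"ry":0,"rz":0,"hand":1},{"tx":-16,"ty":0,"tz":-14,"rx":0,"ry":0,"rz":0,"hand":1},{"tx":-20,"ty":0,"tz":-14,"rx":0,"ry":0,"rz":0,"hand":1}]' 50;python3 -c "
from h import *
st();go((.528,-.1737,.15),84.8)"
```

```text
time_s: 7.37
tool_pos: [0.4116, 0.1062, 0.3268]
tool_rot: [2.266, 2.175, -0.002]
force: [2.1, -0.5, -1.5]
opening: 0.0263
t 7.37 grasp [0.4115 0.106  0.1718] jaw 87.6 tilt [-0.001 -0.001] F [ 2.1 -0.5 -1.5] open 0.0263 q [ 0.06  0.07 -0.46  1.05 -0.    0.1 ]
t_cm [-27.48  12.78   2.2 ] r [-0.001  0.001  0.05 ] a0 87.6 a 84.8 q6 0.10
```

```bash
python3 -m pendant '[{"tx":-27.5,"ty":12.8,"tz":0,"rx":0,"ry":0,"rz":0.05,"hand":1},{"tx":-27.5,"ty":12.8,"tz":0,"rx":0,"ry":0,"rz":0.05,"hand":1},{"tx":-27.5,"ty":12.8,"tz":0,"rx":0,"ry":0,"rz":0.05,"hand":1},{"tx":-27.5,"ty":12.8,"tz":0,"rx":0,"ry":0,"rz":0.05,"hand":1},{"tx":-27.5,"ty":12.8,"tz":0,"rx":0,"ry":0,"rz":0.05,"hand":1},{"tx":-27.5,"ty":12.8,"tz":0,"rx":0,"ry":0,"rz":0.05,"hand":1},{"tx":-27.5,"ty":12.8,"tz":2.2,"rx":0,"ry":0,"rz":0.05,"hand":1},{"tx":-27.5,"ty":12.8,"tz":2.2,"rx":0,"ry":0,"rz":0.05,"hand":1}]' 50;python3 -m pendant '[{"tx":0,"ty":0,"tz":0,"rx":0,"ry":0,"rz":0,"hand":1},{"tx":0,"ty":0,"tz":0,"rx":0,"ry":0,"rz":0,"hand":1}]' 50;python3 - <<'E'
from h import *
st();go((.528,-.1737,.0605),84.8);m=camera_model("wrist");im=capture("wrist")
crop(im,90,60,470,420,2,"h_w")
E
```

```text
time_s: 8.03
tool_pos: [0.5297, -0.1784, 0.3047]
tool_rot: [2.321, 2.111, -0.002]
force: [1.0, -0.0, -1.8]
opening: 0.0267
time_s: 8.2
tool_pos: [0.5295, -0.1792, 0.3042]
tool_rot: [2.324, 2.11, -0.002]
force: [0.4, -0.3, -1.7]
opening: 0.0269
t 8.20 grasp [ 0.5297 -0.1797  0.1492] jaw 84.5 tilt [ 0.001 -0.003] F [ 0.4 -0.3 -1.7] open 0.0269 q [-0.47  0.33 -0.18  1.06 -0.   -0.37]
t_cm [ 0.56 -0.21  8.87] r [ 0.001  0.003 -0.006] a0 84.5 a 84.8 q6 -0.37
```

View pics/h_w.png

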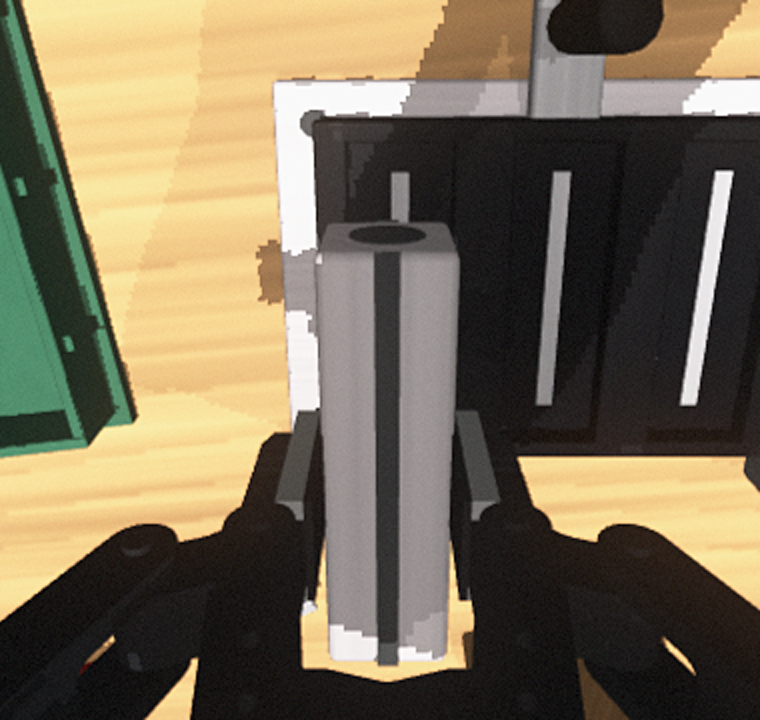

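```bash
python3 -m pendant '[{"tx":0.5,"ty":-0.2,"tz":3,"rx":0,"ry":0,"rz":-0.006,"hand":1},{"tx":0.5,"ty":-0.2,"tz":6,"rx":0,"ry":0,"rz":-0.006,"hand":1},{"tx":0.5,"ty":-0.2,"tz":6,"rx":0,"ry":0,"rz":-0.006,"hand":1},{"tx":0.5,"ty":-0.2,"tz":6,"rx":0,"ry":0,"rz":-0.006,"hand":1}]' 50;python3 - <<'E'
from h import *
st();go((.528,-.1737,.0605),84.8);m=camera_model("wrist");im=capture("wrist")
crop(im,90,60,470,420,2,"i_w")
E
```

```text
time_s: 8.58
tool_pos: [0.5266, -0.1709, 0.2443]
tool_rot: [-2.315, -2.122, 0.004]
force: [0.9, -0.3, -0.4]
opening: 0.0263
t 8.58 grasp [ 0.5262 -0.171   0.0893] jaw 85.0 tilt [-0.003 -0.001] F [ 0.9 -0.3 -0.4] open 0.0263 q [-0.46  0.37 -0.28  0.92 -0.   -0.37]
t_cm [-0.26  0.17  2.88] r [-0.002  0.001  0.004] a0 85.0 a 84.8 q6 -0.37
```

View pics/i_w.png

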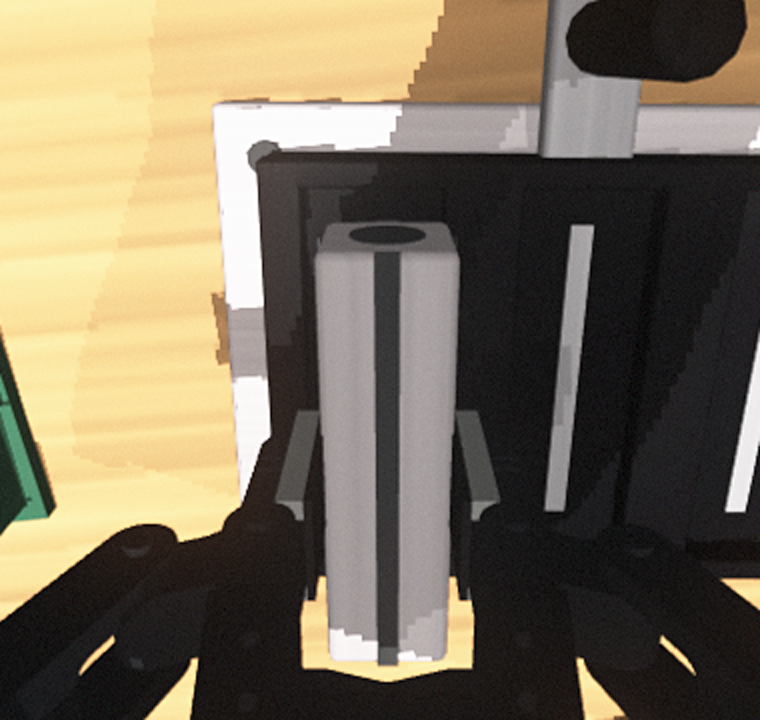

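```bash
python3 -m pendant '[{"tx":-0.25,"ty":0.2,"tz":0,"rx":0,"ry":0,"rz":0,"hand":1},{"tx":-0.25,"ty":0.2,"tz":0.8,"rx":0,"ry":0,"rz":0,"hand":1},{"tx":-0.25,"ty":0.2,"tz":1.6,"rx":0,"ry":0,"rz":0,"hand":1},{"tx":-0.25,"ty":0.2,"tz":2.2,"rx":0,"ry":0,"rz":0,"hand":1},{"tx":-0.25,"ty":0.2,"tz":2.6,"rx":0,"ry":0,"rz":0,"hand":1},{"tx":-0.25,"ty":0.2,"tz":2.8,"rx":0,"ry":0,"rz":0,"hand":1},{"tx":-0.25,"ty":0.2,"tz":2.8,"rx":0,"ry":0,"rz":0,"hand":1}]' 50;python3 - <<'E'
from h import *
st();go((.528,-.1737,.0605),84.8)
im=capture("wrist")
crop(im,90,60,470,420,2,"j_w")
E
```

```text
time_s: 9.22
tool_pos: [0.529, -0.1743, 0.2169]
tool_rot: [2.316, 2.122, -0.003]
force: [-0.3, 0.1, -1.8]
opening: 0.0267
t 9.22 grasp [ 0.5289 -0.1746  0.0619] jaw 85.0 tilt [-0.001 -0.002] F [-0.3  0.1 -1.8] open 0.0267 q [-0.46  0.41 -0.31  0.86 -0.   -0.37]
t_cm [ 0.05 -0.11  0.14] r [-0.001  0.002  0.003] a0 85.0 a 84.8 q6 -0.37
```

View pics/j_w.png

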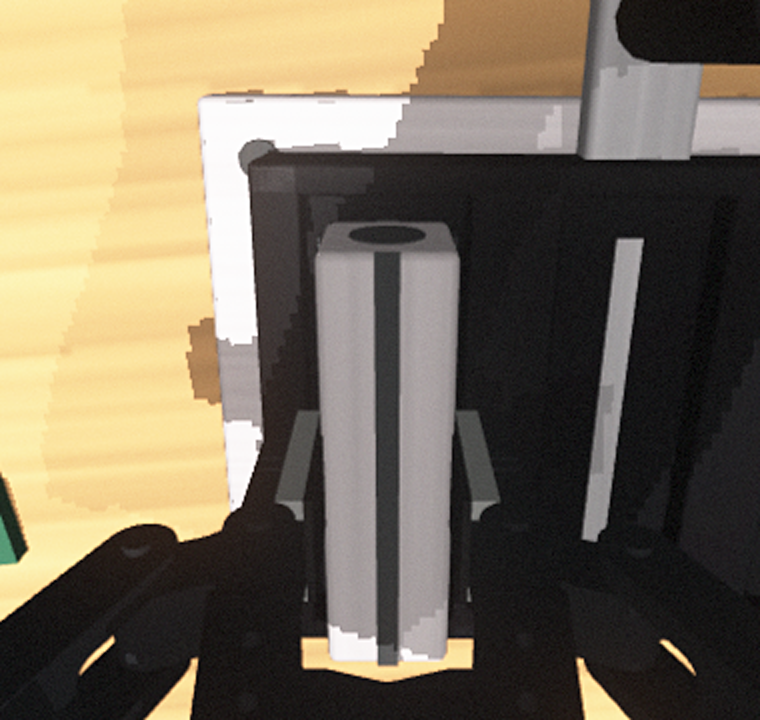

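```bash
python3 -m pendant '[{"tx":0,"ty":0,"tz":0.2,"rx":0,"ry":0,"rz":0,"hand":1},{"tx":0,"ty":0,"tz":0.2,"rx":0,"ry":0,"rz":0,"hand":1},{"tx":0,"ty":0,"tz":0.1,"rx":0,"ry":0,"rz":0,"hand":0.3},{"tx":0,"ty":0,"tz":0.1,"rx":0,"ry":0,"rz":0,"hand":0.3},{"tx":0,"ty":0,"tz":0,"rx":0,"ry":0,"rz":0,"hand":0.2},{"tx":0,"ty":0,"tz":-3,"rx":0,"ry":0,"rz":0,"hand":0.2},{"tx":0,"ty":0,"tz":-7,"rx":0,"ry":0,"rz":0,"hand":0.2},{"tx":0,"ty":0,"tz":-11,"rx":0,"ry":0,"rz":0,"hand":0}]' 50;python3 -m pendant '[{"tx":0,"ty":-4,"tz":-4,"rx":0,"ry":0,"rz":0,"hand":0},{"tx":0,"ty":-8,"tz":-8,"rx":0,"ry":0,"rz":0,"hand":0},{"tx":0,"ty":-8,"tz":-8,"rx":0,"ry":0,"rz":0,"hand":0},{"tx":0,"ty":-8,"tz":-8,"rx":0,"ry":0,"rz":0,"hand":0}]' 50;python3 - <<'E'
from h import *
st();go((.45,.33,.25),82)
im=capture("wrist")
crop(im,150,100,450,350,2.5,"k_w")
E
```

```text
time_s: 9.93
tool_pos: [0.5286, -0.1738, 0.3277]
tool_rot: [-2.315, -2.121, 0.004]
force: [1.4, -0.4, -0.7]
opening: 0.0784
time_s: 10.27
tool_pos: [0.4469, -0.1663, 0.4133]
tool_rot: [2.314, 2.118, -0.002]
force: [-0.6, -0.0, -0.2]
opening: 0.0851
t 10.27 grasp [ 0.4472 -0.167   0.2583] jaw 85.0 tilt [ 0.002 -0.004] F [-0.6 -0.  -0.2] open 0.0851 q [-0.52  0.12 -0.18  1.27 -0.   -0.44]
t_cm [49.47 -4.06  0.61] r [0.003 0.004 0.052] a0 85.0 a 82.0 q6 -0.44
```

View pics/k_w.png

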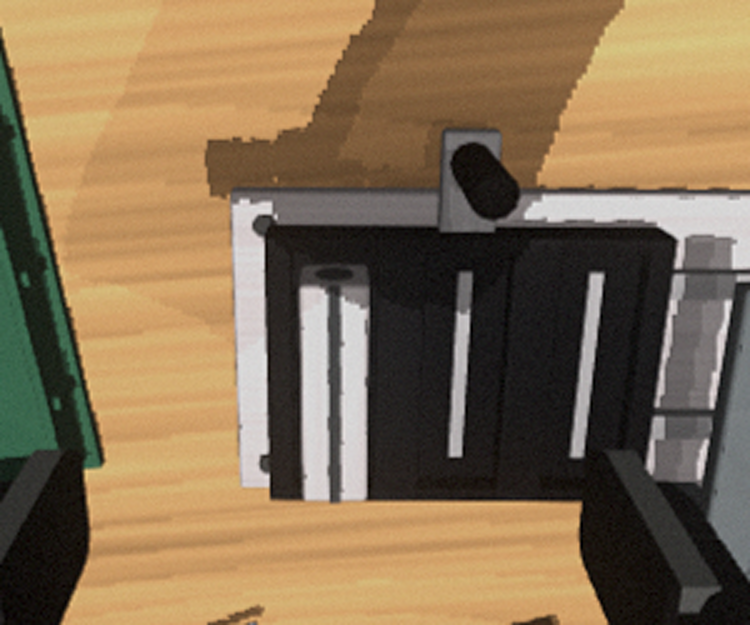

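```bash
python3 - <<'E'
from h import *
m=camera_model("wrist")
f=lambda p:(p[0]/2.5+150,p[1]/2.5+100)
A=onz(m,*f((334,287)),.058);B=onz(m,*f((335,500)),.058);print(A,B,(A+B)/2,np.linalg.norm(A-B))
E
```

```text
[ 0.48071701 -0.16922696  0.058     ] [ 0.57773539 -0.17728266  0.058     ] [ 0.5292262  -0.17325481  0.058     ] 0.0973522531029823
```

```bash
python3 -m pendant '[{"tx":49.5,"ty":-4,"tz":0.6,"rx":0,"ry":0,"rz":0.05,"hand":0},{"tx":49.5,"ty":-4,"tz":0.6,"rx":0,"ry":0,"rz":0.05,"hand":0},{"tx":49.5,"ty":-4,"tz":0.6,"rx":0,"ry":0,"rz":0.05,"hand":0},{"tx":49.5,"ty":-4,"tz":0.6,"rx":0,"ry":0,"rz":0.05,"hand":0},{"tx":49.5,"ty":-4,"tz":0.6,"rx":0,"ry":0,"rz":0.05,"hand":0},{"tx":49.5,"ty":-4,"tz":0.6,"rx":0,"ry":0,"rz":0.05,"hand":0},{"tx":49.5,"ty":-4,"tz":0.6,"rx":0,"ry":0,"rz":0.05,"hand":0},{"tx":49.5,"ty":-4,"tz":0.6,"rx":0,"ry":0,"rz":0.05,"hand":0}]' 50;python3 - <<'E'
from h import *
st();go((.45,.34,.22),82)
E
```

```text
time_s: 10.98
tool_pos: [0.451, 0.1689, 0.4037]
tool_rot: [2.367, 2.06, -0.002]
force: [1.2, -0.3, 0.7]
opening: 0.0854
t 10.98 grasp [0.4512 0.1683 0.2487] jaw 82.1 tilt [ 0.001 -0.004] F [ 1.2 -0.3  0.7] open 0.0854 q [ 0.19  0.13 -0.19  1.25 -0.    0.33]
t_cm [16.94 -2.46  2.8 ] r [0.002 0.004 0.002] a0 82.1 a 82.0 q6 0.33
```

Housing 1 lies correctly in the -56 pocket, at (0.529, -0.173). Next is housing A.

```bash
python3 -m pendant '[{"tx":16.9,"ty":-2.5,"tz":0,"rx":0,"ry":0,"rz":0,"hand":0},{"tx":16.9,"ty":-2.5,"tz":0,"rx":0,"ry":0,"rz":0,"hand":0},{"tx":16.9,"ty":-2.5,"tz":2.8,"rx":0,"ry":0,"rz":0,"hand":0},{"tx":16.9,"ty":-2.5,"tz":2.8,"rx":0,"ry":0,"rz":0,"hand":0},{"tx":16.9,"ty":-2.5,"tz":2.8,"rx":0,"ry":0,"rz":0,"hand":0},{"tx":16.9,"ty":-2.5,"tz":2.8,"rx":0,"ry":0,"rz":0,"hand":0},{"tx":16.9,"ty":-2.5,"tz":2.8,"rx":0,"ry":0,"rz":0,"hand":0}]' 50;python3 - <<'E'
from h import *
st();m=camera_model("wrist");im=capture("wrist")
crop(im,130,60,480,360,2,"l_w")
hsv=cv2.cvtColor(im,cv2.COLOR_RGB2HSV)
mask=((hsv[:,:,1]<60)&(hsv[:,:,2]>90)).astype(np.uint8)
mask=cv2.morphologyEx(mask,cv2.MORPH_CLOSE,np.ones((9,9)))
cs,_=cv2.findContours(mask,cv2.RETR_EXTERNAL,cv2.CHAIN_APPROX_NONE)
for c in cs:
    if cv2.contourArea(c)>1500:
        b=cv2.boxPoints(cv2.minAreaRect(c)); W=np.array([onz(m,*p,.028) for p in b]); ctr=W.mean(0)
        e=[W[1]-W[0],W[2]-W[1]];e=max(e,key=np.linalg.norm)
        print(cv2.contourArea(c),b.mean(0),ctr.round(4),[np.linalg.norm(W[i+1]-W[i]).round(4) for i in (0,1)],np.degrees(np.arctan2(e[1],e[0])))
go((.505,.353,.1),82);go((.505,.353,.0305),82)
E
```

```text
time_s: 11.57
tool_pos: [0.4494, 0.3402, 0.3734]
tool_rot: [2.365, 2.063, -0.007]
force: [1.0, -0.5, -0.4]
opening: 0.0852
t 11.57 grasp [0.4492 0.3393 0.2184] jaw 82.2 tilt [-0.001 -0.006] F [ 1.  -0.5 -0.4] open 0.0852 q [ 0.51  0.3  -0.04  1.23 -0.    0.64]
19102.5 [104.8618 294.8546] [0.5455 0.1371 0.028 ] [np.float64(0.2107), np.float64(0.1417)] 84.4404389276541
1748.0 [305.5 244.5] [0.513 0.353 0.028] [np.float64(0.0256), np.float64(0.079)] -5.838477757072303
5885.5 [500.06207   49.574375] [0.3607 0.5308 0.028 ] [np.float64(0.0765), np.float64(0.0812)] 12.477693751437185
t_cm [ 2.17  5.29 11.91] r [0.001 0.005 0.002] a0 82.1 a 82.0 q6 0.64
t_cm [ 2.21  5.28 18.86] r [0.001 0.005 0.002] a0 82.1 a 82.0 q6 0.64
```

View pics/l_w.png

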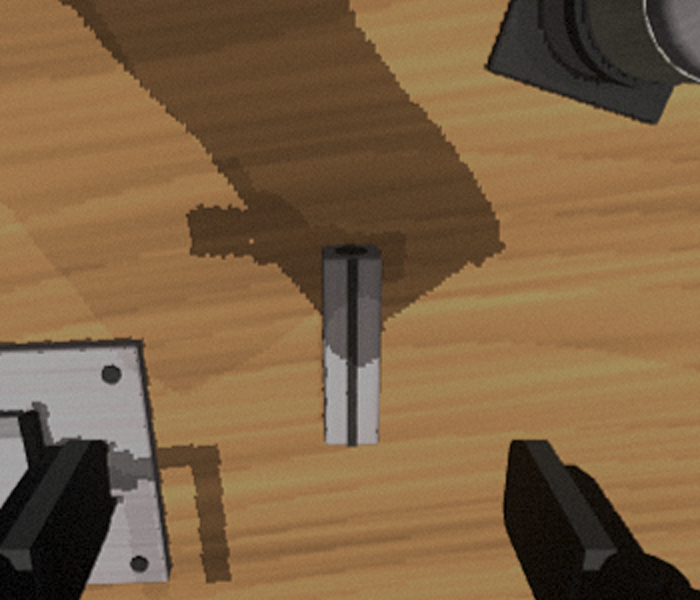

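```bash
python3 - <<'E'
from h import *
m=camera_model("wrist")
f=lambda p:(p[0]/2+130,p[1]/2+60)
A=onz(m,*f((352,259)),.028);B=onz(m,*f((352,445)),.028);print(A,B,(A+B)/2,np.linalg.norm(A-B))
E
python3 -m pendant '[{"tx":2.2,"ty":5.3,"tz":3,"rx":0,"ry":0,"rz":0,"hand":0},{"tx":2.2,"ty":5.3,"tz":6,"rx":0,"ry":0,"rz":0,"hand":0},{"tx":2.2,"ty":5.3,"tz":10,"rx":0,"ry":0,"rz":0,"hand":0},{"tx":2.2,"ty":5.3,"tz":10,"rx":0,"ry":0,"rz":0,"hand":0}]' 50
python3 -c "
from h import *
st();go((.505,.353,.0305),82)"
```

```text
[0.45656392 0.35940168 0.028     ] [0.55520757 0.34794289 0.028     ] [0.50588575 0.35367228 0.028     ] 0.0993069634697075
time_s: 11.95
tool_pos: [0.5043, 0.3502, 0.2668]
tool_rot: [2.372, 2.058, -0.023]
force: [-1.7, -2.0, -0.9]
opening: 0.0854
t 11.95 grasp [0.5028 0.3486 0.1118] jaw 81.9 tilt [-0.01  -0.011] F [-1.7 -2.  -0.9] open 0.0854 q [ 0.48  0.47 -0.07  1.05 -0.    0.62]
t_cm [0.38 0.1  8.13] r [-0.008  0.012 -0.002] a0 81.9 a 82.0 q6 0.62
```

```bash
python3 -m pendant '[{"tx":0.4,"ty":0.2,"tz":3,"rx":-0.008,"ry":0.012,"rz":0,"hand":0},{"tx":0.4,"ty":0.2,"tz":6,"rx":-0.008,"ry":0.012,"rz":0,"hand":0},{"tx":0.4,"ty":0.2,"tz":8.1,"rx":-0.008,"ry":0.012,"rz":0,"hand":0},{"tx":0.4,"ty":0.2,"tz":8.1,"rx":-0.008,"ry":0.012,"rz":0,"hand":0},{"tx":0.4,"ty":0.2,"tz":8.1,"rx":-0.008,"ry":0.012,"rz":0,"hand":0.6}]' 50
python3 -m pendant '[{"tx":0,"ty":0,"tz":0,"rx":0,"ry":0,"rz":0,"hand":0.8},{"tx":0,"ty":0,"tz":0,"rx":0,"ry":0,"rz":0,"hand":1},{"tx":0,"ty":0,"tz":0,"rx":0,"ry":0,"rz":0,"hand":1},{"tx":0,"ty":0,"tz":0,"rx":0,"ry":0,"rz":0,"hand":1},{"tx":0,"ty":0,"tz":0,"rx":0,"ry":0,"rz":0,"hand":1},{"tx":0,"ty":0,"tz":0,"rx":0,"ry":0,"rz":0,"hand":1}]' 50
python3 -c "
from h import *
st()"
```

```text
time_s: 12.37
tool_pos: [0.5061, 0.3519, 0.1867]
tool_rot: [-2.374, -2.057, 0.002]
force: [0.1, -0.5, 0.8]
opening: 0.0758
time_s: 12.87
tool_pos: [0.5069, 0.3524, 0.189]
tool_rot: [2.374, 2.057, 0.003]
force: [-0.8, -0.5, 6.8]
opening: 0.0269
t 12.87 grasp [0.5072 0.3526 0.034 ] jaw 81.8 tilt [0.002 0.001] F [-0.8 -0.5  6.8] open 0.0269 q [ 0.48  0.53 -0.17  0.86  0.    0.62]
```

```bash
python3 -m pendant '[{"tx":0,"ty":0,"tz":-4,"rx":0,"ry":0,"rz":0,"hand":1},{"tx":0,"ty":-2,"tz":-8,"rx":0,"ry":0,"rz":0,"hand":1},{"tx":0,"ty":-5,"tz":-11,"rx":0,"ry":0,"rz":0,"hand":1},{"tx":0,"ty":-9,"tz":-13,"rx":0,"ry":0,"rz":0,"hand":1},{"tx":-4,"ty":-9,"tz":-13,"rx":0,"ry":0,"rz":0,"hand":1},{"tx":-8,"ty":-9,"tz":-13,"rx":0,"ry":0,"rz":0,"hand":1},{"tx":-12,"ty":-9,"tz":-13,"rx":0,"ry":0,"rz":0,"hand":1},{"tx":-16,"ty":-9,"tz":-13,"rx":0,"ry":0,"rz":0,"hand":1}]' 50
python3 -c "
from h import *
st();go((.43,-.118,.17),84.8);go((.533,-.118,.16),84.8)"
```

```text
time_s: 13.53
tool_pos: [0.3936, 0.2059, 0.3194]
tool_rot: [2.37, 2.06, 0.005]
force: [0.5, -1.4, -1.2]
opening: 0.0267
t 13.53 grasp [0.3941 0.2061 0.1644] jaw 82.0 tilt [0.004 0.001] F [ 0.5 -1.4 -1.2] open 0.0267 q [ 0.3   0.11 -0.43  1.03  0.    0.44]
t_cm [-31.57   8.12  -0.59] r [ 0.003 -0.002 -0.049] a0 82.0 a 84.8 q6 0.44
t_cm [-30.13  18.31   0.45] r [ 0.003 -0.002 -0.049] a0 82.0 a 84.8 q6 0.44
```

```bash
python3 -m pendant '[{"tx":-30.1,"ty":13,"tz":0,"rx":0,"ry":0,"rz":-0.05,"hand":1},{"tx":-30.1,"ty":13,"tz":0,"rx":0,"ry":0,"rz":-0.05,"hand":1},{"tx":-30.1,"ty":13,"tz":0,"rx":0,"ry":0,"rz":-0.05,"hand":1},{"tx":-30.1,"ty":18.3,"tz":0,"rx":0,"ry":0,"rz":-0.05,"hand":1},{"tx":-30.1,"ty":18.3,"tz":0,"rx":0,"ry":0,"rz":-0.05,"hand":1},{"tx":-30.1,"ty":18.3,"tz":0,"rx":0,"ry":0,"rz":-0.05,"hand":1},{"tx":-30.1,"ty":18.3,"tz":0,"rx":0,"ry":0,"rz":-0.05,"hand":1},{"tx":-30.1,"ty":18.3,"tz":0,"rx":0,"ry":0,"rz":-0.05,"hand":1}]' 50
python3 -m pendant '[{"tx":-0.2,"ty":0.2,"tz":0,"rx":0,"ry":0,"rz":0,"hand":1},{"tx":-0.2,"ty":0.2,"tz":0,"rx":0,"ry":0,"rz":0,"hand":1},{"tx":-0.2,"ty":0.2,"tz":0,"rx":0,"ry":0,"rz":0,"hand":1}]' 50
python3 - <<'E'
from h import *
st();go((.532,-.118,.094),84.8)
im=capture("wrist")
crop(im,90,60,470,420,2,"m_w")
E
```

```text
time_s: 14.2
tool_pos: [0.5236, -0.101, 0.3201]
tool_rot: [2.318, 2.118, 0.006]
force: [0.4, 1.1, -1.3]
opening: 0.0267
time_s: 14.45
tool_pos: [0.525, -0.1032, 0.32]
tool_rot: [2.319, 2.118, 0.006]
force: [-0.7, 0.7, -1.7]
opening: 0.0266
t 14.45 grasp [ 0.5255 -0.1029  0.165 ] jaw 84.8 tilt [0.003 0.002] F [-0.7  0.7 -1.7] open 0.0266 q [-0.34  0.28 -0.22  1.08  0.   -0.25]
t_cm [-1.43  0.81  7.1 ] r [ 0.003 -0.002 -0.   ] a0 84.8 a 84.8 q6 -0.25
```

View pics/m_w.png

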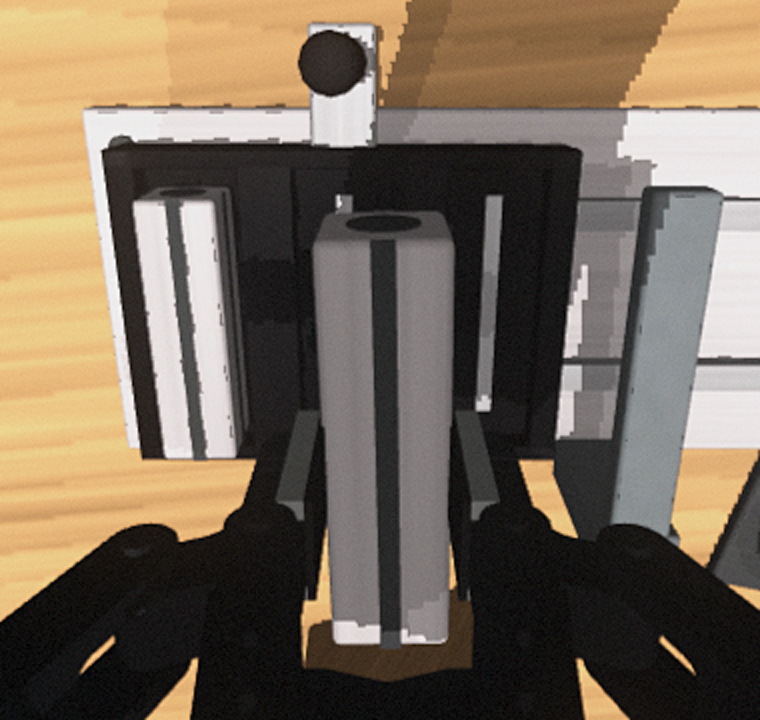

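```bash
python3 -m pendant '[{"tx":-1.4,"ty":0.9,"tz":1,"rx":0,"ry":0,"rz":0,"hand":1},{"tx":-1.4,"ty":0.9,"tz":3,"rx":0,"ry":0,"rz":0,"hand":1},{"tx":-1.4,"ty":0.9,"tz":5,"rx":0,"ry":0,"rz":0,"hand":1},{"tx":-1.4,"ty":0.9,"tz":7,"rx":0,"ry":0,"rz":0,"hand":1},{"tx":-1.4,"ty":0.9,"tz":7,"rx":0,"ry":0,"rz":0,"hand":1},{"tx":-1.4,"ty":0.9,"tz":7,"rx":0,"ry":0,"rz":0,"hand":1}]' 50
python3 - <<'E'
from h import *
st();go((.533,-.118,.065),84.8)
im=capture("wrist")
crop(im,90,60,470,420,2,"n_w")
E
```

```text
time_s: 15.0
tool_pos: [0.5315, -0.1151, 0.2495]
tool_rot: [-2.315, -2.121, -0.004]
force: [-0.4, 1.0, -0.7]
opening: 0.0264
t 15.00 grasp [ 0.5315 -0.1146  0.0945] jaw 85.0 tilt [0.    0.003] F [-0.4  1.  -0.7] open 0.0264 q [-0.36  0.35 -0.3   0.92  0.   -0.27]
t_cm [-0.28  0.18  2.95] r [-0.    -0.003  0.003] a0 85.0 a 84.8 q6 -0.27
```

View pics/n_w.png

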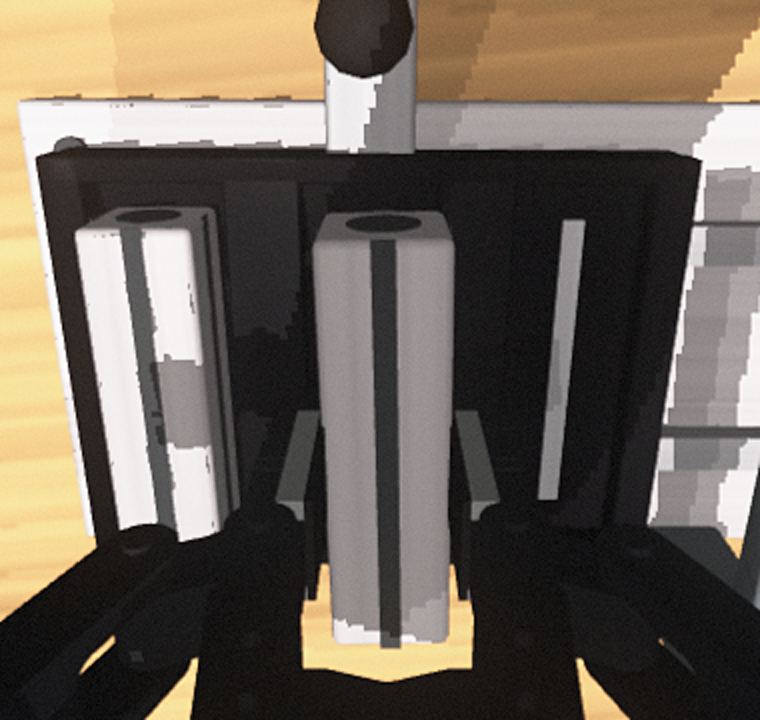

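```bash
python3 -m pendant '[{"tx":-0.3,"ty":0.2,"tz":0,"rx":0,"ry":0,"rz":0,"hand":1},{"tx":-0.3,"ty":0.2,"tz":0.8,"rx":0,"ry":0,"rz":0,"hand":1},{"tx":-0.3,"ty":0.2,"tz":1.6,"rx":0,"ry":0,"rz":0,"hand":1},{"tx":-0.3,"ty":0.2,"tz":2.2,"rx":0,"ry":0,"rz":0,"hand":1},{"tx":-0.3,"ty":0.2,"tz":2.8,"rx":0,"ry":0,"rz":0,"hand":1},{"tx":-0.3,"ty":0.2,"tz":3,"rx":0,"ry":0,"rz":0,"hand":1},{"tx":-0.3,"ty":0.2,"tz":3,"rx":0,"ry":0,"rz":0,"hand":1}]' 50
python3 - <<'E'
from h import *
st();go((.533,-.118,.064),84.8)
E
```

```text
time_s: 15.63
tool_pos: [0.5336, -0.1187, 0.2196]
tool_rot: [-2.316, -2.121, -0.004]
force: [0.5, 0.2, -2.3]
opening: 0.0266
t 15.63 grasp [ 0.5338 -0.1182  0.0646] jaw 85.0 tilt [0.001 0.003] F [ 0.5  0.2 -2.3] open 0.0266 q [-0.37  0.39 -0.33  0.86  0.   -0.28]
t_cm [ 0.06 -0.07  0.06] r [ 0.001 -0.003  0.003] a0 85.0 a 84.8 q6 -0.28
```

```bash
python3 -m pendant '[{"tx":0,"ty":0,"tz":0.1,"rx":0,"ry":0,"rz":0,"hand":1},{"tx":0,"ty":0,"tz":0.1,"rx":0,"ry":0,"rz":0,"hand":0.6},{"tx":0,"ty":0,"tz":0.1,"rx":0,"ry":0,"rz":0,"hand":0.55},{"tx":0,"ty":0,"tz":0,"rx":0,"ry":0,"rz":0,"hand":0.55},{"tx":0,"ty":0,"tz":-0.5,"rx":0,"ry":0,"rz":0,"hand":0.55},{"tx":0,"ty":0,"tz":-3,"rx":0,"ry":0,"rz":0,"hand":0.55},{"tx":0,"ty":0,"tz":-7,"rx":0,"ry":0,"rz":0,"hand":0.5},{"tx":0,"ty":0,"tz":-11,"rx":0,"ry":0,"rz":0,"hand":0}]' 50;python3 -m pendant '[{"tx":0,"ty":-4,"tz":-4,"rx":0,"ry":0,"rz":0,"hand":0},{"tx":0,"ty":-9,"tz":-6,"rx":0,"ry":0,"rz":0,"hand":0},{"tx":0,"ty":-9,"tz":-6,"rx":0,"ry":0,"rz":0,"hand":0},{"tx":0,"ty":-9,"tz":-6,"rx":0,"ry":0,"rz":0,"hand":0}]' 50;python3 - <<'E'
from h import *
st();go((.4443,-.1145,.079),84.8)
im=capture("wrist")
crop(im,150,100,450,350,2.5,"o_w")
E
```

```text
time_s: 16.3
tool_pos: [0.5328, -0.1187, 0.3302]
tool_rot: [-2.314, -2.119, -0.002]
force: [0.8, -0.9, -0.4]
opening: 0.0536
time_s: 16.63
tool_pos: [0.4401, -0.1103, 0.3942]
tool_rot: [-2.316, -2.12, -0.003]
force: [0.7, 0.1, -1.1]
opening: 0.0852
t 16.63 grasp [ 0.4402 -0.1099  0.2392] jaw 84.9 tilt [0.001 0.002] F [ 0.7  0.1 -1.1] open 0.0852 q [-0.42  0.08 -0.27  1.22  0.   -0.34]
t_cm [-0.42  0.45 16.02] r [ 0.001 -0.002  0.002] a0 84.9 a 84.8 q6 -0.34
```

View pics/o_w.png

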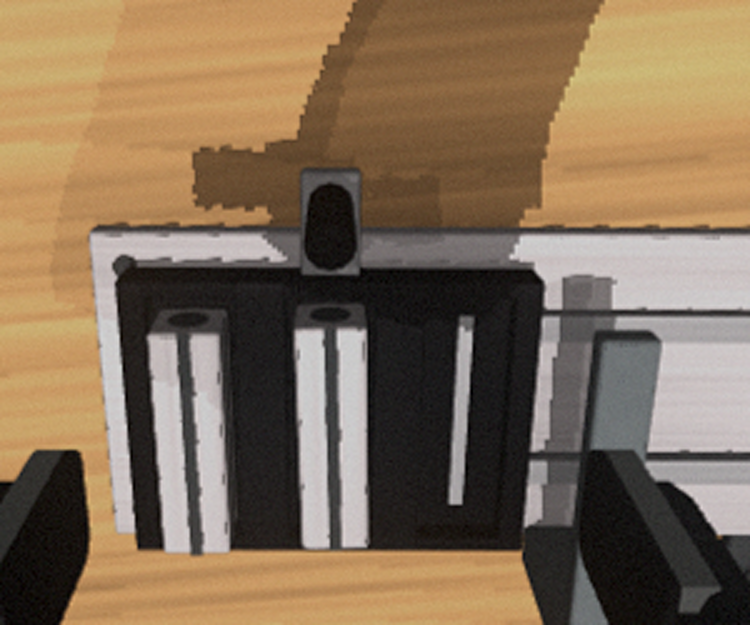

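```bash
python3 -m pendant '[{"tx":-0.4,"ty":0.5,"tz":4,"rx":0,"ry":0,"rz":0,"hand":0},{"tx":-0.4,"ty":0.5,"tz":8,"rx":0,"ry":0,"rz":0,"hand":0},{"tx":-0.4,"ty":0.5,"tz":12,"rx":0,"ry":0,"rz":0,"hand":0},{"tx":-0.4,"ty":0.5,"tz":16,"rx":0,"ry":0,"rz":0,"hand":0},{"tx":-0.4,"ty":0.5,"tz":16,"rx":0,"ry":0,"rz":0,"hand":0.3},{"tx":-0.4,"ty":0.5,"tz":16,"rx":0,"ry":0,"rz":0,"hand":1},{"tx":-0.4,"ty":0.5,"tz":16,"rx":0,"ry":0,"rz":0,"hand":1},{"tx":-0.4,"ty":0.5,"tz":16,"rx":0,"ry":0,"rz":0,"hand":1}]' 40;python3 -m pendant '[{"tx":0,"ty":0,"tz":0,"rx":0,"ry":0,"rz":0,"hand":1},{"tx":0,"ty":0,"tz":0,"rx":0,"ry":0,"rz":0,"hand":1},{"tx":0,"ty":0,"tz":0,"rx":0,"ry":0,"rz":0,"hand":1},{"tx":0,"ty":0,"tz":0,"rx":0,"ry":0,"rz":0,"hand":1}]' 40; python3 -c "
from h import *
st();go((.463,.0905,.082),84.8)"
```

```text
time_s: 17.35
tool_pos: [0.4484, -0.1155, 0.2353]
tool_rot: [2.315, 2.119, 0.007]
force: [-0.1, -0.7, 0.9]
opening: 0.0387
time_s: 17.68
tool_pos: [0.4496, -0.1146, 0.2379]
tool_rot: [2.312, 2.119, 0.017]
force: [0.5, 8.3, 7.3]
opening: 0.0163
t 17.68 grasp [ 0.4514 -0.1141  0.0829] jaw 85.0 tilt [0.011 0.003] F [0.5 8.3 7.3] open 0.0163 q [-0.43  0.22 -0.52  0.83  0.01 -0.34]
t_cm [20.55 -0.46  0.18] r [ 0.011 -0.004  0.004] a0 85.0 a 84.8 q6 -0.34
```

```bash
python3 -m pendant '[{"tx":0.5,"ty":0,"tz":0,"rx":0,"ry":0,"rz":0,"hand":1},{"tx":1.5,"ty":0,"tz":0,"rx":0,"ry":0,"rz":0,"hand":1},{"tx":3,"ty":0,"tz":0,"rx":0,"ry":0,"rz":0,"hand":1},{"tx":5,"ty":0,"tz":0,"rx":0,"ry":0,"rz":0,"hand":1},{"tx":7,"ty":0,"tz":0,"rx":0,"ry":0,"rz":0,"hand":1},{"tx":9,"ty":0,"tz":0,"rx":0,"ry":0,"rz":0,"hand":1},{"tx":11,"ty":0,"tz":0,"rx":0,"ry":0,"rz":0,"hand":1},{"tx":12,"ty":0,"tz":0,"rx":0,"ry":0,"rz":0,"hand":1}]' 60; python3 -c "
from h import *
st();go((.463,.0905,.082),84.8)"
```

```text
time_s: 18.35
tool_pos: [0.4607, 0.0069, 0.2382]
tool_rot: [2.31, 2.12, 0.019]
force: [5.1, -3.0, -16.2]
opening: 0.0156
t 18.35 grasp [0.4628 0.0074 0.0832] jaw 85.1 tilt [0.013 0.004] F [  5.1  -3.  -16.2] open 0.0156 q [-0.16  0.21 -0.52  0.82  0.01 -0.08]
t_cm [ 8.35 -0.49  0.16] r [ 0.013 -0.005  0.005] a0 85.1 a 84.8 q6 -0.08
```

```bash
python3 -m pendant '[{"tx":1.5,"ty":0,"tz":0,"rx":0,"ry":0,"rz":0,"hand":1},{"tx":3.5,"ty":-0.1,"tz":0,"rx":0,"ry":0,"rz":0,"hand":1},{"tx":5.5,"ty":-0.1,"tz":0,"rx":0,"ry":0,"rz":0,"hand":1},{"tx":7,"ty":-0.2,"tz":0,"rx":0,"ry":0,"rz":0,"hand":1},{"tx":8,"ty":-0.2,"tz":0,"rx":0,"ry":0,"rz":0,"hand":1},{"tx":8.4,"ty":-0.2,"tz":0,"rx":0,"ry":0,"rz":0,"hand":1},{"tx":8.6,"ty":-0.2,"tz":0,"rx":0,"ry":0,"rz":0,"hand":1},{"tx":8.6,"ty":-0.2,"tz":0,"rx":0,"ry":0,"rz":0,"hand":1}]' 60; python3 -c "
from h import *
st();go((.463,.0905,.082),84.8)
crop(capture('side'),180,110,400,310,3.5,'p_s')
crop(capture('wrist'),0,0,560,420,1.2,'p_w')
"
```

```text
time_s: 19.02
tool_pos: [0.4678, 0.0914, 0.2383]
tool_rot: [2.305, 2.112, 0.014]
force: [8.6, -14.2, -19.3]
opening: 0.0151
t 19.02 grasp [0.4705 0.0905 0.0833] jaw 85.0 tilt [ 0.017 -0.006] F [  8.6 -14.2 -19.3] open 0.0151 q [ 0.03  0.24 -0.49  0.82 -0.01  0.11]
t_cm [-0.13 -0.48  0.12] r [0.018 0.004 0.003] a0 85.0 a 84.8 q6 0.11
```

View pics/p_s.png

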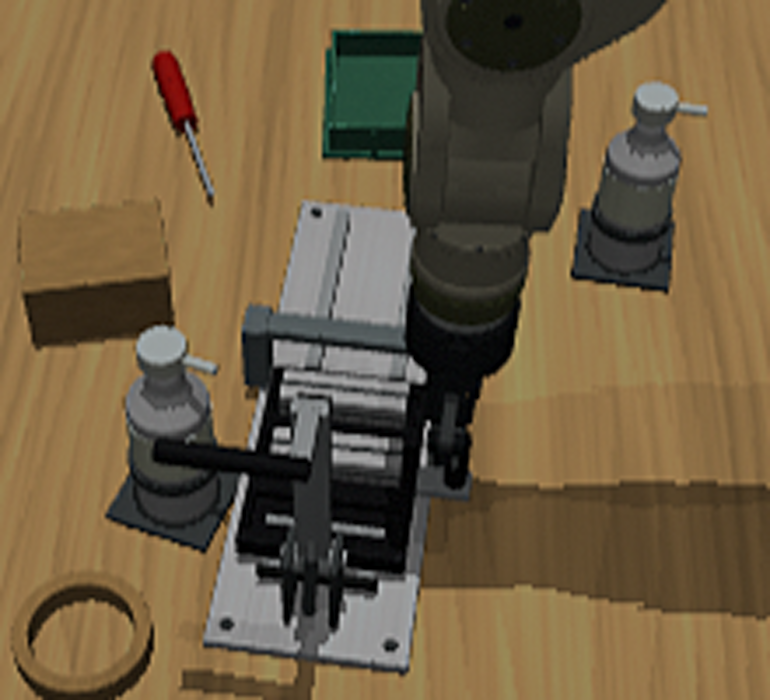

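View pics/p_w.png

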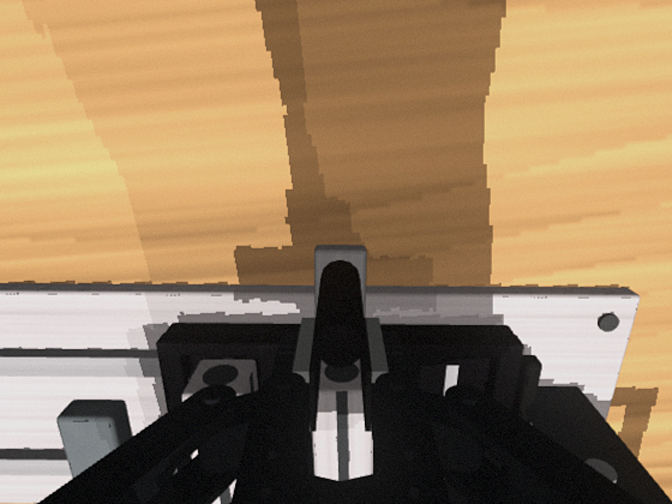

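```bash
python3 -m pendant '[{"tx":0.5,"ty":0,"tz":0,"rx":0,"ry":0,"rz":0,"hand":1},{"tx":0.6,"ty":0,"tz":0,"rx":0,"ry":0,"rz":0,"hand":1},{"tx":0.6,"ty":0,"tz":0,"rx":0,"ry":0,"rz":0,"hand":1}]' 60; python3 -c "
from h import *
st()
"
```

```text
time_s: 19.37
tool_pos: [0.4681, 0.0938, 0.2381]
tool_rot: [2.302, 2.101, -0.003]
force: [-1.1, -26.3, -6.5]
opening: 0.0155
t 19.37 grasp [0.4705 0.0908 0.0832] jaw 84.8 tilt [ 0.016 -0.02 ] F [ -1.1 -26.3  -6.5] open 0.0155 q [ 0.04  0.24 -0.49  0.83 -0.02  0.13]
```

```bash
python3 -m pendant '[{"tx":-0.2,"ty":0,"tz":0,"rx":0,"ry":0,"rz":0,"hand":1},{"tx":-0.2,"ty":0,"tz":0,"rx":0,"ry":0,"rz":0,"hand":0.5},{"tx":0,"ty":0,"tz":0,"rx":0,"ry":0,"rz":0,"hand":0.4},{"tx":0,"ty":0,"tz":-0.5,"rx":0,"ry":0,"rz":0,"hand":0.3},{"tx":0,"ty":0,"tz":-4,"rx":0,"ry":0,"rz":0,"hand":0.3},{"tx":0,"ty":0,"tz":-8,"rx":0,"ry":0,"rz":0,"hand":0},{"tx":0,"ty":0,"tz":-12,"rx":0,"ry":0,"rz":0,"hand":0},{"tx":0,"ty":0,"tz":-16,"rx":0,"ry":0,"rz":0,"hand":0}]' 40; python3 -m pendant '[{"tx":0,"ty":-4,"tz":-4,"rx":0.02,"ry":0.015,"rz":0,"hand":0},{"tx":0,"ty":-8,"tz":-8,"rx":0.02,"ry":0.015,"rz":0,"hand":0},{"tx":0,"ty":-8,"tz":-8,"rx":0.02,"ry":0.015,"rz":0,"hand":0},{"tx":0,"ty":-8,"tz":-8,"rx":0.02,"ry":0.015,"rz":0,"hand":0}]'; python3 - <<'E'
from h import *
st()
np.save("qm.npy",camera_model("wrist"),allow_pickle=True)
crop(capture('wrist'),0,0,560,420,1.4,'q_w')
crop(capture('side'),180,110,400,310,3.5,'q_s')
crop(capture('scene'),180,120,400,320,3.5,'q_c')
st()
E
```

```text
time_s: 20.03
tool_pos: [0.465, 0.0978, 0.401]
tool_rot: [2.3, 2.101, -0.001]
force: [0.7, -0.8, -0.3]
opening: 0.0856
time_s: 20.37
tool_pos: [0.3807, 0.1075, 0.4857]
tool_rot: [2.313, 2.117, 0.007]
force: [0.1, 0.5, -0.9]
opening: 0.0852
t 20.37 grasp [0.3818 0.1073 0.3308] jaw 84.9 tilt [ 0.007 -0.001] F [ 0.1  0.5 -0.9] open 0.0852 q [ 0.07 -0.05 -0.18  1.43 -0.    0.16]
t 20.52 grasp [0.3842 0.1065 0.3251] jaw 84.9 tilt [ 0.002 -0.002] F [ 0.3 -0.2  0.2] open 0.0852 q [ 0.07 -0.04 -0.19  1.43 -0.    0.16]
```

View pics/q_w.png

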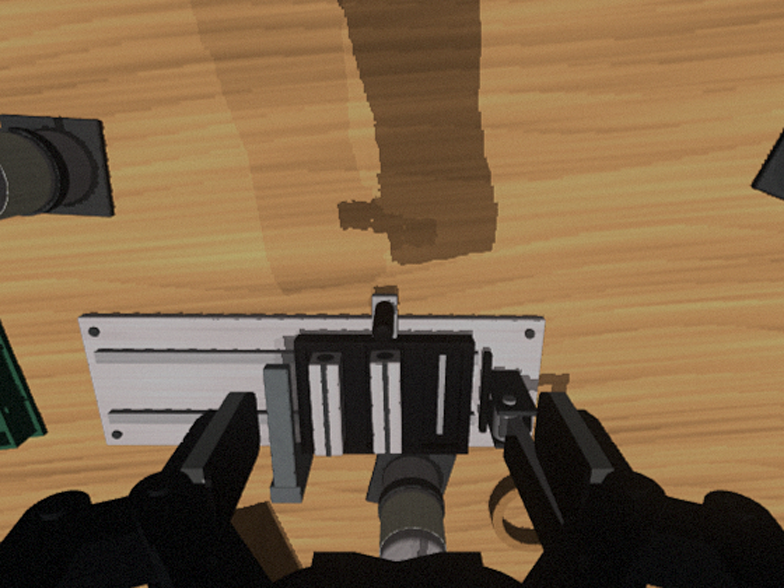

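View pics/q_s.png

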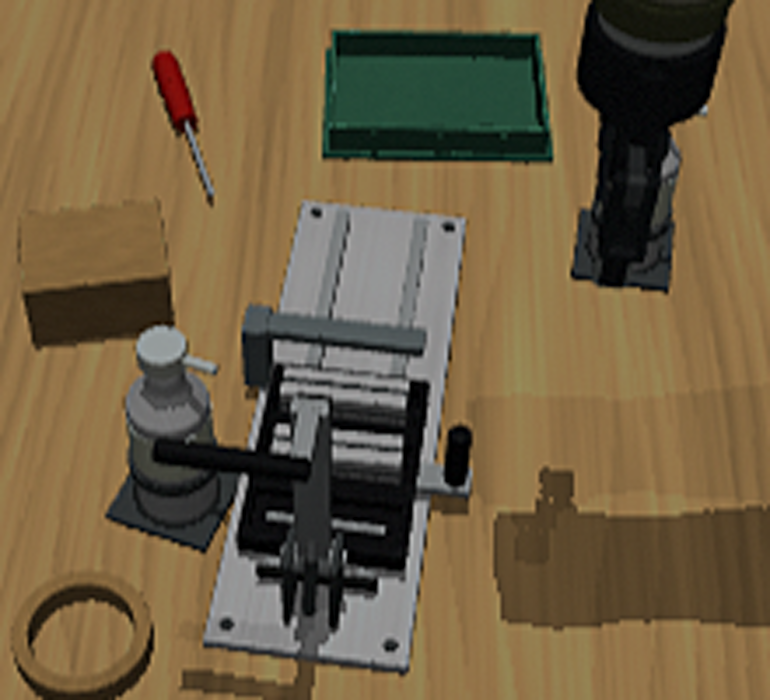

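View pics/q_c.png

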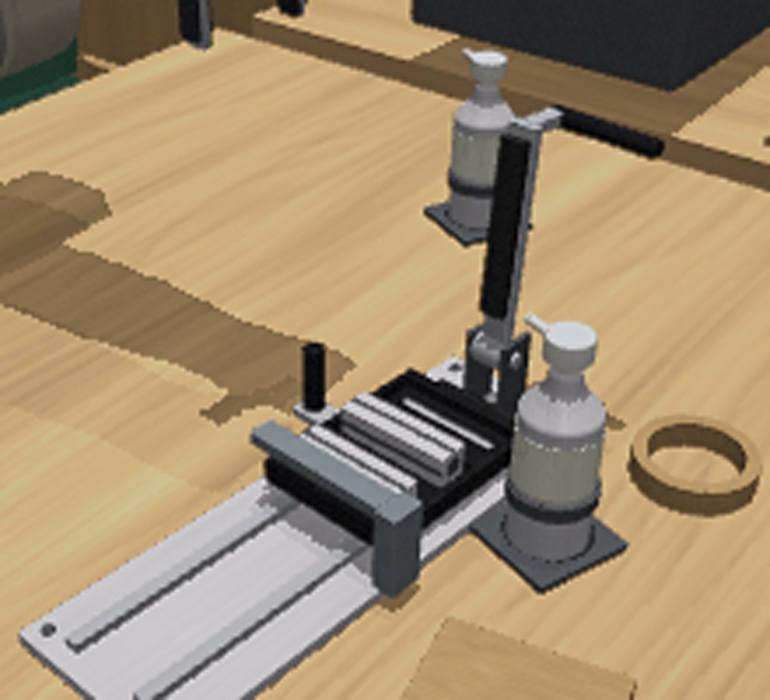

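```bash
python3 - <<'E'
from h import *
s=camera_model("side");c=camera_model("scene")
f=lambda p:(p[0]/3.5+180,p[1]/3.5+110)
g=lambda p:(p[0]/3.5+180,p[1]/3.5+120)
a,e1=tri(s,f((155,449)),c,g((661,149)));b,e2=tri(s,f((310,468)),c,g((556,113)))
print(a,e1,b,e2,np.linalg.norm(a-b))
# plane z=.256 estimates
print(onz(s,*f((155,449)),.256),onz(c,*g((661,149)),.256),onz(s,*f((310,468)),.256),onz(c,*g((556,113)),.256))
print("nozzle tip",tri(s,f((215,368)),c,g((529,320))))
print("cap top",tri(s,f((162,340)),c,g((571,337))))
go((.62,.247,.34),84.8)
E
```

```text
[0.65591602 0.24349939 0.25649866] 0.003264527088317469 [0.56329948 0.25269605 0.25635495] 0.005270150676713556 0.09307214051467447
[0.65450486 0.24244883 0.256     ] [0.65714358 0.24476524 0.256     ] [0.56096492 0.25104003 0.256     ] [0.56593826 0.2531686  0.256     ]
nozzle tip (array([0.6369221 , 0.10806859, 0.17116306]), np.float64(0.0019380346079590337))
cap top (array([0.6760447 , 0.09334453, 0.18077266]), np.float64(0.004048303140461757))
t_cm [16.06 22.26 -1.49] r [0.002 0.002 0.001] a0 84.9 a 84.8 q6 0.16
```

```bash
python3 -m pendant '[{"tx":4,"ty":5.5,"tz":-1.5,"rx":0,"ry":0,"rz":0,"hand":0},{"tx":8,"ty":11,"tz":-1.5,"rx":0,"ry":0,"rz":0,"hand":0},{"tx":12,"ty":16.5,"tz":-1.5,"rx":0,"ry":0,"rz":0,"hand":0},{"tx":16,"ty":22.5,"tz":-1.5,"rx":0,"ry":0,"rz":0,"hand":0},{"tx":16,"ty":22.5,"tz":-1.5,"rx":0,"ry":0,"rz":0,"hand":0},{"tx":16,"ty":22.5,"tz":-1.5,"rx":0,"ry":0,"rz":0,"hand":0},{"tx":16,"ty":22.5,"tz":-1.5,"rx":0,"ry":0,"rz":0,"hand":0},{"tx":16,"ty":22.5,"tz":-1.5,"rx":0,"ry":0,"rz":0,"hand":0}]'; python3 - <<'E'
from h import *
st();go((.623,.2465,.256),84.8)
m=camera_model("wrist")
print(proj(m,(.656,.2435,.256)),proj(m,(.5633,.2527,.256)))
crop(capture('wrist'),0,0,560,420,1.2,'r_w')
E
```

```text
time_s: 21.18
tool_pos: [0.6278, 0.2487, 0.4875]
tool_rot: [-2.317, -2.121, 0.009]
force: [-1.7, -0.5, -1.0]
opening: 0.0855
t 21.18 grasp [0.6271 0.2482 0.3325] jaw 84.9 tilt [-0.005 -0.003] F [-1.7 -0.5 -1. ] open 0.0855 q [ 0.26  0.54  0.59  1.63 -0.    0.35]
t_cm [-0.23 -0.43  7.65] r [-0.004  0.004  0.002] a0 84.9 a 84.8 q6 0.35
[278.40080052 275.8789525 ] [279.49080134 129.23302255]
```

View pics/r_w.png

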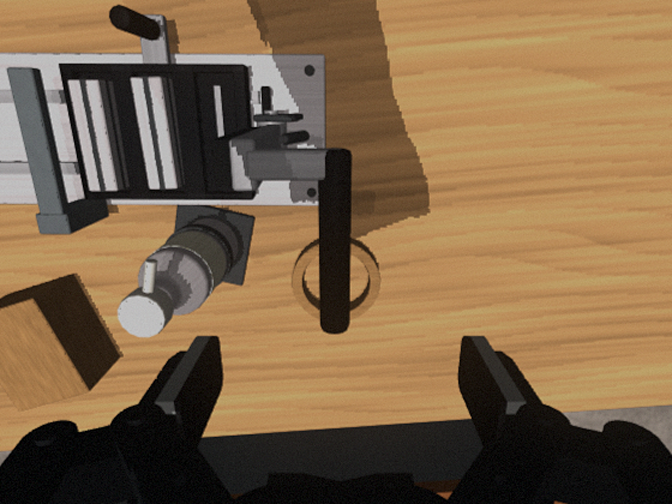

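```bash
python3 -m pendant '[{"tx":-0.2,"ty":-0.4,"tz":2,"rx":0,"ry":0,"rz":0,"hand":0},{"tx":-0.2,"ty":-0.4,"tz":5,"rx":0,"ry":0,"rz":0,"hand":0},{"tx":-0.2,"ty":-0.4,"tz":7.6,"rx":0,"ry":0,"rz":0,"hand":0},{"tx":-0.2,"ty":-0.4,"tz":7.6,"rx":0,"ry":0,"rz":0,"hand":0.2},{"tx":-0.2,"ty":-0.4,"tz":7.6,"rx":0,"ry":0,"rz":0,"hand":1},{"tx":-0.2,"ty":-0.4,"tz":7.6,"rx":0,"ry":0,"rz":0,"hand":1},{"tx":-0.2,"ty":-0.4,"tz":7.6,"rx":0,"ry":0,"rz":0,"hand":1},{"tx":-0.2,"ty":-0.4,"tz":7.6,"rx":0,"ry":0,"rz":0,"hand":1}]' 40;  python3 -m pendant '[{"tx":0,"ty":0,"tz":0,"rx":0,"ry":0,"rz":0,"hand":1},{"tx":0,"ty":0,"tz":0,"rx":0,"ry":0,"rz":0,"hand":1},{"tx":0,"ty":0,"tz":0,"rx":0,"ry":0,"rz":0,"hand":1},{"tx":0,"ty":0,"tz":0,"rx":0,"ry":0,"rz":0,"hand":1}]' 40;python3 - <<'E'
from h import *
st()
for th in np.arange(1.65,-.01,-.11):
    p=th+np.radians(13.17); print("%.2f tx %.1f tz %.1f"%(th,(-.193*np.cos(p)-.0587)*100,-(.193*np.sin(p)-.1839)*100))
E
```

```text
time_s: 21.9
tool_pos: [0.6215, 0.2456, 0.4154]
tool_rot: [2.317, 2.12, -0.005]
force: [0.5, 0.5, 0.3]
opening: 0.0253
time_s: 22.23
tool_pos: [0.6216, 0.2459, 0.4162]
tool_rot: [2.316, 2.12, -0.002]
force: [-0.1, 0.1, 2.0]
opening: 0.0145
t 22.23 grasp [0.6216 0.2455 0.2612] jaw 84.9 tilt [ 0.    -0.002] F [-0.1  0.1  2. ] open 0.0145 q [ 0.26  0.5   0.36  1.43 -0.    0.35]
1.65 tx 0.0 tz 0.0
1.54 tx -2.1 tz -0.5
1.43 tx -4.2 tz -0.8
1.32 tx -6.3 tz -0.9
1.21 tx -8.4 tz -0.7
1.10 tx -10.5 tz -0.4
0.99 tx -12.5 tz 0.3
0.88 tx -14.5 tz 1.1
0.77 tx -16.3 tz 2.2
0.66 tx -18.0 tz 3.4
0.55 tx -19.6 tz 4.8
0.44 tx -21.0 tz 6.4
0.33 tx -22.2 tz 8.1
0.22 tx -23.2 tz 10.0
0.11 tx -24.1 tz 12.0
-0.00 tx -24.7 tz 14.0
```

```bash
python3 -m pendant '[{"tx":-1,"ty":0,"tz":-0.2,"rx":0,"ry":0,"rz":0,"hand":1},{"tx":-2.1,"ty":0,"tz":-0.5,"rx":0,"ry":0,"rz":0,"hand":1},{"tx":-4.2,"ty":0,"tz":-0.8,"rx":0,"ry":0,"rz":0,"hand":1},{"tx":-6.3,"ty":0,"tz":-0.9,"rx":0,"ry":0,"rz":0,"hand":1},{"tx":-8.4,"ty":0,"tz":-0.7,"rx":0,"ry":0,"rz":0,"hand":1},{"tx":-10.5,"ty":0,"tz":-0.4,"rx":0,"ry":0,"rz":0,"hand":1},{"tx":-12.5,"ty":0,"tz":0.3,"rx":0,"ry":0,"rz":0,"hand":1},{"tx":-12.5,"ty":0,"tz":0.3,"rx":0,"ry":0,"rz":0,"hand":1}]' 50;python3 - <<'E'
from h import *
st()
o=observe();x=o["tool_pos"]
g0=np.array([.6216,.2455,.2612]);M=R.from_rotvec(o["tool_rot"]).as_matrix();g=x+M[:,2]*.155
d=g-g0;u=np.array([np.cos(np.radians(84.8)),np.sin(np.radians(84.8)),0])
y=.0587+d@u;z=.1839+d[2];print("r",np.hypot(y,z),"th",np.arctan2(z,-y)-np.radians(13.17))
crop(capture('side'),180,110,400,310,3.5,'s_s')
E
```

```text
time_s: 22.9
tool_pos: [0.6098, 0.1183, 0.4138]
tool_rot: [2.319, 2.115, -0.005]
force: [-2.9, -0.8, 3.9]
opening: 0.014
t 22.90 grasp [0.6097 0.1176 0.2588] jaw 84.7 tilt [-0.001 -0.004] F [-2.9 -0.8  3.9] open 0.0140 q [ 0.06  0.4   0.2   1.37 -0.    0.16]
r 0.19439652936889462 th 0.9739610089734957
```

View pics/s_s.png

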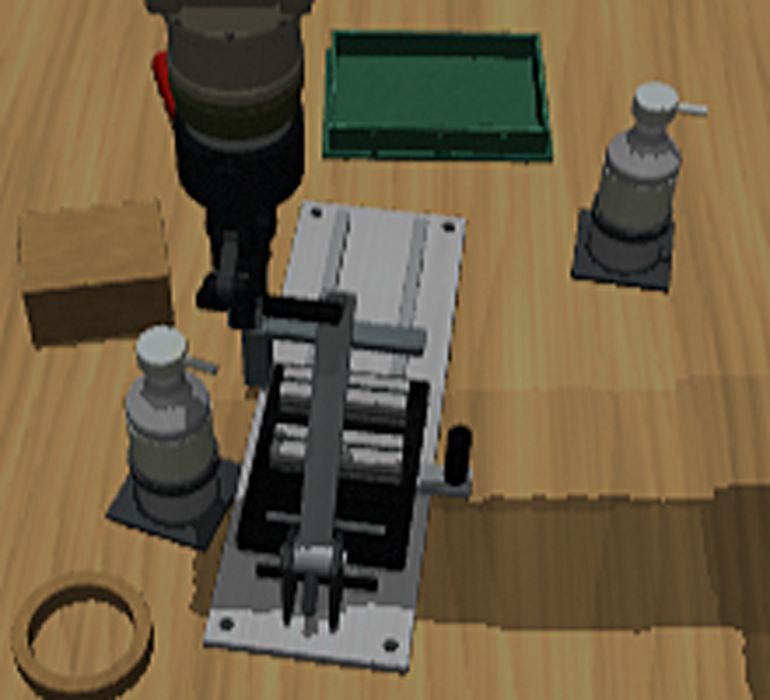

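```bash
python3 -m pendant '[{"tx":-1.7,"ty":0,"tz":0.9,"rx":0,"ry":0,"rz":0,"hand":1},{"tx":-3.5,"ty":0,"tz":2,"rx":0,"ry":0,"rz":0,"hand":1},{"tx":-5.2,"ty":0,"tz":3.2,"rx":0,"ry":0,"rz":0,"hand":1},{"tx":-6.8,"ty":0,"tz":4.6,"rx":0,"ry":0,"rz":0,"hand":1},{"tx":-8.2,"ty":0,"tz":6.2,"rx":0,"ry":0,"rz":0,"hand":1},{"tx":-9.4,"ty":0,"tz":7.9,"rx":0,"ry":0,"rz":0,"hand":1},{"tx":-10.4,"ty":0,"tz":9.8,"rx":0,"ry":0,"rz":0,"hand":1},{"tx":-10.4,"ty":0,"tz":9.8,"rx":0,"ry":0,"rz":0,"hand":1}]' 50;python3 - <<'E'
from h import *
st()
o=observe();x=o["tool_pos"]
g0=np.array([.6216,.2455,.2612]);M=R.from_rotvec(o["tool_rot"]).as_matrix();g=x+M[:,2]*.155
d=g-g0;u=np.array([np.cos(np.radians(84.8)),np.sin(np.radians(84.8)),0])
y=.0587+d@u;z=.1839+d[2];print("r",np.hypot(y,z),"th",np.arctan2(z,-y)-np.radians(13.17),"y,z",y,z)
E
```

```text
time_s: 23.62
tool_pos: [0.6006, 0.0135, 0.3132]
tool_rot: [2.321, 2.113, -0.008]
force: [2.1, -3.7, -3.2]
opening: 0.0138
t 23.62 grasp [0.6003 0.0126 0.1582] jaw 84.6 tilt [-0.002 -0.006] F [ 2.1 -3.7 -3.2] open 0.0138 q [-0.11  0.4  -0.05  1.12 -0.01 -0.02]
r 0.19298319700883826 th 0.20276400799403685 y,z -0.1752034248321335 0.08090904927659837
```

```bash
python3 -m pendant '[{"tx":-0.5,"ty":0,"tz":1,"rx":0,"ry":0,"rz":0,"hand":1},{"tx":-0.9,"ty":0,"tz":2,"rx":0,"ry":0,"rz":0,"hand":1},{"tx":-1.2,"ty":0,"tz":3,"rx":0,"ry":0,"rz":0,"hand":1},{"tx":-1.3,"ty":0,"tz":3.7,"rx":0,"ry":0,"rz":0,"hand":1},{"tx":-1.3,"ty":0,"tz":3.7,"rx":0,"ry":0,"rz":0,"hand":1},{"tx":-1.3,"ty":0,"tz":3.7,"rx":0,"ry":0,"rz":0,"hand":1}]' 50;python3 - <<'E'
from h import *
st()
o=observe();x=o["tool_pos"]
g0=np.array([.6216,.2455,.2612]);M=R.from_rotvec(o["tool_rot"]).as_matrix();g=x+M[:,2]*.155
d=g-g0;u=np.array([np.cos(np.radians(84.8)),np.sin(np.radians(84.8)),0])
y=.0587+d@u;z=.1839+d[2];print("r",np.hypot(y,z),"th",np.arctan2(z,-y)-np.radians(13.17),"y,z",y,z)
crop(capture('side'),180,110,400,310,3.5,'t_s')
crop(capture('scene'),180,120,400,320,3.5,'t_c')
E
```

```text
time_s: 24.12
tool_pos: [0.5996, 0.0007, 0.2767]
tool_rot: [2.319, 2.113, -0.007]
force: [0.0, 1.8, 1.7]
opening: 0.0138
t 24.12 grasp [ 5.994e-01 -2.000e-04  1.217e-01] jaw 84.7 tilt [-0.001 -0.006] F [0.  1.8 1.7] open 0.0138 q [-0.13  0.43 -0.11  1.03 -0.01 -0.04]
r 0.19316065463879717 th 0.0022599773048801453 y,z -0.1879802658780465 0.04443487527728218
```

View pics/t_s.png

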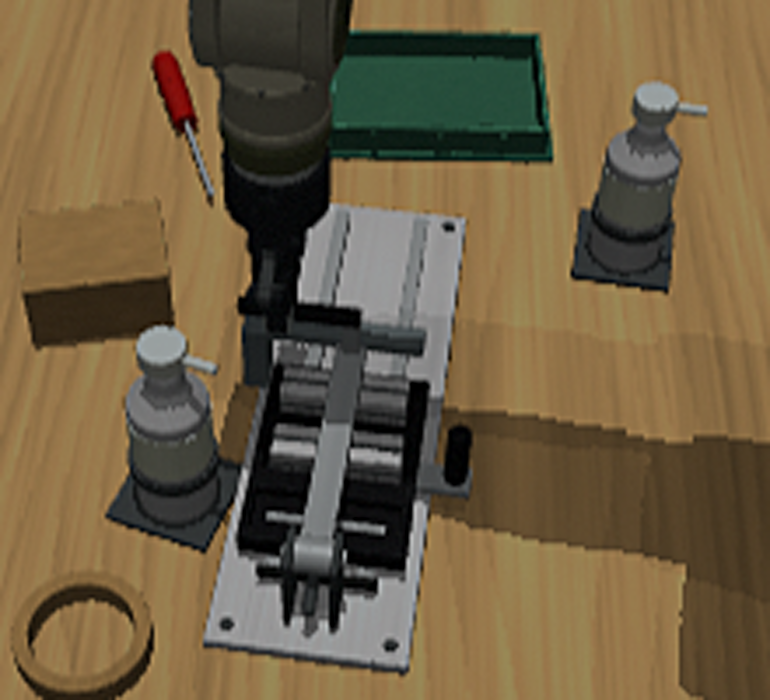

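View pics/t_c.png

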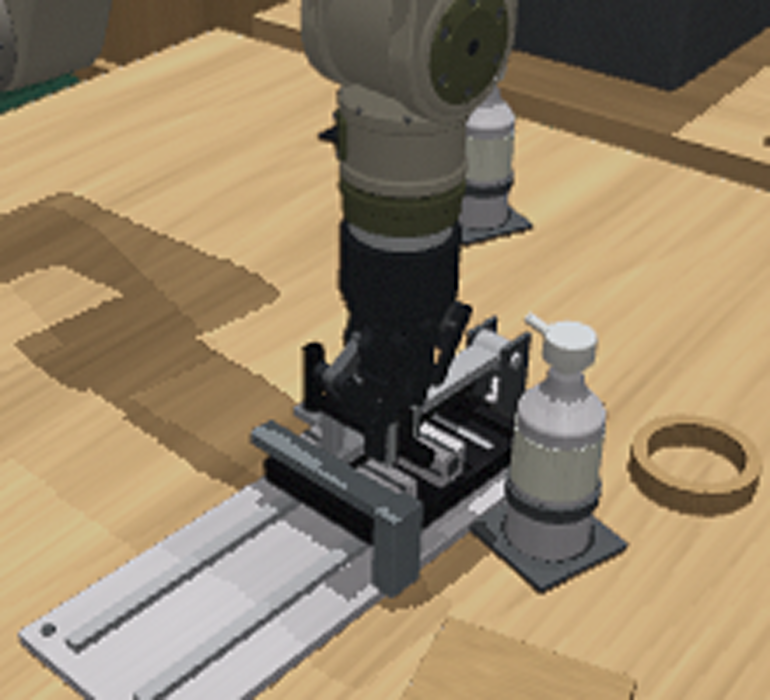

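```bash
python3 -m pendant '[{"tx":0,"ty":0,"tz":0.2,"rx":0,"ry":0,"rz":0,"hand":1},{"tx":0,"ty":0,"tz":0.2,"rx":0,"ry":0,"rz":0,"hand":0.5},{"tx":0,"ty":0,"tz":0,"rx":0,"ry":0,"rz":0,"hand":0.4},{"tx":0,"ty":0,"tz":0,"rx":0,"ry":0,"rz":0,"hand":0.4},{"tx":0,"ty":0,"tz":-4,"rx":0,"ry":0,"rz":0,"hand":0.4},{"tx":0,"ty":0,"tz":-8,"rx":0,"ry":0,"rz":0,"hand":0.4},{"tx":0,"ty":0,"tz":-12,"rx":0,"ry":0,"rz":0,"hand":0.4},{"tx":0,"ty":0,"tz":-15,"rx":0,"ry":0,"rz":0,"hand":1}]' 50;python3 -m pendant '[{"tx":0,"ty":0,"tz":-1,"rx":0,"ry":0,"rz":0,"hand":1},{"tx":0,"ty":0,"tz":-1,"rx":0,"ry":0,"rz":0,"hand":1},{"tx":0,"ty":0,"tz":-1,"rx":0,"ry":0,"rz":0,"hand":1},{"tx":0,"ty":0,"tz":-1,"rx":0,"ry":0,"rz":0,"hand":1},{"tx":0,"ty":0,"tz":-1,"rx":0,"ry":0,"rz":0,"hand":1}]' 50;python3 - <<'E'
from h import *
st();go((.675,.0955,.21),84.8,.173);go((.675,.0955,.174),84.8,.173)
m=camera_model("wrist");print(proj(m,(.675,.0955,.182)))
crop(capture('wrist'),0,0,560,420,1.2,'u_w')
E
```

```text
time_s: 24.88
tool_pos: [0.5998, 0.0014, 0.4299]
tool_rot: [2.318, 2.111, -0.006]
force: [1.0, -0.2, 0.1]
opening: 0.0403
time_s: 25.3
tool_pos: [0.5994, 0.0014, 0.4376]
tool_rot: [2.321, 2.113, -0.01]
force: [0.0, -0.1, -0.5]
opening: 0.0004
t 25.30 grasp [5.991e-01 4.000e-04 2.826e-01] jaw 84.6 tilt [-0.003 -0.006] F [ 0.  -0.1 -0.5] open 0.0004 q [-0.13  0.36  0.19  1.4  -0.01 -0.04]
t_cm [10.11  6.65  5.38] r [-0.002  0.007 -0.003] a0 84.6 a 84.8 q6 -0.04
t_cm [10.13  6.66  8.98] r [-0.002  0.007 -0.003] a0 84.6 a 84.8 q6 -0.04
[418.43148892 304.21474095]
```

View pics/u_w.png

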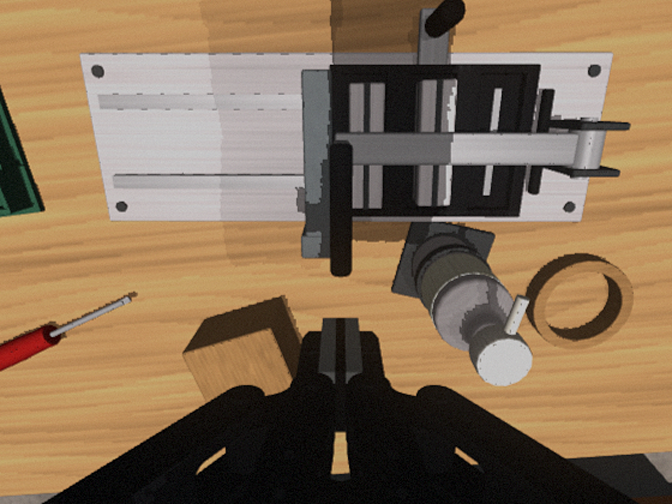

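```bash
python3 -m pendant '[{"tx":3,"ty":2,"tz":0,"rx":0,"ry":0,"rz":0,"hand":1},{"tx":6,"ty":4,"tz":0,"rx":0,"ry":0,"rz":0,"hand":1},{"tx":10.1,"ty":6.6,"tz":1,"rx":0,"ry":0,"rz":0,"hand":1},{"tx":10.1,"ty":6.6,"tz":4,"rx":0,"ry":0,"rz":0,"hand":1},{"tx":10.1,"ty":6.6,"tz":5.5,"rx":0,"ry":0,"rz":0,"hand":1},{"tx":10.1,"ty":6.6,"tz":5.5,"rx":0,"ry":0,"rz":0,"hand":1},{"tx":10.1,"ty":6.6,"tz":5.5,"rx":0,"ry":0,"rz":0,"hand":1}]' 50;python3 - <<'E'
from h import *
st();go((.675,.0955,.174),84.8,.173)
E
```

```text
time_s: 25.93
tool_pos: [0.674, 0.0956, 0.3796]
tool_rot: [-2.322, -2.116, 0.016]
force: [-0.4, -0.0, 0.7]
opening: -0.0001
t 25.93 grasp [0.6728 0.0946 0.2246] jaw 84.7 tilt [-0.007 -0.007] F [-0.4 -0.   0.7] open -0.0001 q [ 0.02  0.54  0.33  1.37 -0.01  0.12]
t_cm [0.02 0.13 3.26] r [-0.007  0.007 -0.002] a0 84.7 a 84.8 q6 0.12
```

```bash
python3 -m pendant '[{"tx":0,"ty":0.1,"tz":1.5,"rx":0,"ry":0,"rz":0,"hand":1},{"tx":0,"ty":0.1,"tz":2.2,"rx":0,"ry":0,"rz":0,"hand":1},{"tx":0,"ty":0.1,"tz":2.6,"rx":0,"ry":0,"rz":0,"hand":1},{"tx":0,"ty":0.1,"tz":2.9,"rx":0,"ry":0,"rz":0,"hand":1},{"tx":0,"ty":0.1,"tz":3.2,"rx":0,"ry":0,"rz":0,"hand":1},{"tx":0,"ty":0.1,"tz":3.3,"rx":0,"ry":0,"rz":0,"hand":1},{"tx":0,"ty":0.1,"tz":3.3,"rx":0,"ry":0,"rz":0,"hand":1}]' 50;python3 - <<'E'
from h import *
st();go((.675,.0955,.174),84.8,.173)
E
```

```text
time_s: 26.52
tool_pos: [0.6743, 0.0949, 0.3487]
tool_rot: [2.322, 2.114, -0.014]
force: [-3.8, -0.5, 7.3]
opening: -0.0002
t 26.52 grasp [0.6734 0.0938 0.1937] jaw 84.6 tilt [-0.006 -0.007] F [-3.8 -0.5  7.3] open -0.0002 q [ 0.02  0.55  0.26  1.3  -0.01  0.12]
t_cm [0.07 0.06 0.17] r [-0.005  0.008 -0.003] a0 84.6 a 84.8 q6 0.12
```

```bash
python3 -m pendant '[{"tx":0,"ty":0,"tz":0.3,"rx":0,"ry":0,"rz":0,"hand":1},{"tx":0,"ty":0,"tz":0.5,"rx":0,"ry":0,"rz":0,"hand":1},{"tx":0,"ty":0,"tz":0.5,"rx":0,"ry":0,"rz":0,"hand":1}]' 50;python3 - <<'E'
from h import *
st()
E
```

```text
time_s: 26.77
tool_pos: [0.6738, 0.0948, 0.3474]
tool_rot: [2.321, 2.113, -0.01]
force: [-4.7, -0.4, 11.9]
opening: 0.0001
t 26.77 grasp [0.6734 0.0937 0.1924] jaw 84.6 tilt [-0.003 -0.007] F [-4.7 -0.4 11.9] open 0.0001 q [ 0.02  0.54  0.26  1.29 -0.01  0.12]
```

```bash
python3 -m pendant '[{"tx":0,"ty":0,"tz":0.5,"rx":0,"ry":0,"rz":0,"hand":1},{"tx":0,"ty":0,"tz":0.7,"rx":0,"ry":0,"rz":0,"hand":1},{"tx":0,"ty":0,"tz":0.7,"rx":0,"ry":0,"rz":0,"hand":1}]' 50;python3 - <<'E'
from h import *
st()
crop(capture('side'),180,110,400,310,3.5,'v_s')
E
python3 -m pendant '[{"tx":0,"ty":0,"tz":-2,"rx":0,"ry":0,"rz":0,"hand":1},{"tx":0,"ty":0,"tz":-4,"rx":0,"ry":0,"rz":0,"hand":1},{"tx":0,"ty":0,"tz":-8,"rx":0,"ry":0,"rz":0,"hand":1},{"tx":-2,"ty":-2,"tz":-11,"rx":0,"ry":0,"rz":0,"hand":0.4},{"tx":-6,"ty":-4,"tz":-11,"rx":0,"ry":0,"rz":0,"hand":0.4},{"tx":-9,"ty":-7,"tz":-11,"rx":0,"ry":0,"rz":0,"hand":0.4},{"tx":-9,"ty":-7,"tz":-11,"rx":0,"ry":0,"rz":0,"hand":0.4},{"tx":-9,"ty":-7,"tz":-11,"rx":0,"ry":0,"rz":0,"hand":0.4}]'
python3 - <<'E'
from h import *
st()
m=camera_model("wrist");
crop(capture('wrist'),0,0,560,420,1.2,'w_w')
crop(capture('side'),180,110,400,310,3.5,'w_s')
go((.600,.0003,.2),84.8);go((.600,.0003,.121),84.8)
print(proj(m,(.6,.0003,.116)))
E
```

```text
time_s: 27.02
tool_pos: [0.6729, 0.0947, 0.3473]
tool_rot: [2.318, 2.11, -0.003]
force: [-10.5, 0.0, 23.4]
opening: -0.0
t 27.02 grasp [0.6734 0.0937 0.1923] jaw 84.6 tilt [ 0.003 -0.007] F [-10.5   0.   23.4] open -0.0000 q [ 0.02  0.54  0.25  1.28 -0.01  0.12]
time_s: 27.73
tool_pos: [0.5924, 0.0107, 0.459]
tool_rot: [2.321, 2.106, -0.002]
force: [0.6, 0.3, -0.6]
opening: 0.0511
t 27.73 grasp [0.5931 0.0097 0.304 ] jaw 84.4 tilt [ 0.004 -0.007] F [ 0.6  0.3 -0.6] open 0.0511 q [-0.12  0.34  0.21  1.44 -0.01 -0.02]
t_cm [-1.07  0.59 10.38] r [ 0.006  0.006 -0.004] a0 84.6 a 84.8 q6 -0.02
t_cm [-1.02  0.54 18.28] r [ 0.006  0.006 -0.004] a0 84.6 a 84.8 q6 -0.02
[273.75883611 193.4437003 ]
```

View pics/v_s.png

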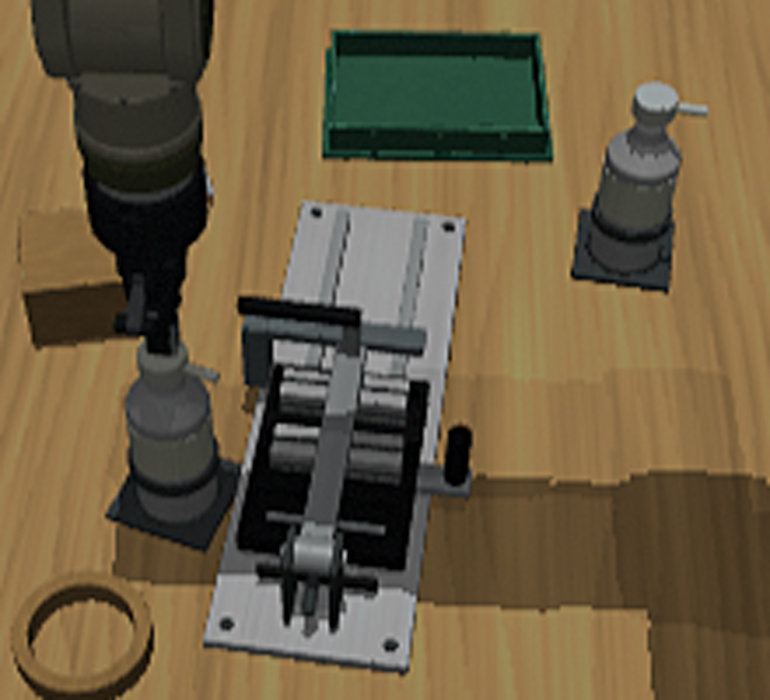

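View pics/w_s.png

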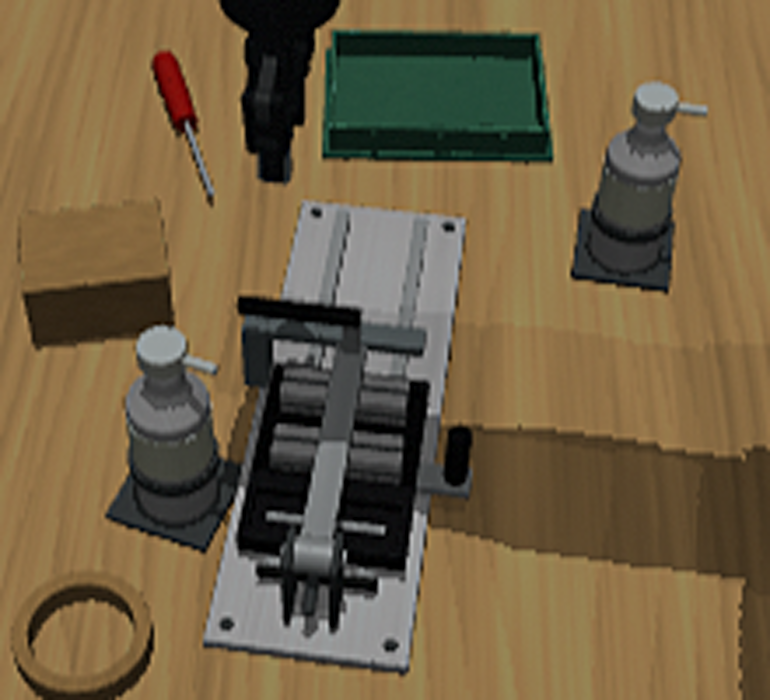

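View pics/w_w.png

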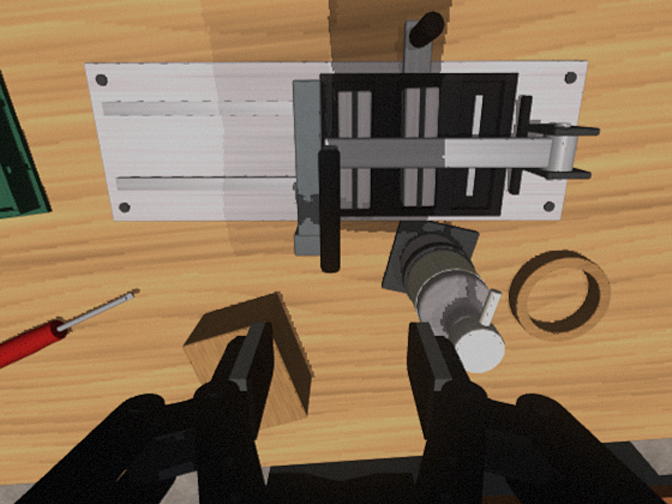

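```bash
python3 -m pendant '[{"tx":-1,"ty":0.6,"tz":3,"rx":0,"ry":0,"rz":0,"hand":0.4},{"tx":-1,"ty":0.6,"tz":7,"rx":0,"ry":0,"rz":0,"hand":0.4},{"tx":-1,"ty":0.6,"tz":11,"rx":0,"ry":0,"rz":0,"hand":0.4},{"tx":-1,"ty":0.6,"tz":14,"rx":0,"ry":0,"rz":0,"hand":0.4},{"tx":-1,"ty":0.6,"tz":14,"rx":0,"ry":0,"rz":0,"hand":0.4}]' 50;python3 - <<'E'
from h import *
st();go((.600,.0003,.121),84.8)
E
```

```text
time_s: 28.25
tool_pos: [0.599, 0.0018, 0.3116]
tool_rot: [-2.323, -2.115, 0.012]
force: [-0.3, -0.5, -0.5]
opening: 0.0511
t 28.25 grasp [0.5981 0.0011 0.1566] jaw 84.6 tilt [-0.006 -0.005] F [-0.3 -0.5 -0.5] open 0.0511 q [-0.13  0.4  -0.06  1.12 -0.01 -0.04]
t_cm [-0.12  0.13  3.56] r [-0.005  0.005 -0.003] a0 84.6 a 84.8 q6 -0.04
```

```bash
python3 -m pendant '[{"tx":-0.1,"ty":0.1,"tz":1.5,"rx":0,"ry":0,"rz":0,"hand":0.4},{"tx":-0.1,"ty":0.1,"tz":3,"rx":0,"ry":0,"rz":0,"hand":0.4},{"tx":-0.1,"ty":0.1,"tz":3.7,"rx":0,"ry":0,"rz":0,"hand":0.4},{"tx":-0.1,"ty":0.1,"tz":3.7,"rx":0,"ry":0,"rz":0,"hand":1},{"tx":-0.1,"ty":0.1,"tz":3.7,"rx":0,"ry":0,"rz":0,"hand":1},{"tx":-0.1,"ty":0.1,"tz":3.7,"rx":0,"ry":0,"rz":0,"hand":1},{"tx":-0.1,"ty":0.1,"tz":3.7,"rx":0,"ry":0,"rz":0,"hand":1},{"tx":-0.1,"ty":0.1,"tz":3.7,"rx":0,"ry":0,"rz":0,"hand":1}]' 60;python3 - <<'E'
from h import *
st()
for th in np.arange(0,1.66,.11):
    p=th+np.radians(13.17); print("%.2f tx %.1f tz %.1f"%(th,(-.193*np.cos(p)+.188)*100,-(.193*np.sin(p)-.044)*100))
E
```

```text
time_s: 28.92
tool_pos: [0.6005, 0.0005, 0.2766]
tool_rot: [2.321, 2.114, -0.008]
force: [-0.7, 0.4, 5.1]
opening: 0.0138
t 28.92 grasp [ 6.002e-01 -3.000e-04  1.216e-01] jaw 84.7 tilt [-0.002 -0.005] F [-0.7  0.4  5.1] open 0.0138 q [-0.13  0.43 -0.11  1.04 -0.01 -0.04]
0.00 tx 0.0 tz 0.0
0.11 tx 0.6 tz -2.0
0.22 tx 1.4 tz -4.0
0.33 tx 2.4 tz -5.8
0.44 tx 3.7 tz -7.6
0.55 tx 5.1 tz -9.2
0.66 tx 6.7 tz -10.6
0.77 tx 8.4 tz -11.8
0.88 tx 10.2 tz -12.9
0.99 tx 12.2 tz -13.7
1.10 tx 14.2 tz -14.3
1.21 tx 16.3 tz -14.7
1.32 tx 18.4 tz -14.9
1.43 tx 20.5 tz -14.8
1.54 tx 22.6 tz -14.5
1.65 tx 24.7 tz -14.0
```

```bash
python3 -m pendant '[{"tx":0.3,"ty":0,"tz":-1,"rx":0,"ry":0,"rz":0,"hand":1},{"tx":0.6,"ty":0,"tz":-2,"rx":0,"ry":0,"rz":0,"hand":1},{"tx":1.4,"ty":0,"tz":-4,"rx":0,"ry":0,"rz":0,"hand":1},{"tx":2.4,"ty":0,"tz":-5.8,"rx":0,"ry":0,"rz":0,"hand":1},{"tx":3.7,"ty":0,"tz":-7.6,"rx":0,"ry":0,"rz":0,"hand":1},{"tx":5.1,"ty":0,"tz":-9.2,"rx":0,"ry":0,"rz":0,"hand":1},{"tx":6.7,"ty":0,"tz":-10.6,"rx":0,"ry":0,"rz":0,"hand":1},{"tx":6.7,"ty":0,"tz":-10.6,"rx":0,"ry":0,"rz":0,"hand":1}]' 60;python3 - <<'E'
from h import *
st()
o=observe();x=o["tool_pos"]
g0=np.array([.6216,.2455,.2612]);M=R.from_rotvec(o["tool_rot"]).as_matrix();g=x+M[:,2]*.155
d=g-g0;u=np.array([np.cos(np.radians(84.8)),np.sin(np.radians(84.8)),0])
y=.0587+d@u;z=.1839+d[2];print("r",np.hypot(y,z),"th",np.arctan2(z,-y)-np.radians(13.17),"y,z",y,z)
E
```

```text
time_s: 29.58
tool_pos: [0.6063, 0.0683, 0.3881]
tool_rot: [2.316, 2.11, -0.009]
force: [-6.1, -11.6, 11.7]
opening: 0.0133
t 29.58 grasp [0.6065 0.0667 0.2331] jaw 84.7 tilt [ 0.002 -0.01 ] F [ -6.1 -11.6  11.7] open 0.0133 q [-0.02  0.39  0.11  1.29 -0.01  0.08]
r 0.19707856264108337 th 0.6816757078420314 y,z -0.12071706169188315 0.15577981534574206
```

```bash
python3 -m pendant '[{"tx":1.7,"ty":0,"tz":-0.6,"rx":0,"ry":0,"rz":0,"hand":1},{"tx":3.5,"ty":0,"tz":-1.7,"rx":0,"ry":0,"rz":0,"hand":1},{"tx":5.5,"ty":0,"tz":-2.5,"rx":0,"ry":0,"rz":0,"hand":1},{"tx":7.5,"ty":0,"tz":-3.1,"rx":0,"ry":0,"rz":0,"hand":1},{"tx":9.6,"ty":0,"tz":-3.5,"rx":0,"ry":0,"rz":0,"hand":1},{"tx":11.7,"ty":0,"tz":-3.7,"rx":0,"ry":0,"rz":0,"hand":1},{"tx":13.8,"ty":0,"tz":-3.6,"rx":0,"ry":0,"rz":0,"hand":1},{"tx":15.5,"ty":0,"tz":-3.3,"rx":0,"ry":0,"rz":0,"hand":1}]' 60;python3 - <<'E'
from h import *
st()
o=observe();x=o["tool_pos"]
g0=np.array([.6216,.2455,.2612]);M=R.from_rotvec(o["tool_rot"]).as_matrix();g=x+M[:,2]*.155
d=g-g0;u=np.array([np.cos(np.radians(84.8)),np.sin(np.radians(84.8)),0])
y=.0587+d@u;z=.1839+d[2];print("r",np.hypot(y,z),"th",np.arctan2(z,-y)-np.radians(13.17),"y,z",y,z)
E
```

```text
time_s: 30.25
tool_pos: [0.6195, 0.2253, 0.4262]
tool_rot: [2.314, 2.11, 0.004]
force: [1.2, 2.9, 8.1]
opening: 0.013
t 30.25 grasp [0.6209 0.2244 0.2712] jaw 84.7 tilt [ 0.009 -0.006] F [1.2 2.9 8.1] open 0.0130 q [ 0.23  0.48  0.35  1.43 -0.01  0.32]
r 0.19753540610972586 th 1.532634800035573 y,z 0.03763570874885466 0.19391696700883526
```

```bash
python3 -m pendant '[{"tx":1,"ty":0,"tz":0.5,"rx":0,"ry":0,"rz":0,"hand":1},{"tx":2.1,"ty":0,"tz":0.8,"rx":0,"ry":0,"rz":0,"hand":1},{"tx":2.2,"ty":0,"tz":0.8,"rx":0,"ry":0,"rz":0,"hand":1},{"tx":2.2,"ty":0,"tz":0.8,"rx":0,"ry":0,"rz":0,"hand":1}]' 60;python3 -c "
from h import *
st()"
python3 -m pendant '[{"tx":0,"ty":0,"tz":0,"rx":0,"ry":0,"rz":0,"hand":0.4},{"tx":0,"ty":0,"tz":0,"rx":0,"ry":0,"rz":0,"hand":0.2},{"tx":0,"ty":0,"tz":0,"rx":0,"ry":0,"rz":0,"hand":0},{"tx":0,"ty":0,"tz":-2,"rx":0,"ry":0,"rz":0,"hand":0},{"tx":0,"ty":0,"tz":-6,"rx":0,"ry":0,"rz":0,"hand":0},{"tx":0,"ty":-3,"tz":-8,"rx":0,"ry":0,"rz":0,"hand":0},{"tx":-2,"ty":-7,"tz":-8,"rx":0,"ry":0,"rz":0,"hand":0},{"tx":-4,"ty":-11,"tz":-8,"rx":0,"ry":0,"rz":0,"hand":0}]'
python3 - <<'E'
from h import *
st()
crop(capture('side'),180,110,400,310,3.5,'x_s')
go((.468,.092,.25),84.8)
E
```

```text
time_s: 30.58
tool_pos: [0.6216, 0.2467, 0.4213]
tool_rot: [2.31, 2.107, 0.007]
force: [0.0, -5.4, 9.4]
opening: 0.013
t 30.58 grasp [0.6236 0.2455 0.2663] jaw 84.8 tilt [ 0.013 -0.008] F [ 0.  -5.4  9.4] open 0.0130 q [ 0.26  0.5   0.36  1.43 -0.01  0.35]
time_s: 31.25
tool_pos: [0.5127, 0.2202, 0.5006]
tool_rot: [2.309, 2.108, 0.01]
force: [-0.8, -0.4, -0.0]
opening: 0.0857
t 31.25 grasp [0.515  0.2192 0.3456] jaw 84.8 tilt [ 0.015 -0.007] F [-0.8 -0.4 -0. ] open 0.0857 q [ 0.26  0.27  0.22  1.51 -0.01  0.35]
t_cm [-12.7   -2.35   9.44] r [0.001 0.012 0.001] a0 84.8 a 84.8 q6 0.35
```

View pics/x_s.png

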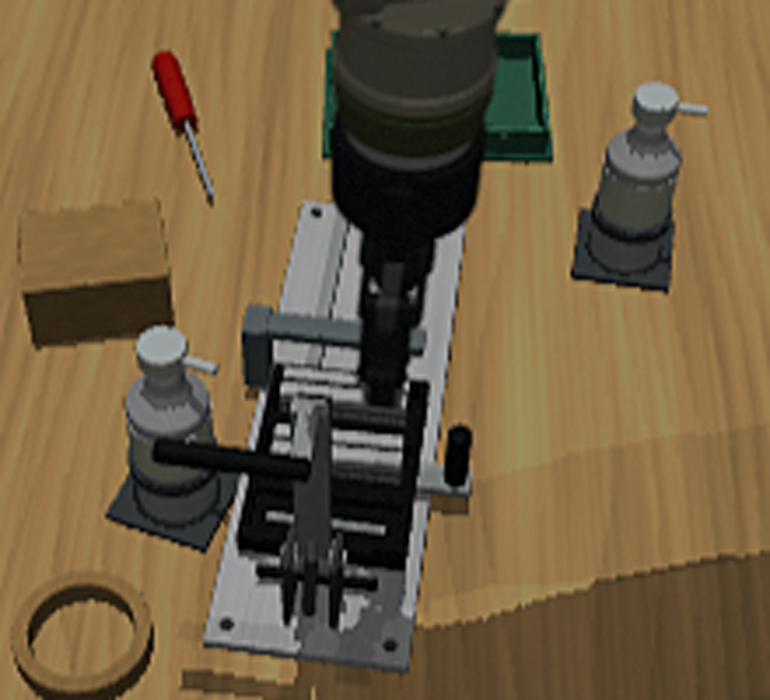

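```bash
python3 - <<'E'
from h import *
s=camera_model("side");c=camera_model("scene")
p=tri(s,(460/3.5+180,433/3.5+110),c,(314/3.5+180,349/3.5+120));print(p)
go((p[0][0],p[0][1],.2),84.8)
E
```

```text
(array([0.46091463, 0.08902534, 0.08488653]), np.float64(0.0026715881155860775))
t_cm [-13.01  -3.03  14.45] r [0.001 0.012 0.001] a0 84.8 a 84.8 q6 0.35
```

```bash
python3 -m pendant '[{"tx":-4,"ty":-2.9,"tz":2,"rx":0,"ry":0.012,"rz":0,"hand":0},{"tx":-8,"ty":-2.9,"tz":5,"rx":0,"ry":0.012,"rz":0,"hand":0},{"tx":-12,"ty":-2.9,"tz":8,"rx":0,"ry":0.012,"rz":0,"hand":0},{"tx":-13,"ty":-2.9,"tz":12,"rx":0,"ry":0.012,"rz":0,"hand":0},{"tx":-13,"ty":-2.9,"tz":14.5,"rx":0,"ry":0.012,"rz":0,"hand":0},{"tx":-13,"ty":-2.9,"tz":14.5,"rx":0,"ry":0.012,"rz":0,"hand":0},{"tx":-13,"ty":-2.9,"tz":14.5,"rx":0,"ry":0.012,"rz":0,"hand":0}]'
python3 - <<'E'
from h import *
st();go((.463,.090,.082),84.8)
print(proj(camera_model("wrist"),(.463,.09,.088)))
crop(capture('wrist'),0,0,560,420,1.2,'y_w')
E
```

```text
time_s: 31.88
tool_pos: [0.4607, 0.0884, 0.3518]
tool_rot: [-2.318, -2.114, 0.006]
force: [-0.3, 0.7, 0.1]
opening: 0.0856
t 31.88 grasp [0.4597 0.0885 0.1968] jaw 84.7 tilt [-0.006  0.001] F [-0.3  0.7  0.1] open 0.0856 q [ 0.02  0.14 -0.31  1.13  0.    0.11]
t_cm [ 0.18  0.29 11.48] r [-0.006 -0.    -0.001] a0 84.7 a 84.8 q6 0.11
[283.86020734 220.97494385]
```

View pics/y_w.png

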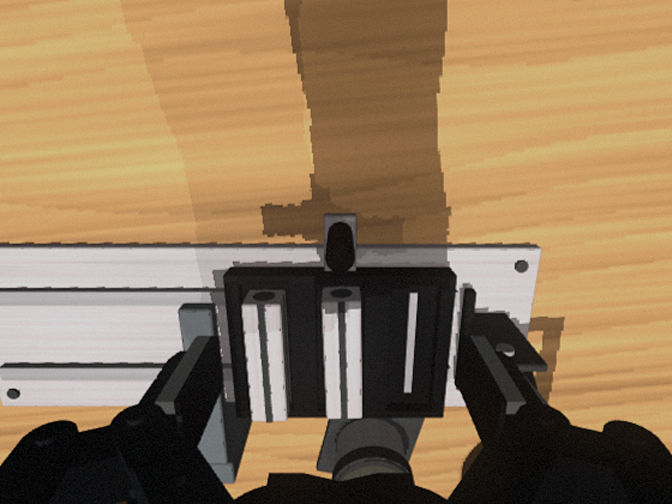

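```bash
python3 -m pendant '[{"tx":0.1,"ty":0.2,"tz":4,"rx":0,"ry":0,"rz":0,"hand":0},{"tx":0.1,"ty":0.2,"tz":8,"rx":0,"ry":0,"rz":0,"hand":0},{"tx":0.1,"ty":0.2,"tz":11.6,"rx":0,"ry":0,"rz":0,"hand":0},{"tx":0.1,"ty":0.2,"tz":11.6,"rx":0,"ry":0,"rz":0,"hand":0.3},{"tx":0.1,"ty":0.2,"tz":11.6,"rx":0,"ry":0,"rz":0,"hand":1},{"tx":0.1,"ty":0.2,"tz":11.6,"rx":0,"ry":0,"rz":0,"hand":1},{"tx":0.1,"ty":0.2,"tz":11.6,"rx":0,"ry":0,"rz":0,"hand":1},{"tx":0.1,"ty":0.2,"tz":11.6,"rx":0,"ry":0,"rz":0,"hand":1}]' 50;python3 -m pendant '[{"tx":0,"ty":0,"tz":0,"rx":0,"ry":0,"rz":0,"hand":1},{"tx":0,"ty":0,"tz":0,"rx":0,"ry":0,"rz":0,"hand":1},{"tx":0,"ty":0,"tz":0,"rx":0,"ry":0,"rz":0,"hand":1},{"tx":0,"ty":0,"tz":0,"rx":0,"ry":0,"rz":0,"hand":1}]' ; python3 -c "
from h import *
st();go((.4445,-.114,.082),84.8)"
```

```text
time_s: 32.6
tool_pos: [0.4655, 0.0903, 0.241]
tool_rot: [2.319, 2.118, 0.005]
force: [-0.6, 0.3, 0.8]
opening: 0.0256
time_s: 32.93
tool_pos: [0.4656, 0.0902, 0.2417]
tool_rot: [2.319, 2.117, 0.006]
force: [-2.3, -0.1, 4.2]
opening: 0.016
t 32.93 grasp [0.4662 0.0904 0.0867] jaw 84.8 tilt [0.004 0.001] F [-2.3 -0.1  4.2] open 0.0160 q [ 0.02  0.24 -0.48  0.85  0.    0.11]
t_cm [-20.53  -0.25   0.44] r [ 0.004 -0.002  0.   ] a0 84.8 a 84.8 q6 0.11
```

```bash
python3 -m pendant '[{"tx":-0.5,"ty":0,"tz":0,"rx":0,"ry":0,"rz":0,"hand":1},{"tx":-1.5,"ty":0,"tz":0,"rx":0,"ry":0,"rz":0,"hand":1},{"tx":-3,"ty":0,"tz":0,"rx":0,"ry":0,"rz":0,"hand":1},{"tx":-5,"ty":0,"tz":0,"rx":0,"ry":0,"rz":0,"hand":1},{"tx":-7,"ty":0,"tz":0,"rx":0,"ry":0,"rz":0,"hand":1},{"tx":-9,"ty":0,"tz":0,"rx":0,"ry":0,"rz":0,"hand":1},{"tx":-11,"ty":0,"tz":0,"rx":0,"ry":0,"rz":0,"hand":1},{"tx":-12,"ty":0,"tz":0,"rx":0,"ry":0,"rz":0,"hand":1}]' 60; python3 -c "
from h import *
st();go((.4445,-.114,.087),84.8)"
```

```text
time_s: 33.6
tool_pos: [0.4542, -0.0314, 0.2418]
tool_rot: [2.32, 2.115, 0.005]
force: [-2.4, 1.9, 3.0]
opening: 0.0158
t 33.60 grasp [ 0.4548 -0.0313  0.0868] jaw 84.7 tilt [0.004 0.001] F [-2.4  1.9  3. ] open 0.0158 q [-0.25  0.2  -0.53  0.84  0.   -0.15]
t_cm [-8.32 -0.21 -0.03] r [ 0.004 -0.001 -0.002] a0 84.7 a 84.8 q6 -0.15
```

```bash
python3 -m pendant '[{"tx":-1.5,"ty":0,"tz":0,"rx":0,"ry":0,"rz":0,"hand":1},{"tx":-3.5,"ty":0,"tz":0,"rx":0,"ry":0,"rz":0,"hand":1},{"tx":-5.5,"ty":0,"tz":0,"rx":0,"ry":0,"rz":0,"hand":1},{"tx":-7,"ty":0,"tz":0,"rx":0,"ry":0,"rz":0,"hand":1},{"tx":-8,"ty":0,"tz":0,"rx":0,"ry":0,"rz":0,"hand":1},{"tx":-8.6,"ty":0,"tz":0,"rx":0,"ry":0,"rz":0,"hand":1},{"tx":-9,"ty":0,"tz":0,"rx":0,"ry":0,"rz":0,"hand":1},{"tx":-9,"ty":0,"tz":0,"rx":0,"ry":0,"rz":0,"hand":1}]' 60; python3 -c "
from h import *
st();go((.4445,-.114,.087),84.8)"
```

```text
time_s: 34.27
tool_pos: [0.4458, -0.1169, 0.2417]
tool_rot: [-2.312, -2.114, -0.027]
force: [5.8, 27.9, 7.6]
opening: 0.0153
t 34.27 grasp [ 0.4469 -0.1142  0.0867] jaw 84.9 tilt [0.007 0.018] F [ 5.8 27.9  7.6] open 0.0153 q [-0.44  0.22 -0.51  0.84  0.02 -0.35]
t_cm [ 0.28 -0.16 -0.03] r [ 0.006 -0.018  0.001] a0 84.9 a 84.8 q6 -0.35
```

At the outer stop, with 28 N on the tool. I'll release and look.

```bash
python3 -m pendant '[{"tx":0.2,"ty":0,"tz":0,"rx":0,"ry":0,"rz":0,"hand":1},{"tx":0.2,"ty":0,"tz":0,"rx":0,"ry":0,"rz":0,"hand":0.5},{"tx":0.1,"ty":0,"tz":0,"rx":0,"ry":-0.01,"rz":0,"hand":0.4},{"tx":0.1,"ty":0,"tz":-0.5,"rx":0,"ry":-0.018,"rz":0,"hand":0.3},{"tx":0.1,"ty":0,"tz":-4,"rx":0,"ry":-0.018,"rz":0,"hand":0.2},{"tx":0.1,"ty":0,"tz":-8,"rx":0,"ry":-0.018,"rz":0,"hand":0},{"tx":0.1,"ty":0,"tz":-12,"rx":0,"ry":-0.018,"rz":0,"hand":0},{"tx":0.1,"ty":0,"tz":-16,"rx":0,"ry":-0.018,"rz":0,"hand":0}]' 40; python3 -m pendant '[{"tx":0,"ty":0,"tz":0,"rx":0,"ry":0,"rz":0,"hand":0},{"tx":0,"ty":0,"tz":0,"rx":0,"ry":0,"rz":0,"hand":0},{"tx":0,"ty":0,"tz":0,"rx":0,"ry":0,"rz":0,"hand":0}]'; python3 - <<'E'
from h import *
st()
np.save("zm.npy",camera_model("wrist"),allow_pickle=True)
crop(capture('wrist'),100,100,460,350,2,'z_w')
E
```

```text
time_s: 34.93
tool_pos: [0.4444, -0.1191, 0.4039]
tool_rot: [2.316, 2.116, 0.005]
force: [1.4, -0.3, -0.5]
opening: 0.0855
time_s: 35.18
tool_pos: [0.4443, -0.1194, 0.4042]
tool_rot: [2.315, 2.114, 0.005]
force: [-0.3, -0.0, -0.2]
opening: 0.0855
t 35.18 grasp [ 0.4453 -0.1198  0.2492] jaw 84.8 tilt [ 0.007 -0.002] F [-0.3 -0.  -0.2] open 0.0855 q [-0.44  0.09 -0.24  1.24  0.   -0.35]
```

View pics/z_w.png

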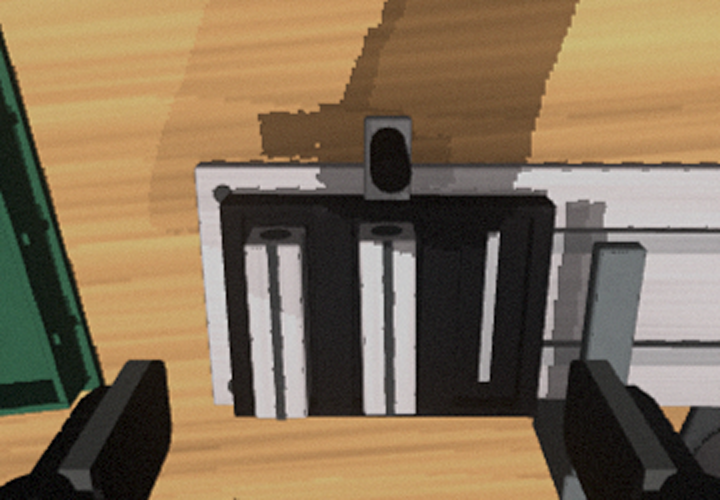

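```bash
python3 - <<'E'
from h import *
m=np.load("zm.npy",allow_pickle=True).item()
f=lambda p:(p[0]/2+100,p[1]/2+100)
for a,b in [((274,243),(280,417)),((388,239),(389,414))]:
    A=onz(m,*f(a),.058);B=onz(m,*f(b),.058);d=B-A;print(((A+B)/2).round(4),np.linalg.norm(d),np.degrees(np.arctan2(d[1],d[0])))
A=onz(m,*f((494,233)),.03);B=onz(m,*f((483,381)),.03);print("strip+56",(A+B)/2)
go((.5325,-.119,.15),84.8)
E
```

```text
[ 0.5282 -0.1719  0.058 ] 0.09928939236569163 -5.869316648712633
[ 0.5312 -0.1154  0.058 ] 0.09943941841989805 -4.2565544383624765
strip+56 [ 0.53868935 -0.0607423   0.03      ]
t_cm [0.83 8.76 9.86] r [0.005 0.001 0.   ] a0 84.8 a 84.8 q6 -0.35
```

```bash
python3 - <<'E'
from h import *
go((.529,-.1728,.10),84.5)
E
python3 -m pendant '[{"tx":-2,"ty":4,"tz":2,"rx":0,"ry":0,"rz":0,"hand":0.5},{"tx":-4.6,"ty":8.4,"tz":6,"rx":0,"ry":0,"rz":0,"hand":0.5},{"tx":-4.6,"ty":8.4,"tz":10,"rx":0,"ry":0,"rz":0,"hand":0.5},{"tx":-4.6,"ty":8.9,"tz":13,"rx":0,"ry":0,"rz":0,"hand":0.5},{"tx":-4.6,"ty":8.9,"tz":14,"rx":0,"ry":0,"rz":0,"hand":0.5},{"tx":-4.6,"ty":8.9,"tz":14,"rx":0,"ry":0,"rz":0,"hand":0.5},{"tx":-4.6,"ty":8.9,"tz":14,"rx":0,"ry":0,"rz":0,"hand":0.5}]' 50
python3 - <<'E'
from h import *
st();go((.529,-.1728,.062),84.5)
crop(capture('wrist'),100,100,460,350,2,'aa_w')
E
```

```text
t_cm [-4.56  8.88 14.86] r [0.005 0.001 0.005] a0 84.8 a 84.5 q6 -0.35
time_s: 35.82
tool_pos: [0.5279, -0.1727, 0.261]
tool_rot: [-2.318, -2.117, -0.0]
force: [0.7, -0.4, 0.4]
opening: 0.0424
t 35.82 grasp [ 0.5277 -0.1725  0.106 ] jaw 84.8 tilt [-0.001  0.001] F [ 0.7 -0.4  0.4] open 0.0424 q [-0.46  0.36 -0.25  0.96  0.   -0.37]
t_cm [-0.    0.12  4.4 ] r [-0.001 -0.001  0.005] a0 84.8 a 84.5 q6 -0.37
```

View pics/aa_w.png

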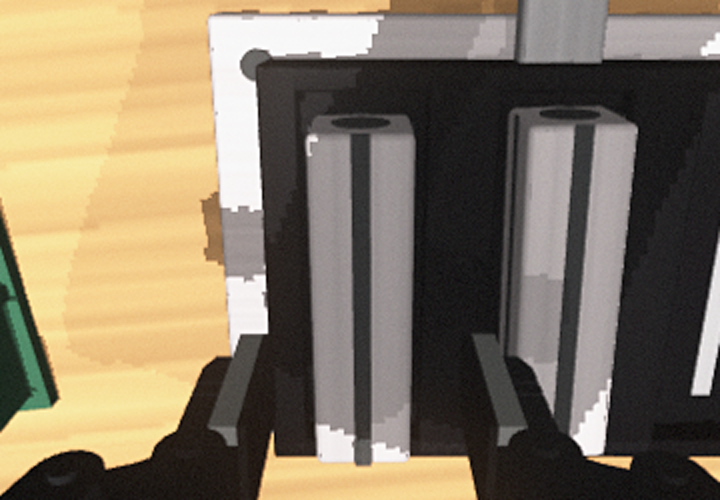

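```bash
python3 -m pendant '[{"tx":0,"ty":0.1,"tz":2,"rx":0,"ry":0,"rz":0,"hand":0.5},{"tx":0,"ty":0.1,"tz":4,"rx":0,"ry":0,"rz":0,"hand":0.5},{"tx":0,"ty":0.1,"tz":4.3,"rx":0,"ry":0,"rz":0,"hand":0.5},{"tx":0,"ty":0.1,"tz":4.3,"rx":0,"ry":0,"rz":0,"hand":0.5},{"tx":0,"ty":0.1,"tz":4.3,"rx":0,"ry":0,"rz":0,"hand":1},{"tx":0,"ty":0.1,"tz":4.3,"rx":0,"ry":0,"rz":0,"hand":1},{"tx":0,"ty":0.1,"tz":4.3,"rx":0,"ry":0,"rz":0,"hand":1},{"tx":0,"ty":0.1,"tz":4.3,"rx":0,"ry":0,"rz":0,"hand":1}]' 50
python3 - <<'E'
from h import *
st()
E
```

```text
time_s: 36.53
tool_pos: [0.5304, -0.1735, 0.2223]
tool_rot: [2.316, 2.115, 0.004]
force: [-0.7, 1.2, 6.0]
opening: 0.0261
t 36.53 grasp [ 0.5313 -0.1738  0.0673] jaw 84.8 tilt [ 0.005 -0.002] F [-0.7  1.2  6. ] open 0.0261 q [-0.46  0.4  -0.3   0.87  0.   -0.37]
```

```bash
python3 -m pendant '[{"tx":0,"ty":0,"tz":0,"rx":0,"ry":0,"rz":0,"hand":1},{"tx":0,"ty":0,"tz":-3,"rx":0,"ry":0,"rz":0,"hand":1},{"tx":0,"ty":0,"tz":-6,"rx":0,"ry":0,"rz":0,"hand":1},{"tx":-2,"ty":-1,"tz":-8,"rx":0,"ry":0,"rz":0,"hand":1},{"tx":-5,"ty":-3,"tz":-8,"rx":0,"ry":0,"rz":0,"hand":1},{"tx":-8,"ty":-5,"tz":-8,"rx":0,"ry":0,"rz":0,"hand":1}]' 80
python3 - <<'E'
from h import *
st();go((.4387,-.4022,.11),92.4);go((.4387,-.4022,.043),92.4)
crop(capture('wrist'),0,0,560,420,1.2,'bb_w')
E
```

```text
time_s: 37.03
tool_pos: [0.4735, -0.249, 0.3046]
tool_rot: [2.309, 2.115, 0.006]
force: [0.5, -0.6, -1.9]
opening: 0.0255
t 37.03 grasp [ 0.475  -0.2498  0.1496] jaw 85.0 tilt [ 0.009 -0.005] F [ 0.5 -0.6 -1.9] open 0.0255 q [-0.63  0.28 -0.25  1.03  0.   -0.55]
t_cm [-15.55  -2.17   4.  ] r [ 0.01   0.005 -0.129] a0 85.0 a 92.4 q6 -0.55
t_cm [-15.52  -2.23  10.7 ] r [ 0.01   0.005 -0.129] a0 85.0 a 92.4 q6 -0.55
```

View pics/bb_w.png

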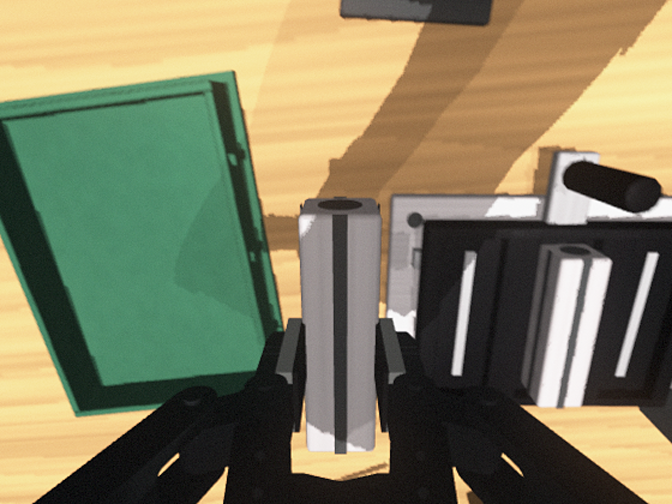

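```bash
python3 - <<'E'
from h import *
m=camera_model("wrist")
print(proj(m,(.3716,-.3088,.035))*1.2,proj(m,(.581,-.4432,.035))*1.2)
E
python3 -m pendant '[{"tx":-4,"ty":-0.6,"tz":0,"rx":0.01,"ry":0.005,"rz":-0.03,"hand":1},{"tx":-8,"ty":-1.2,"tz":0,"rx":0.01,"ry":0.005,"rz":-0.06,"hand":1},{"tx":-12,"ty":-1.8,"tz":0,"rx":0.01,"ry":0.005,"rz":-0.1,"hand":1},{"tx":-15.5,"ty":-2.2,"tz":1,"rx":0.01,"ry":0.005,"rz":-0.129,"hand":1},{"tx":-15.5,"ty":-2.2,"tz":4,"rx":0.01,"ry":0.005,"rz":-0.129,"hand":1},{"tx":-15.5,"ty":-2.2,"tz":4,"rx":0.01,"ry":0.005,"rz":-0.129,"hand":1},{"tx":-15.5,"ty":-2.2,"tz":4,"rx":0.01,"ry":0.005,"rz":-0.129,"hand":1}]' 80
python3 - <<'E'
from h import *
st();go((.4387,-.4022,.043),92.4)
crop(capture('wrist'),0,0,560,420,1.2,'cc_w')
E
```

```text
[218.49230185  88.87839144] [ 87.10679956 424.98003248]
time_s: 37.67
tool_pos: [0.4325, -0.4053, 0.2629]
tool_rot: [-2.178, -2.253, 0.007]
force: [0.1, 1.1, -1.2]
opening: 0.0255
t 37.67 grasp [ 0.4312 -0.405   0.1079] jaw 91.9 tilt [-0.008  0.002] F [ 0.1  1.1 -1.2] open 0.0255 q [-0.89  0.43 -0.14  1.01 -0.01 -0.92]
t_cm [0.28 0.69 6.48] r [-0.008 -0.002 -0.008] a0 91.9 a 92.4 q6 -0.92
```

View pics/cc_w.png

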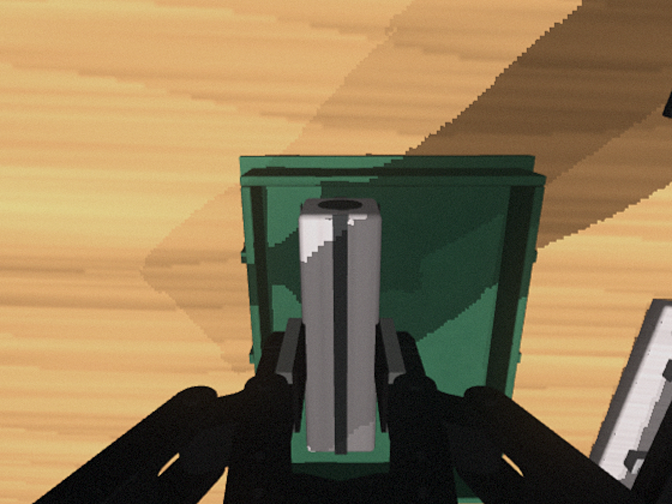

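```bash
python3 - <<'E'
from h import *
m=camera_model("wrist")
for p in [(243,177),(545,178),(240,156),(534,156)]:
    print(p,onz(m,p[0]/1.2,p[1]/1.2,.035).round(4),onz(m,p[0]/1.2,p[1]/1.2,0).round(4))
E
```

```text
(243, 177) [ 0.3797 -0.4514  0.035 ] [ 0.3854 -0.4593  0.    ]
(545, 178) [ 0.3751 -0.3091  0.035 ] [ 0.3799 -0.2919  0.    ]
(240, 156) [ 0.3701 -0.4524  0.035 ] [ 0.374  -0.4605  0.    ]
(534, 156) [ 0.3652 -0.3162  0.035 ] [ 0.3683 -0.3002  0.    ]
```

```bash
python3 -m pendant '[{"tx":0.3,"ty":0.7,"tz":1,"rx":-0.008,"ry":0,"rz":-0.008,"hand":1},{"tx":0.3,"ty":0.7,"tz":3,"rx":-0.008,"ry":0,"rz":-0.008,"hand":1},{"tx":0.3,"ty":0.7,"tz":5,"rx":-0.008,"ry":0,"rz":-0.008,"hand":1},{"tx":0.3,"ty":0.7,"tz":6,"rx":-0.008,"ry":0,"rz":-0.008,"hand":1},{"tx":0.3,"ty":0.7,"tz":6.3,"rx":-0.008,"ry":0,"rz":-0.008,"hand":1},{"tx":0.3,"ty":0.7,"tz":6.3,"rx":-0.008,"ry":0,"rz":-0.008,"hand":1}]' 80
python3 - <<'E'
from h import *
st();go((.4387,-.4022,.043),92.4)
E
```

```text
time_s: 38.22
tool_pos: [0.4401, -0.4011, 0.2011]
tool_rot: [-2.171, -2.27, -0.002]
force: [0.3, -0.3, -1.8]
opening: 0.0257
t 38.22 grasp [ 0.4403 -0.4009  0.0461] jaw 92.5 tilt [0.001 0.001] F [ 0.3 -0.3 -1.8] open 0.0257 q [-0.87  0.49 -0.22  0.87  0.   -0.92]
t_cm [-0.1  -0.15  0.31] r [ 0.001 -0.001  0.003] a0 92.5 a 92.4 q6 -0.92
```

```bash
python3 -m pendant '[{"tx":0,"ty":0,"tz":0.3,"rx":0,"ry":0,"rz":0,"hand":1},{"tx":0,"ty":0,"tz":0.4,"rx":0,"ry":0,"rz":0,"hand":1},{"tx":0,"ty":0,"tz":0.4,"rx":0,"ry":0,"rz":0,"hand":1}]' 80
python3 - <<'E'
from h import *
st()
E
```

```text
time_s: 38.47
tool_pos: [0.4405, -0.4012, 0.1978]
tool_rot: [2.17, 2.27, 0.002]
force: [-0.2, 0.4, -1.2]
opening: 0.0254
t 38.47 grasp [ 0.4408 -0.4012  0.0428] jaw 92.6 tilt [0.002 0.   ] F [-0.2  0.4 -1.2] open 0.0254 q [-0.87  0.49 -0.22  0.86  0.   -0.92]
```

```bash
python3 -m pendant '[{"tx":0,"ty":0,"tz":0.1,"rx":0,"ry":0,"rz":0,"hand":0.6},{"tx":0,"ty":0,"tz":0.1,"rx":0,"ry":0,"rz":0,"hand":0.55},{"tx":0,"ty":0,"tz":0.1,"rx":0,"ry":0,"rz":0,"hand":0.55},{"tx":0,"ty":0,"tz":0,"rx":0,"ry":0,"rz":0,"hand":0.55},{"tx":0,"ty":0,"tz":-3,"rx":0,"ry":0,"rz":0,"hand":0.55},{"tx":0,"ty":0,"tz":-7,"rx":0,"ry":0,"rz":0,"hand":0.5},{"tx":0,"ty":-3,"tz":-11,"rx":0,"ry":0,"rz":0,"hand":0},{"tx":0,"ty":-6,"tz":-15,"rx":0,"ry":0,"rz":0,"hand":0}]' 50
python3 - <<'E'
from h import *
st()
crop(capture('wrist'),0,0,560,420,1.2,'dd_w')
go((.4455,-.12,.25),84.8)
E
```

```text
time_s: 39.13
tool_pos: [0.3905, -0.4034, 0.3362]
tool_rot: [2.168, 2.271, 0.002]
force: [-0.4, -0.4, 0.5]
opening: 0.0654
t 39.13 grasp [ 0.3908 -0.4035  0.1812] jaw 92.7 tilt [ 0.002 -0.001] F [-0.4 -0.4  0.5] open 0.0654 q [-0.95  0.31 -0.12  1.13  0.   -0.99]
t_cm [28.12  7.05 -6.37] r [0.005 0.008 0.134] a0 92.5 a 84.8 q6 -0.99
```

View pics/dd_w.png

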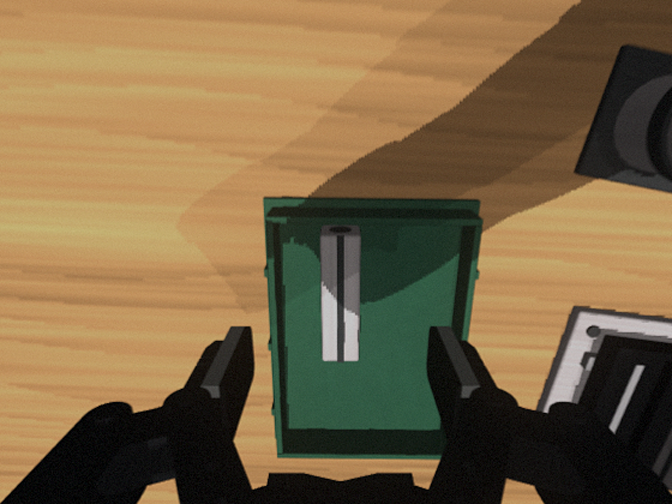

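```bash
python3 -m pendant '[{"tx":4,"ty":1,"tz":-4,"rx":0,"ry":0,"rz":0.03,"hand":0},{"tx":8,"ty":2,"tz":-6,"rx":0,"ry":0,"rz":0.06,"hand":0},{"tx":12,"ty":3,"tz":-6.4,"rx":0,"ry":0,"rz":0.1,"hand":0},{"tx":16,"ty":4,"tz":-6.4,"rx":0,"ry":0,"rz":0.134,"hand":0},{"tx":20,"ty":5,"tz":-6.4,"rx":0,"ry":0,"rz":0.134,"hand":0},{"tx":24,"ty":6,"tz":-6.4,"rx":0,"ry":0,"rz":0.134,"hand":0},{"tx":28,"ty":7,"tz":-6.4,"rx":0,"ry":0,"rz":0.134,"hand":0},{"tx":28,"ty":7,"tz":-6.4,"rx":0,"ry":0,"rz":0.134,"hand":0}]' 50
python3 -m pendant '[{"tx":0,"ty":0,"tz":0,"rx":0,"ry":0,"rz":0,"hand":0},{"tx":0,"ty":0,"tz":0,"rx":0,"ry":0,"rz":0,"hand":0}]'
python3 - <<'E'
from h import *
st();m=camera_model("wrist")
np.save("eem.npy",m,allow_pickle=True)
crop(capture('wrist'),100,100,460,350,2,'ee_w')
go((.5325,-.1168,.11),85)
E
```

```text
time_s: 39.85
tool_pos: [0.4447, -0.1176, 0.4059]
tool_rot: [2.31, 2.116, -0.001]
force: [-1.3, 0.1, 0.4]
opening: 0.0855
time_s: 40.02
tool_pos: [0.4447, -0.1163, 0.4064]
tool_rot: [2.306, 2.12, -0.001]
force: [0.4, -0.7, 0.3]
opening: 0.0854
t 40.02 grasp [ 0.4456 -0.1174  0.2514] jaw 85.2 tilt [ 0.006 -0.007] F [ 0.4 -0.7  0.3] open 0.0854 q [-0.43  0.09 -0.23  1.24 -0.   -0.35]
t_cm [ 0.91  8.65 14.18] r [0.006 0.007 0.001] a0 85.1 a 85.0 q6 -0.35
```

View pics/ee_w.png

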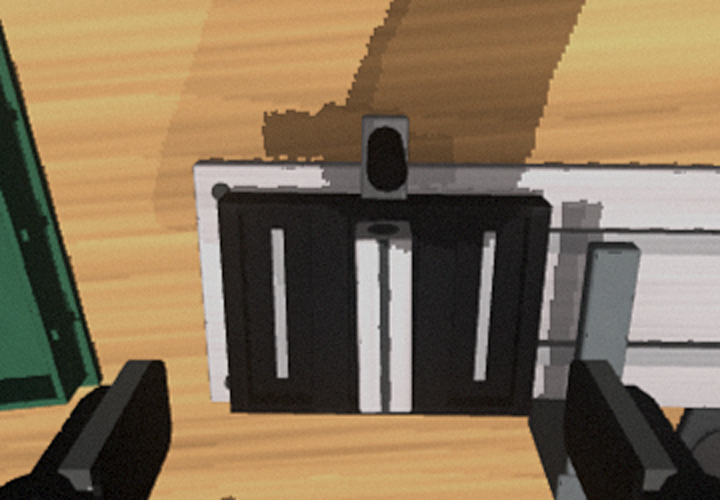

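```bash
python3 -m pendant '[{"tx":0.9,"ty":4,"tz":2,"rx":0,"ry":0,"rz":0,"hand":0.4},{"tx":0.9,"ty":8.6,"tz":6,"rx":0,"ry":0,"rz":0,"hand":0.4},{"tx":0.9,"ty":8.6,"tz":10,"rx":0,"ry":0,"rz":0,"hand":0.4},{"tx":0.9,"ty":8.6,"tz":14,"rx":0,"ry":0,"rz":0,"hand":0.4},{"tx":0.9,"ty":8.6,"tz":14,"rx":0,"ry":0,"rz":0,"hand":0.4},{"tx":0.9,"ty":8.6,"tz":14,"rx":0,"ry":0,"rz":0,"hand":0.4}]' 50
python3 - <<'E'
from h import *
st()
go((.533,-.1168,.059),85)
E
```

```text
time_s: 40.57
tool_pos: [0.5303, -0.1181, 0.2617]
tool_rot: [2.317, 2.12, -0.008]
force: [-0.3, 0.4, -0.5]
opening: 0.0511
t 40.57 grasp [ 0.5299 -0.1188  0.1068] jaw 84.9 tilt [-0.003 -0.005] F [-0.3  0.4 -0.5] open 0.0511 q [-0.37  0.34 -0.28  0.95 -0.01 -0.28]
t_cm [0.18 0.26 4.77] r [-0.002  0.005 -0.001] a0 84.9 a 85.0 q6 -0.28
```

```bash
python3 -m pendant '[{"tx":0.2,"ty":0.2,"tz":2,"rx":0,"ry":0,"rz":0,"hand":0.4},{"tx":0.2,"ty":0.2,"tz":4,"rx":0,"ry":0,"rz":0,"hand":0.4},{"tx":0.2,"ty":0.2,"tz":4.7,"rx":0,"ry":0,"rz":0,"hand":0.4},{"tx":0.2,"ty":0.2,"tz":4.7,"rx":0,"ry":0,"rz":0,"hand":0.4},{"tx":0.2,"ty":0.2,"tz":4.7,"rx":0,"ry":0,"rz":0,"hand":1},{"tx":0.2,"ty":0.2,"tz":4.7,"rx":0,"ry":0,"rz":0,"hand":1},{"tx":0.2,"ty":0.2,"tz":4.7,"rx":0,"ry":0,"rz":0,"hand":1},{"tx":0.2,"ty":0.2,"tz":4.7,"rx":0,"ry":0,"rz":0,"hand":1}]' 50
python3 - <<'E'
from h import *
st()
E
```

```text
time_s: 41.23
tool_pos: [0.5332, -0.117, 0.2168]
tool_rot: [2.314, 2.117, -0.006]
force: [-0.6, -1.0, 6.3]
opening: 0.0269
t 41.23 grasp [ 0.5333 -0.118   0.0618] jaw 84.9 tilt [ 0.001 -0.006] F [-0.6 -1.   6.3] open 0.0269 q [-0.36  0.39 -0.34  0.84 -0.01 -0.27]
```

```bash
python3 -m pendant '[{"tx":0,"ty":0,"tz":0,"rx":0,"ry":0,"rz":0,"hand":1},{"tx":0,"ty":0,"tz":-3,"rx":0,"ry":0,"rz":0,"hand":1},{"tx":0,"ty":0,"tz":-6,"rx":0,"ry":0,"rz":0,"hand":1},{"tx":-2,"ty":0,"tz":-9,"rx":0,"ry":0,"rz":0,"hand":1},{"tx":-5,"ty":0,"tz":-9,"rx":0,"ry":0,"rz":0,"hand":1},{"tx":-9,"ty":0,"tz":-9,"rx":0,"ry":0,"rz":0,"hand":1},{"tx":-13,"ty":0,"tz":-9,"rx":0,"ry":0,"rz":0,"hand":1},{"tx":-13,"ty":0,"tz":-9,"rx":0,"ry":0,"rz":0,"hand":1}]' 80
python3 - <<'E'
from h import *
st();go((.5166,-.3488,.11),92.4)
E
```

```text
time_s: 41.9
tool_pos: [0.5215, -0.252, 0.3085]
tool_rot: [2.317, 2.107, -0.008]
force: [1.1, 0.8, -0.7]
opening: 0.0259
t 41.90 grasp [ 0.5219 -0.2537  0.1535] jaw 84.6 tilt [ 0.003 -0.011] F [ 1.1  0.8 -0.7] open 0.0259 q [-0.59  0.36 -0.13  1.08 -0.01 -0.49]
t_cm [-9.64  0.41  4.45] r [ 0.003  0.011 -0.137] a0 84.6 a 92.4 q6 -0.49
```

```bash
python3 -m pendant '[{"tx":-4,"ty":0.2,"tz":0,"rx":0,"ry":0.011,"rz":-0.07,"hand":1},{"tx":-8,"ty":0.4,"tz":1,"rx":0,"ry":0.011,"rz":-0.137,"hand":1},{"tx":-9.6,"ty":0.4,"tz":3,"rx":0,"ry":0.011,"rz":-0.137,"hand":1},{"tx":-9.6,"ty":0.4,"tz":4.5,"rx":0,"ry":0.011,"rz":-0.137,"hand":1},{"tx":-9.6,"ty":0.4,"tz":4.5,"rx":0,"ry":0.011,"rz":-0.137,"hand":1},{"tx":-9.6,"ty":0.4,"tz":4.5,"rx":0,"ry":0.011,"rz":-0.137,"hand":1}]' 80
python3 - <<'E'
from h import *
st();go((.5166,-.3488,.0375),92.4)
crop(capture('wrist'),0,0,560,420,1.2,'ff_w')
E
```

```text
time_s: 42.4
tool_pos: [0.5159, -0.3479, 0.2635]
tool_rot: [-2.174, -2.267, -0.003]
force: [0.7, -0.0, -0.9]
opening: 0.0261
t 42.40 grasp [ 0.516  -0.3475  0.1085] jaw 92.4 tilt [0.001 0.002] F [ 0.7 -0.  -0.9] open 0.0261 q [-0.72  0.48 -0.07  1.03  0.   -0.76]
t_cm [-0.11  0.06  7.1 ] r [ 0.001 -0.002 -0.   ] a0 92.4 a 92.4 q6 -0.76
```

View pics/ff_w.png

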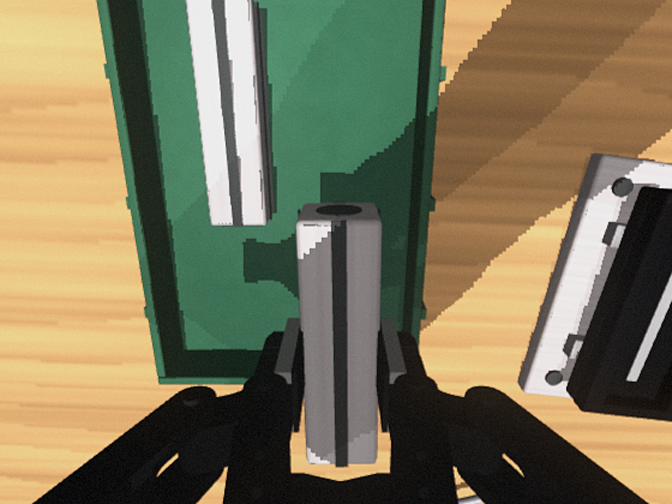

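```bash
python3 -m pendant '[{"tx":0,"ty":0,"tz":2,"rx":0,"ry":0,"rz":0,"hand":1},{"tx":0,"ty":0,"tz":4,"rx":0,"ry":0,"rz":0,"hand":1},{"tx":0,"ty":0,"tz":5.5,"rx":0,"ry":0,"rz":0,"hand":1},{"tx":0,"ty":0,"tz":6.6,"rx":0,"ry":0,"rz":0,"hand":1},{"tx":0,"ty":0,"tz":7,"rx":0,"ry":0,"rz":0,"hand":1},{"tx":0,"ty":0,"tz":7,"rx":0,"ry":0,"rz":0,"hand":1}]' 80
python3 - <<'E'
from h import *
st();go((.5166,-.3488,.037),92.4)
E
```

```text
time_s: 42.95
tool_pos: [0.5168, -0.3469, 0.1946]
tool_rot: [2.172, 2.269, 0.004]
force: [-0.8, -0.6, -2.1]
opening: 0.0261
t 42.95 grasp [ 0.5171 -0.3467  0.0396] jaw 92.5 tilt [0.002 0.001] F [-0.8 -0.6 -2.1] open 0.0261 q [-0.72  0.54 -0.15  0.88  0.   -0.76]
t_cm [-0.19 -0.03  0.26] r [ 0.002 -0.001  0.002] a0 92.5 a 92.4 q6 -0.76
```

```bash
python3 -m pendant '[{"tx":-0.1,"ty":0,"tz":0.3,"rx":0,"ry":0,"rz":0,"hand":1},{"tx":-0.1,"ty":0,"tz":0.3,"rx":0,"ry":0,"rz":0,"hand":1},{"tx":-0.1,"ty":0,"tz":0.3,"rx":0,"ry":0,"rz":0,"hand":0.6},{"tx":-0.1,"ty":0,"tz":0.3,"rx":0,"ry":0,"rz":0,"hand":0.55},{"tx":-0.1,"ty":0,"tz":0.2,"rx":0,"ry":0,"rz":0,"hand":0.55},{"tx":-0.1,"ty":0,"tz":-0.5,"rx":0,"ry":0,"rz":0,"hand":0.55},{"tx":-0.1,"ty":0,"tz":-4,"rx":0,"ry":0,"rz":0,"hand":0.55},{"tx":-0.1,"ty":0,"tz":-8,"rx":0,"ry":0,"rz":0,"hand":0.5}]' 50
python3 -m pendant '[{"tx":0,"ty":-3,"tz":-4,"rx":0,"ry":0,"rz":0,"hand":0},{"tx":0,"ty":-7,"tz":-8,"rx":0,"ry":0,"rz":0,"hand":0},{"tx":0,"ty":-11,"tz":-11,"rx":0,"ry":0,"rz":0,"hand":0},{"tx":0,"ty":-12,"tz":-11,"rx":0,"ry":0,"rz":0,"hand":0},{"tx":0,"ty":-12,"tz":-11,"rx":0,"ry":0,"rz":0,"hand":0},{"tx":0,"ty":-12,"tz":-11,"rx":0,"ry":0,"rz":0,"hand":0}]' 50
python3 - <<'E'
from h import *
st()
m=camera_model("wrist");np.save("ggm.npy",m,allow_pickle=True)
im=capture("wrist");crop(im,0,0,560,420,1.2,'gg_w')
crop(capture('side'),0,0,560,420,1.2,'gg_s');crop(capture('scene'),0,0,560,420,1.2,'gg_c')
E
```

```text
time_s: 43.62
tool_pos: [0.5156, -0.3471, 0.2732]
tool_rot: [-2.169, -2.265, -0.003]
force: [-0.3, 0.0, 0.2]
opening: 0.0429
time_s: 44.12
tool_pos: [0.3949, -0.3534, 0.3863]
tool_rot: [-2.175, -2.266, -0.003]
force: [-0.0, 0.1, -0.4]
opening: 0.0851
t 44.12 grasp [ 0.395  -0.3531  0.2313] jaw 92.4 tilt [0.    0.002] F [-0.   0.1 -0.4] open 0.0851 q [-0.88  0.23 -0.11  1.23  0.   -0.92]
```

View pics/gg_w.png

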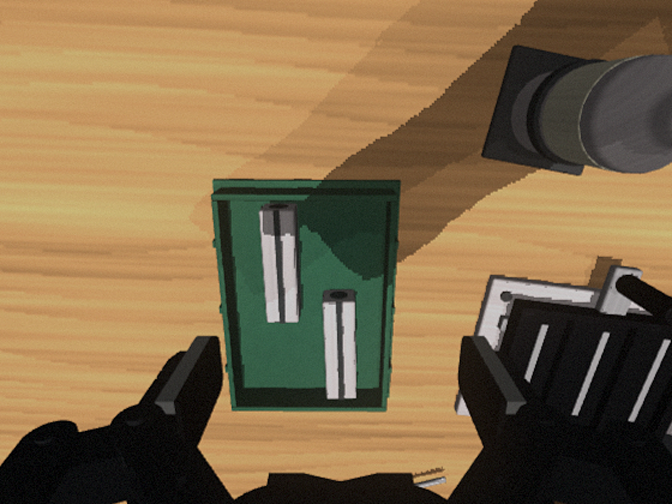

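View pics/gg_s.png

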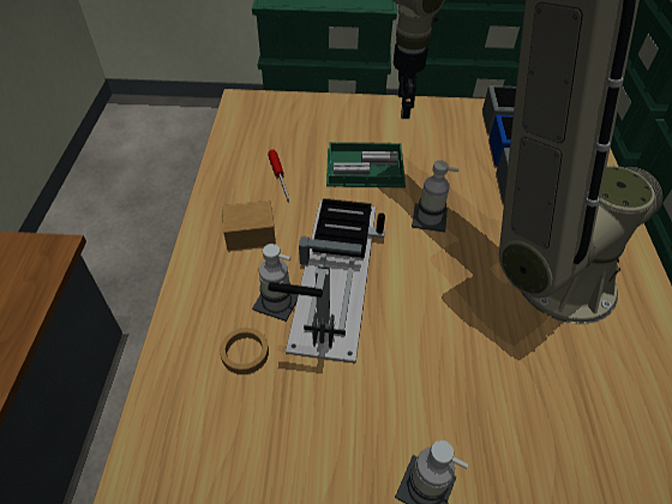

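View pics/gg_c.png

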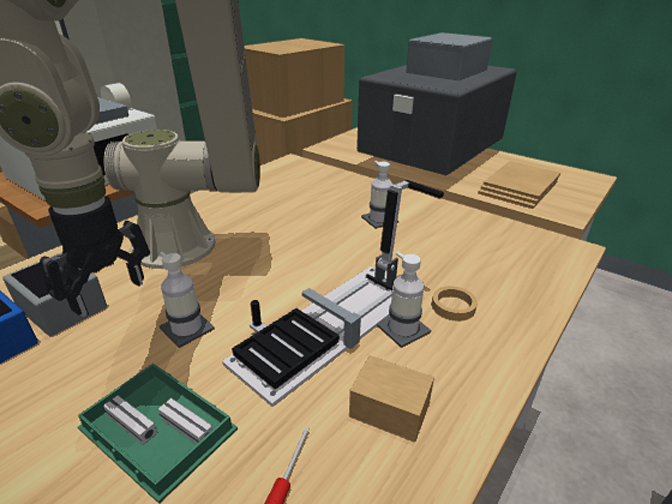

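```bash
python3 - <<'E'
from h import *
m=np.load("eem.npy",allow_pickle=True).item()
f=lambda p:(p[0]/2+100,p[1]/2+100)
for a,b in [((277,230),(282,379)),((490,233),(480,380))]: print((onz(m,*f(a),.03)+onz(m,*f(b),.03))/2)
st()
E
```

```text
[ 0.52867325 -0.17238898  0.03      ]
[ 0.53884476 -0.06040464  0.03      ]
t 44.27 grasp [ 0.396 -0.352  0.228] jaw 92.5 tilt [-0.003  0.006] F [-0.1  0.8 -0.2] open 0.0854 q [-0.88  0.24 -0.11  1.23  0.   -0.92]
```

```bash
python3 -m pendant '[{"tx":0,"ty":0,"tz":0,"rx":0,"ry":0,"rz":0,"hand":0},{"tx":0,"ty":0,"tz":0,"rx":0,"ry":0,"rz":0,"hand":0}]' && python3 -c "
from rig import *
print(hand_in())"
```

```text
time_s: 44.43
tool_pos: [0.3971, -0.3526, 0.3817]
tool_rot: [-2.165, -2.265, -0.004]
force: [1.4, -0.2, 0.5]
opening: 0.0854
the job is handed in; nothing more can be done
None
```

The job is handed in at 44.4 s, with every step of the task carried out in order; no verdict is reported. Two housings were present, and I saw no third in any view.

- **Loading:** I pulled the carriage to its outer stop (about 30 N felt) and laid the housings in the -56 and 0 pockets. I then pushed it home: 205 mm of travel, then 26 N against the stop.
- **Clamp shut:** I carried the clamp round to about 0.00 rad, worked out from the arm's position. After I let go it stayed flat on both housings in the pictures.
- **Cap:** I pressed the cap of the canister farthest from the base until it stopped at 23 N, then let it come up.
- **Unloading:** I swung the clamp back open, pulled the carriage to its outer stop (28 N) and put both housings in the tray.

**Last checks:** The final wrist, side and scene pictures show both housings flat and apart on the tray floor. The clamp looks the same as at the start, fully open, and the cap is up. The tape roll, carton and driver look unmoved, and the gripper was clear of everything. The carriage measured within about 2 mm of its outer-stop position.

**Disagreements:**
- Position estimates of the same thing from different views differed by 2 to 6 mm.
- A tray corner looked about 1 cm off in one wrist picture. A closer picture agreed with the original estimate, so I put that down to picking a point on the tray's base instead of its rim.
- I took the joint values from pictures and forces, since they could not be read directly.

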